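# Grade the guest chocolates on the sorting ramp

## Task

Grade the foil-wrapped chocolates by size for the guests: seat the loose sorting ramp flat and square in the pocket of the sorter box with its hopper over the gold well, gather every chocolate from the plate into the scoop, then lift the scoop and tip them slowly into the hopper, a few at a time so that they do not ride over one another, until each has rolled down and dropped into the well of its own size and colour (gold small, red medium, blue large). Leave the ramp seated in the box, stand the empty scoop back on its cork mat, and do not knock the other things on the sideboard about.

Things in the scene. Friction and masses are not known exactly. Their poses are not given: they have to be found in the camera images.
- box: Sorter box of pale wood, fixed. Origin on the table under the middle of the pocket for the ramp. x runs along the ramp's run, from the high (hopper) end to the low end; y to the box's closed back; z up. Outside: x -154.5 to 154.5 mm, y -118.5 to 50.5 mm, 76 mm high. Under the pocket are three wells side by side along x; their floors slope 4 degrees down to -y, into an open bay (y -110.5 to -50.5 mm) behind a 32 mm high front wall.
- pocket (a point): Middle of the box's pocket, at the level of its ledge, 66 mm above the table; axes as the box's. The pocket is a rectangular rebate open to above, 289 mm (x) by 85 mm (y) inside, 10 mm deep (rim 76 mm above the table). The seated ramp's origin lies here, its axes as the box's, with 2.5 mm play all round.
- bay (a point): Middle of the box's open bay, on its floor (box x 0, y -80 mm, 10 mm up); axes as the box's. The wells, from the hopper end: lined gold for the small chocolates, x -132 to 10 mm of the box; red for the medium, x 14 to 72 mm; blue for the large, x 76 to 132 mm. What drops in rolls out under the front bar (underside 60 mm up) to here. Dividers are 57 mm high.
- ramp: Loose sorting ramp of brown wood, 0.4 kg, starting flat on the table. Origin under the middle of its flat base, 284 (x) by 80 mm (y), whose sides are 12 mm high. x runs from the hopper (high) end, -142 mm, to the low end, 142 mm; z up. Widest at the hopper: 125 mm, from about 85 mm above the underside up.
- ramp_channel (a point): On the floor of the ramp's channel at the ramp's middle, 56 mm above the underside; axes as the ramp's. The channel is 52 mm wide and slopes 17 degrees down to +x; its slot is 26 mm wide for x -136 to 10 mm, 37 mm for 10 to 72 mm, 52 mm for 72 to 136 mm. Balls roll along and fall through where the slot is wider than they are.
- ramp_bar (a point): Middle of the ramp's handle bar, at x 5 mm and 142 mm above the ramp's underside; axes as the ramp's. The bar is 14 mm thick along x, 18 mm high, 64 mm long along y, and free underneath.
- ramp_hopper (a point): Middle of the hopper's open top, at x -97 mm and 130 mm above the ramp's underside; axes as the ramp's. The opening is 82 mm long (x -136 to -54 mm) and 115 mm wide (y); its rim is 118 to 145 mm above the underside, highest at the end. Its low side opens into the channel.
- mat: Cork mat for the scoop, fixed, 190 by 110 mm, 4 mm thick. Origin under its middle; x along its length.
- scoop: Steel scoop, 160 g, flat underneath, starting on the mat. Origin under its middle; x to its open pouring end, z up. 136 mm long, 80 mm wide, side and back walls 62 mm high, 4 mm thick. Its floor, 72 mm wide, rises 13 degrees from 6 mm at the back (x -64 mm) to 36 mm at the lip (x 67 mm), so balls stay at the back until it is tipped over 15 degrees nose-down.
- scoop_bar (a point): Middle of the scoop's dark wooden handle bar, over the scoop's middle, 106 mm above its underside. The bar is 14 mm thick along the scoop's x, 18 mm high, 80 mm long along y, and free underneath, 75 mm above the floor (the balls must pass under it and under the fingers); axes as the scoop's.
- scoop_lip (a point): Middle of the scoop's pouring lip (x 67 mm, 36 mm above the underside); axes as the scoop's.
- plate: Round white cake plate, fixed, 250 mm across; its flat floor is 8 mm above the table, with a rim 14 mm high round it. Origin under its middle.
- choc_s1_center (a point): Centre of a small foil-wrapped chocolate ball, gold, 22 mm across, 10 g, which rolls easily; starts on the plate, or is absent (None).
- choc_s2_center (a point): Centre of a small foil-wrapped chocolate ball, gold, 22 mm across, 10 g, which rolls easily; starts on the plate, or is absent (None).
- choc_m1_center (a point): Centre of a medium foil-wrapped chocolate ball, red, 34 mm across, 24 g, which rolls easily; starts on the plate, or is absent (None).
- choc_m2_center (a point): Centre of a medium foil-wrapped chocolate ball, red, 34 mm across, 24 g, which rolls easily; starts on the plate, or is absent (None).
- choc_l1_center (a point): Centre of a large foil-wrapped chocolate ball, blue, 46 mm across, 45 g, which rolls easily; starts on the plate, or is absent (None).
- choc_l2_center (a point): Centre of a large foil-wrapped chocolate ball, blue, 46 mm across, 45 g, which rolls easily; starts on the plate, or is absent (None).
- tin: Closed twist-lock tin, 72 mm across, 58 mm high. Origin under its middle. Not part of the job: leave alone.
- cup: Glass dessert cup, 80 mm across, 70 mm high. Origin under its middle. Not part of the job: leave alone.
- container: Yellow flip-top plastic container, 74 by 104 mm, 121 mm high. Origin under its middle. Not part of the job: leave alone.
- mould: Wooden mould with a star pattern, 110 by 160 mm, 22 mm thick. Origin under its middle. Not part of the job: leave alone.
- tong: Steel tong lying flat, 190 mm long. Origin under its middle. Not part of the job: leave alone.
- spoon: Stainless serving spoon lying flat, 220 mm long. Not part of the job: leave alone.

How it is judged (in metres and radians):
On the way, in this order (a step that is already met when the one before it is completed fails the run):
1. every chocolate is in the scoop together, and the scoop is lifted clear of the mat (x of choc_s1_center in the frame of scoop between -0.066 and 0.066 m and y of choc_s1_center in the frame of scoop between -0.036 and 0.036 m and z of choc_s1_center in the frame of scoop between 0.008 and 0.085 m and x of choc_s2_center in the frame of scoop between -0.066 and 0.066 m and y of choc_s2_center in the frame of scoop between -0.036 and 0.036 m and z of choc_s2_center in the frame of scoop between 0.008 and 0.085 m and x of choc_m1_center in the frame of scoop between -0.066 and 0.066 m and y of choc_m1_center in the frame of scoop between -0.036 and 0.036 m and z of choc_m1_center in the frame of scoop between 0.008 and 0.085 m and x of choc_m2_center in the frame of scoop between -0.066 and 0.066 m and y of choc_m2_center in the frame of scoop between -0.036 and 0.036 m and z of choc_m2_center in the frame of scoop between 0.008 and 0.085 m and x of choc_l1_center in the frame of scoop between -0.066 and 0.066 m and y of choc_l1_center in the frame of scoop between -0.036 and 0.036 m and z of choc_l1_center in the frame of scoop between 0.008 and 0.085 m and x of choc_l2_center in the frame of scoop between -0.066 and 0.066 m and y of choc_l2_center in the frame of scoop between -0.036 and 0.036 m and z of choc_l2_center in the frame of scoop between 0.008 and 0.085 m and height (world z) of scoop_lip above 0.08 m), for 0.2 s.
2. with the ramp seated in the box, the scoop is tipped over the hopper (x of ramp in the frame of box between -0.004 and 0.004 m and y of ramp in the frame of box between -0.004 and 0.004 m and z of ramp in the frame of box between 0.062 and 0.0685 m and angle between ramp's own z axis and vertical below 0.03 rad and x of ramp_hopper in the frame of box below -0.08 m and horizontal distance between scoop_lip and ramp_hopper below 0.07 m and angle between scoop's own z axis and vertical above 0.25 rad), for 0.1 s.
3. each chocolate lies in the well of its size under the seated ramp (x of choc_s1_center in the frame of box between -0.132 and 0.01 m and y of choc_s1_center in the frame of box between -0.112 and 0.037 m and z of each of choc_s1_center, choc_s2_center, choc_m1_center, choc_m2_center, choc_l1_center, choc_l2_center in the frame of box below 0.06 m and x of choc_s2_center in the frame of box between -0.132 and 0.01 m and y of choc_s2_center in the frame of box between -0.112 and 0.037 m and x of choc_m1_center in the frame of box between 0.014 and 0.072 m and y of choc_m1_center in the frame of box between -0.112 and 0.037 m and x of choc_m2_center in the frame of box between 0.014 and 0.072 m and y of choc_m2_center in the frame of box between -0.112 and 0.037 m and x of choc_l1_center in the frame of box between 0.076 and 0.132 m and y of choc_l1_center in the frame of box between -0.112 and 0.037 m and x of choc_l2_center in the frame of box between 0.076 and 0.132 m and y of choc_l2_center in the frame of box between -0.112 and 0.037 m and x of ramp in the frame of box between -0.004 and 0.004 m and y of ramp in the frame of box between -0.004 and 0.004 m and z of ramp in the frame of box between 0.062 and 0.0685 m and angle between ramp's own z axis and vertical below 0.03 rad and x of ramp_hopper in the frame of box below -0.08 m), for 0.3 s.
At the end, for the whole second after the job is handed in: Every chocolate present lies at rest in the well of its size; the ramp is seated in the pocket (within 4 mm, down on its ledge, level within 0.03 rad, hopper over the gold well); the scoop stands upright on the mat, its middle within 50 mm of the mat's; all released and at rest (all of step 3 and linear speed of each of choc_s1, choc_s2, choc_m1, choc_m2, choc_l1, choc_l2 below 0.05 m/s and horizontal distance between scoop and mat below 0.05 m and angle between scoop's own z axis and vertical below 0.06 rad and height (world z) of scoop below 0.009 m and linear speed of each of scoop, ramp below 0.02 m/s); the robot touches nothing.
It fails at once if a bystander (tin, cup, container, mould, tong, spoon) is moved more than 5 cm or knocked over (distance of any of tin, cup, container, mould, tong, spoon from where it was at the start of the episode above 0.05 m or angle between any of tin, cup, container's own z axis and vertical above 0.5 rad).
It fails at once if a chocolate falls off the sideboard (height (world z) of any of choc_s1_center, choc_s2_center, choc_m1_center, choc_m2_center, choc_l1_center, choc_l2_center below -0.1 m).
Of choc_s1, choc_s2, choc_m1, choc_m2, choc_l1, choc_l2 only 3 to 5 are there at a start; the rules pass over those that are not, and their reading is None.
At some moment in a run one of ramp, scoop may be knocked a few centimetres aside while the robot is not near it.
It also fails if it takes over 210 s, if anything falls off the work surface, if the arm or the gripper's body presses on something with over 40 N, if the wrist force passes 120 N, or if a joint passes its speed limit or range.

## Robot

A 6-joint arm with a two-finger parallel gripper is mounted at the origin on the work surface. World frame = base frame: x ahead of the robot, y to its left, z up, the work surface at z = 0. Lengths are in mm, angles in rad, forces in N, time in s.
With the tool pointing down it reaches from about 375 to 975 mm from the base axis. Payload 3.8 kg.
Tool frame: the origin (TCP) lies at the very end of the fingers, on their centre line; the grasp point (between the pads) lies robot.grasp_offset behind it (robot.grasp_offset is the distance from the TCP to the grasp point, in mm); z points along the fingers, y is the direction in which the jaws open and shut (so a half turn about z gives the same grasp; the last joint's range is limited). The gripper opens to 85 mm and grips with 20 to 120 N. Pads are 22 mm wide; open, the fingers measure 114 mm over their backs; the gripper's body (76 mm by 85 mm) begins 54 mm behind the grasp point. The pads swing forward as they close: fully open they stand 13 mm farther back than shut.
Start: joints at [1.271, 0.264, 1.604, -0, 1.274, -0.037], TCP at [175.353, 651.82, 231.28] pointing down, gripper open.
Joint ranges: [-2.63, 2.63], [-0.94, 2.18], [0.31, 2.57], [-1.31, 4.45], [0, 2.66], [-2.55, 2.55]. Speed limits (rad/s): [2.57, 2.57, 3.14, 3.14, 3.14, 3.14].

## Interface

Orientations are given as a rotation vector (axis times angle).
In Python, from station import robot gives the robot as it stands. The module is installed in compiled form; this text tells all that it offers.
- The arm moves only by the tool apply_moves, never from a script. Its argument "motion" is a list of rows, each an object of numbers: "x", "y", "z": the shift along the tool's x, y, z in m; "yaw": the turn about the tool's z in rad. A call has 1 to 5 rows; each row shifts and turns the commanded pose from where the row before left it, along the tool's axes as they then stand; what a row does not reach is not made up. A row lasts 1/10 s, in which the tool goes at most 50 mm and 8.59 degrees, less where a joint would pass 70% of its speed; a pose out of reach is approached as far as the arm can. A call with a gripper value outside its range is refused whole. "hand" is the finger opening in m, from 0 to 0.0854, set as the call begins (left out, the last holds). The fingers move at their own pace and stop on an object; the grip force is fixed at half the most. Time passes only in rows, so rows that do not move let the fingers close. It gives the time, the measured TCP pose, the force and the opening at its end, in the units of the state.
- robot.get_state(): the state, without advancing time (a new reading comes with each control period).
- robot.read_camera(name): name is "scene" or "top" or "wrist"; returns (picture, depth): 384x512x3 uint8, blue, green, red; 384x512 float32, mm along the optical axis (not along the pixel's ray), 0 where there is no reading.
- robot.calibration(name): a dict with "mtx" (3x3 intrinsics, pixels), "world_to_cam" (4x4, takes a point from world to camera coordinates); the wrist camera has in their place "hand_eye" (4x4, takes a point from camera to tool coordinates, whose origin is the TCP and whose axes are the flange's). Camera axes: x right, y down, z forward; pixel columns grow to the right and rows downward; lengths in mm; the calibration is good to about 2 mm. A picture is of the moment at which its call begins: read the wrist's pose just before it. calibration takes no time and is no camera call.
- robot.close_job(): hands the job in, once; it reports no verdict.
Trained networks look in the newest picture that a camera, given by its name, has taken for a name from the list of things; names that differ only in an ending like _2 or _b are one class to them, and where a whole thing is asked for, a point or a joint stands for the part that bears it (a point fixed in the world has none). Each returns a list of dicts, best first, with "p" (0 to 1); they miss things now and then, are a little off and sometimes report something else, mostly with a low value. They report only what shows in the picture. A call takes as long as a camera call.
- robot.masks_of(label, camera): "mask" (384x512 bool, what is visible of it) and "rect" ([left, top, width, height] in pixels, round what is visible of it).
The state is a dict: "t": time; "joint_pos": joint angles; "qvel": joint speeds; "joint_efforts": joint torques, N m; "tcp_pos": TCP position; "ee_rot": TCP orientation; "contact_force": force on the tool from outside, world axes, zero at the start; "wrist_torque": the same for the moment, N m; "opening": opening from 0.0 (shut) to 1.0 (fully open).
Only numpy, scipy, OpenCV 4.12 (cv2) and the standard library are available. Lean on these libraries where they do the work, as an engineer would, in place of code of your own. Each camera call takes 0.05 s, during which the arm holds its last target. There are 200 camera calls.

## Working session

There is one attempt and no reset: what is moved stays moved. The work goes in short steps, Python scripts to look and compute and a tool call to move; the robot and the scene stay as the last step left them, time stands still between calls to the robot, and variables do not carry over. Pictures are saved under pics/ and viewed, about 12 in all and at most 16, crops included, and the job is handed in when it is done.

Besides the shell and the picture viewer there is one more tool, called by a JSON object that holds its "name" and its "arguments". apply_moves: Moves the arm, as the interface text tells. Its arguments: {"type":"object","properties":{"motion":{"type":"array"},"hand":{"type":"number"}},"required":["motion"]}

```bash
mkdir -p pics; cat > h.py <<'E'
import numpy as np, cv2
from station import robot
from scipy.spatial.transform import Rotation as R
def T_tool():
    s=robot.get_state(); T=np.eye(4); T[:3,:3]=R.from_rotvec(s['ee_rot']).as_matrix(); T[:3,3]=s['tcp_pos']; return T
def snap(n):
    T=T_tool() if n=='wrist' else None
    im,d=robot.read_camera(n); c=robot.calibration(n); K=np.array(c['mtx'])
    M=T@np.array(c['hand_eye']) if n=='wrist' else np.linalg.inv(np.array(c['world_to_cam']))
    v,u=np.mgrid[:384,:512]
    P=np.stack([(u-K[0,2])/K[0,0]*d,(v-K[1,2])/K[1,1]*d,d],-1)@M[:3,:3].T+M[:3,3]
    P[d<=0]=np.nan
    return im,P,K,M
def proj(p,K,M):
    q=(np.asarray(p)-M[:3,3])@M[:3,:3]; return q[...,:2]/q[...,2:]*[K[0,0],K[1,1]]+[K[0,2],K[1,2]]
E
python3 - <<'E'
from h import *
s=robot.get_state(); print(s['t'],s['tcp_pos'],s['ee_rot'],s['opening'],robot.grasp_offset)
ims=[]
for n in ['scene','top']:
    im,P,K,M=snap(n); np.savez('%s0.npz'%n,im=im,P=P,K=K,M=M); ims.append(im)
    print(n,M[:3,3].round(),M[:3,2].round(2))
    cv2.imwrite('pics/%s0.png'%n,cv2.resize(im,(800,600),interpolation=cv2.INTER_CUBIC))
    for l in ['box','ramp','scoop','mat','plate','choc_s1_center','choc_m1_center','choc_l1_center','tin','cup','container','mould','tong','spoon']:
        for m in robot.masks_of(l,n):
            if m['p']>.3:
                q=P[m['mask']]; print(l,round(m['p'],2),m['rect'],np.nanmedian(q,0).round(),np.nanmax(q[:,2]).round() if len(q) else '')
E
```

```text
0.0 [175.13284855 651.13554327 229.9561872 ] [-0.41154301 -3.11412078  0.00345449] 1.0039218776633443 18.700000000000003
scene [ 969.  714. 1021.] [-0.32 -0.58 -0.75]
box 0.66 [200.1, 145.3, 98.5, 106.5] [591. -55.  37.] 79.0
ramp 0.63 [205.9, 84.4, 55.2, 67.1] [ 478. -361.   65.] 155.0
scoop 0.85 [305.6, 199.7, 54.9, 56.8] [428. 158.  37.] 122.0
mat 0.55 [298.4, 213.0, 70.6, 45.1] [466. 195.   2.] 34.0
plate 0.76 [310.6, 260.0, 105.3, 95.3] [499. 385.   7.] 32.0
choc_s1_center 0.59 [389.9, 305.3, 7.7, 8.6] [443. 422.  25.] 30.0
choc_m1_center 0.49 [207.3, 83.1, 51.9, 67.4] [ 478. -358.   69.] 155.0
choc_l1_center 0.76 [370.9, 274.6, 19.8, 17.3] [433. 358.  44.] 55.0
tin 0.79 [284.8, 162.6, 19.7, 20.4] [416. -74.  48.] 61.0
tin 0.73 [310.0, 258.3, 107.4, 100.3] [499. 383.   7.] 50.0
tin 0.41 [153.0, 132.0, 65.1, 13.8] [ 641. -426.   10.] 22.0
cup 0.8 [232.0, 283.0, 30.4, 35.0] [738. 226.  36.] 72.0
container 0.6 [186.3, 229.5, 44.2, 63.4] [791. 127. 110.] 123.0
container 0.55 [209.3, 81.8, 50.9, 67.5] [ 477. -358.   68.] 155.0
mould 0.58 [151.3, 190.7, 59.6, 56.7] [792. -88.  20.] 11
[... 902 characters left out ...]
27. 347.  49.] 65.0
tin 0.68 [259.0, 239.3, 21.1, 26.7] [409. -89.  53.] 67.0
cup 0.89 [154.9, 136.6, 24.6, 25.6] [753. 242.  25.] 79.0
container 0.94 [189.0, 118.8, 37.9, 30.8] [778. 102. 115.] 131.0
container 0.56 [125.8, 239.2, 13.9, 16.2] [425. 348.  49.] 65.0
container 0.53 [329.2, 207.7, 95.1, 42.5] [ 462. -380.   98.] 159.0
mould 0.86 [243.1, 120.2, 51.8, 32.2] [787. -97.  23.] 36.0
mould 0.6 [169.6, 230.1, 49.7, 30.5] [429. 148.  33.] 129.0
tong 0.68 [324.9, 186.1, 3.9, 5.5] [ 611. -283.   15.] 22.0
spoon 0.82 [342.4, 154.4, 43.9, 53.4] [ 642. -430.   14.] 30.0
spoon 0.55 [331.2, 206.6, 91.4, 40.2] [ 462. -386.   92.] 159.0
spoon 0.52 [187.5, 120.9, 38.9, 28.0] [777. 102. 115.] 131.0
```

View pics/top0.png

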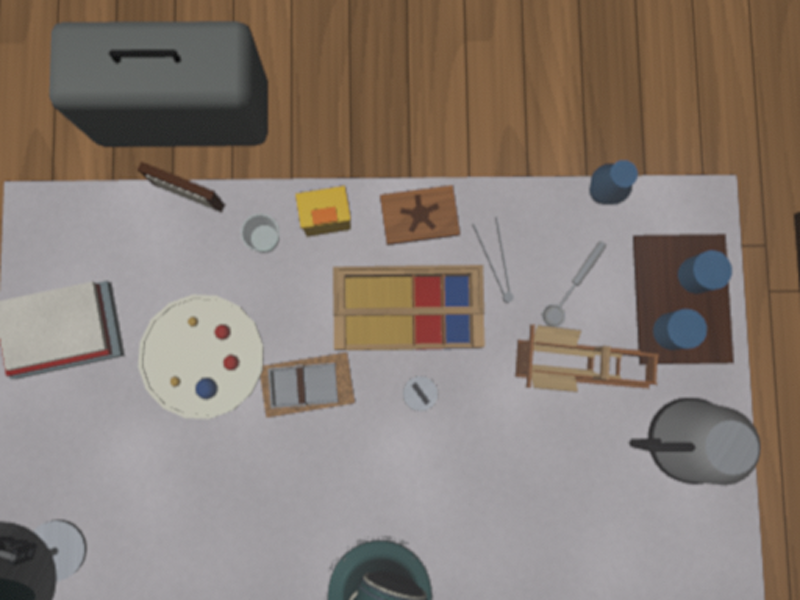

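View pics/scene0.png

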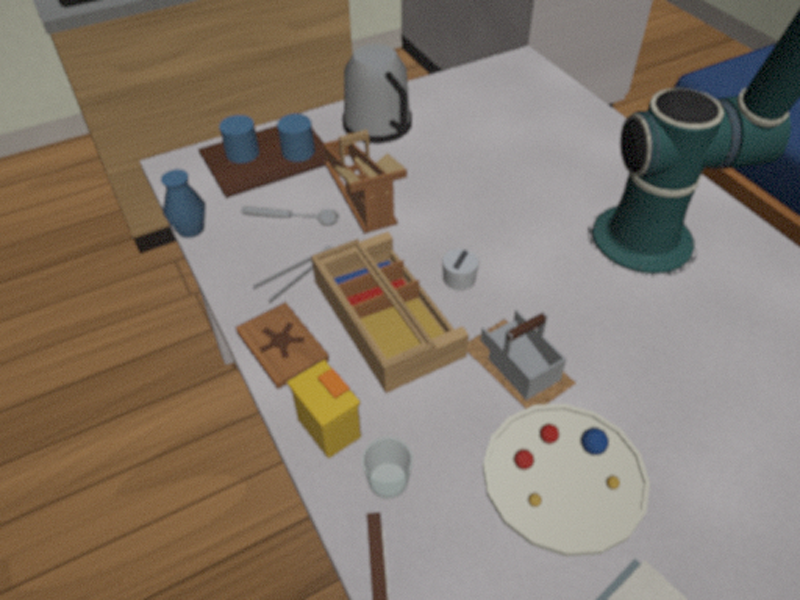

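Both pictures show the same layout. In the top view the box is at (408,308), with the gold wells at the left (+Y). The ramp is at (588,358) with its hopper at the left. The scoop is on its mat at (308,385). The plate holds 2 gold, 2 red and 1 blue chocolate.

The moves only offer yaw, so first I'll check what the arm does at its reach limit, high and well clear of everything.

{"name": "apply_moves", "arguments": {"motion": [{"z": -0.05}, {"z": -0.05}, {"z": -0.05}, {"z": -0.05}, {"z": -0.05}]}}

```text
schema error: expected keys x, y, z, yaw
```

{"name": "apply_moves", "arguments": {"motion": [{"y": 0.05}, {"y": 0.05}, {"y": 0.05}, {"y": 0.05}, {"y": 0.05}]}}

```text
schema error: expected keys x, y, z, yaw
```

{"name": "apply_moves", "arguments": {"motion": [{"y": 0.05}, {"y": 0.05}, {"y": 0.05}, {"y": 0.05}, {"y": 0.05}]}}

```text
schema error: expected keys x, y, z, yaw
```

```bash
python3 - <<'E'
from h import *
z=np.load('top0.npz'); 
im=z['im']
cv2.imwrite('pics/crop.png',np.hstack([cv2.resize(im[220:275,160:235],(450,330),interpolation=cv2.INTER_CUBIC),cv2.resize(im[150:260,205:330][:, :],(340,330),interpolation=cv2.INTER_CUBIC)]))
print(robot.get_state()['joint_pos'],R.from_rotvec(robot.get_state()['ee_rot']).as_matrix()[:,2])
E
```

```text
[ 1.27110030e+00  2.63905444e-01  1.60399942e+00  3.69984561e-05
  1.27370758e+00 -3.68790179e-02] [-3.96437960e-05 -8.46482349e-06 -9.99999999e-01]
```

{"name": "apply_moves", "arguments": {"motion": [{"x": 0, "y": 0, "z": -0.05, "yaw": 0}, {"x": 0, "y": 0, "z": -0.05, "yaw": 0}, {"x": 0, "y": 0, "z": -0.05, "yaw": 0}, {"x": 0, "y": 0, "z": -0.05, "yaw": 0}, {"x": 0, "y": 0, "z": -0.05, "yaw": 0}]}}

```text
t: 2.0
tcp_pos: [175.2, 651.5, 483.6]
ee_rot: [0.412, 3.114, 0.001]
contact_force: [0.6, 0.7, -0.5]
opening: 0.997
```

{"name": "apply_moves", "arguments": {"motion": [{"x": 0, "y": 0.05, "z": 0, "yaw": 0}, {"x": 0, "y": 0.05, "z": 0, "yaw": 0}, {"x": 0, "y": 0.05, "z": 0, "yaw": 0}, {"x": 0, "y": 0.05, "z": 0, "yaw": 0}, {"x": 0, "y": 0.05, "z": 0, "yaw": 0}]}}

```text
t: 2.5
tcp_pos: [235.4, 875.0, 472.3]
ee_rot: [0.411, 3.113, 0.022]
contact_force: [16.4, 62.9, 97.4]
opening: 0.997
```

{"name": "apply_moves", "arguments": {"motion": [{"x": 0, "y": 0.05, "z": 0, "yaw": 0}, {"x": 0, "y": 0.05, "z": 0, "yaw": 0}, {"x": 0, "y": 0.05, "z": 0, "yaw": 0}, {"x": 0, "y": 0.05, "z": 0, "yaw": 0}, {"x": 0, "y": 0.05, "z": 0, "yaw": 0}]}}

```text
t: 3.0
tcp_pos: [260.0, 966.4, 401.4]
ee_rot: [0.408, 3.083, 0.252]
contact_force: [0.1, 0.2, 0.6]
opening: 0.998
```

```bash
python3 - <<'E'
from h import *
s=robot.get_state()
print(s['t'],s['joint_pos'],R.from_rotvec(s['ee_rot']).as_matrix()[:,2])
E
```

```text
3.0 [ 1.28157243  0.92447887  0.31219332  0.00439071  1.74209397 -0.02531009] [ 0.04208693  0.15660583 -0.98676406]
```

The tool tilted by about 9° at the limit. Next I'll back off gently to see whether the tilt stays.

{"name": "apply_moves", "arguments": {"motion": [{"x": 0, "y": -0.02, "z": 0, "yaw": 0}, {"x": 0, "y": -0.03, "z": 0, "yaw": 0}, {"x": 0, "y": -0.03, "z": 0, "yaw": 0}, {"x": 0, "y": -0.03, "z": 0, "yaw": 0}, {"x": 0, "y": -0.03, "z": 0, "yaw": 0}]}}

```text
t: 3.5
tcp_pos: [223.5, 830.8, 380.2]
ee_rot: [0.407, 3.083, 0.252]
contact_force: [-0.0, -0.2, 0.9]
opening: 1.0
```

{"name": "apply_moves", "arguments": {"motion": [{"x": 0, "y": -0.03, "z": 0, "yaw": 0}, {"x": 0, "y": -0.03, "z": 0, "yaw": 0}, {"x": 0, "y": -0.03, "z": 0, "yaw": 0}, {"x": 0, "y": -0.03, "z": 0, "yaw": 0}, {"x": 0, "y": -0.02, "z": 0, "yaw": 0}]}}

```text
t: 4.0
tcp_pos: [187.4, 696.8, 357.6]
ee_rot: [0.407, 3.083, 0.251]
contact_force: [0.3, -0.2, -0.1]
opening: 0.999
```

```bash
python3 - <<'E'
from h import *
s=robot.get_state()
print(s['t'],s['joint_pos'],R.from_rotvec(s['ee_rot']).as_matrix()[:,2])
E
```

```text
4.0 [ 1.27059663  0.19894311  1.46304719  0.00625186  1.31726267 -0.03848257] [ 0.04201426  0.15619045 -0.98683299]
```

The tilt persists after backing off, so lean can be built up at the reach limits. I can then pour by yawing the scoop about a leaning tool axis. Next I'll undo this lean at the inner limit to see whether that works too.

{"name": "apply_moves", "arguments": {"motion": [{"x": 0, "y": -0.05, "z": 0, "yaw": 0}, {"x": 0, "y": -0.05, "z": 0, "yaw": 0}, {"x": 0, "y": -0.05, "z": 0, "yaw": 0}, {"x": 0, "y": -0.05, "z": 0, "yaw": 0}, {"x": 0, "y": -0.03, "z": 0, "yaw": 0}]}}

```text
t: 4.5
tcp_pos: [128.1, 476.3, 319.5]
ee_rot: [0.407, 3.084, 0.25]
contact_force: [0.7, 0.7, 0.9]
opening: 0.997
```

{"name": "apply_moves", "arguments": {"motion": [{"x": 0, "y": -0.02, "z": 0, "yaw": 0}, {"x": 0, "y": -0.02, "z": 0, "yaw": 0}, {"x": 0, "y": -0.02, "z": 0, "yaw": 0}, {"x": 0, "y": -0.02, "z": 0, "yaw": 0}, {"x": 0, "y": -0.02, "z": 0, "yaw": 0}]}}

```text
t: 5.0
tcp_pos: [103.2, 383.5, 304.2]
ee_rot: [0.407, 3.083, 0.253]
contact_force: [-0.1, -0.9, 0.5]
opening: 0.997
```

{"name": "apply_moves", "arguments": {"motion": [{"x": 0, "y": -0.02, "z": 0, "yaw": 0}, {"x": 0, "y": -0.02, "z": 0, "yaw": 0}, {"x": 0, "y": -0.02, "z": 0, "yaw": 0}]}}

```text
t: 5.3
tcp_pos: [87.8, 326.4, 294.4]
ee_rot: [0.407, 3.083, 0.253]
contact_force: [-0.9, -0.6, -0.4]
opening: 1.0
```

```bash
python3 - <<'E'
from h import *
s=robot.get_state()
print(s['t'],s['joint_pos'],R.from_rotvec(s['ee_rot']).as_matrix()[:,2])
E
```

```text
5.3 [ 1.21943601 -0.58931912  2.22827813  0.01470252  1.3396349  -0.09083621] [ 0.04241791  0.15729581 -0.98664013]
```

View pics/crop.png

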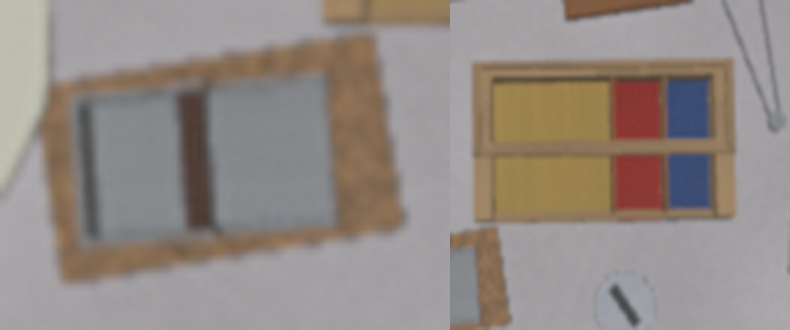

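The crop shows the scoop's back wall at the left (+Y) and its open lip to the right (-Y), yawed about 5°. I'll continue inwards.

{"name": "apply_moves", "arguments": {"motion": [{"x": 0, "y": -0.02, "z": 0, "yaw": 0}, {"x": 0, "y": -0.02, "z": 0, "yaw": 0}, {"x": 0, "y": -0.02, "z": 0, "yaw": 0}, {"x": 0, "y": -0.02, "z": 0, "yaw": 0}]}}

```text
t: 5.7
tcp_pos: [67.3, 250.1, 281.4]
ee_rot: [0.407, 3.083, 0.253]
contact_force: [-0.7, 0.8, 0.8]
opening: 0.999
```

{"name": "apply_moves", "arguments": {"motion": [{"x": 0, "y": -0.015, "z": 0, "yaw": 0}, {"x": 0, "y": -0.015, "z": 0, "yaw": 0}]}}

```text
t: 5.9
tcp_pos: [59.6, 221.7, 276.5]
ee_rot: [0.407, 3.083, 0.253]
contact_force: [-0.6, -1.0, 0.3]
opening: 0.999
```

```bash
python3 - <<'E'
from h import *
s=robot.get_state()
print(s['t'],s['joint_pos'],R.from_rotvec(s['ee_rot']).as_matrix()[:,2])
E
```

```text
5.9 [ 1.16373136 -0.87744144  2.37410253  0.02340112  1.48250094 -0.14450935] [ 0.04261517  0.15771226 -0.98656515]
```

{"name": "apply_moves", "arguments": {"motion": [{"x": 0, "y": -0.015, "z": 0, "yaw": 0}, {"x": 0, "y": -0.015, "z": 0, "yaw": 0}, {"x": 0, "y": -0.015, "z": 0, "yaw": 0}]}}

```text
t: 6.2
tcp_pos: [52.3, 194.2, 270.4]
ee_rot: [0.409, 3.087, 0.227]
contact_force: [0.6, -0.1, 0.2]
opening: 0.997
```

```bash
python3 - <<'E'
from h import *
s=robot.get_state()
print(s['t'],s['joint_pos'],R.from_rotvec(s['ee_rot']).as_matrix()[:,2])
E
```

```text
6.2 [ 1.14060158 -0.94404201  2.40212773  0.02447312  1.53851224 -0.16583486] [ 0.0380146   0.1414917  -0.98920927]
```

The inner limit also works, but it is too close to the base. I'll go outwards at about -28° bearing instead, which cancels this lean and builds the wanted lean along X in one go.

```bash
cat >> h.py <<'E'
def plan(*pts,yaw=0):
    """world waypoints (mm) -> tool-frame shifts in m, tool orientation constant"""
    T=T_tool(); p=T[:3,3]
    for q in pts:
        d=T[:3,:3].T@(np.array(q,float)-p)/1000; n=np.linalg.norm(d)
        print(q,'shift',d.round(4),'rows@50',round(n/.05,1)); p=np.array(q,float)
def st():
    s=robot.get_state(); Rm=R.from_rotvec(s['ee_rot']).as_matrix()
    print('t',round(s['t'],2),'tcp',np.round(s['tcp_pos'],1),'j',np.round(s['joint_pos'],3),'\n x',Rm[:,0].round(3),'y',Rm[:,1].round(3),'z',Rm[:,2].round(3),'F',np.round(s['contact_force'],1))
E
python3 - <<'E'
from h import *
st()
plan((250,400,420),(600,-100,450),(750,-400,450),(810,-432,450),(830,-443,450))
E
```

```text
t 6.2 tcp [ 52.3 194.2 270.4] j [ 1.141 -0.944  2.402  0.024  1.539 -0.166] 
 x [-0.966  0.26   0.   ] y [0.258 0.955 0.147] z [ 0.038  0.141 -0.989] F [ 0.6 -0.1  0.2]
(250, 400, 420) shift [-0.1372  0.2694 -0.1113] rows@50 6.4
(600, -100, 450) shift [-0.4681 -0.383  -0.0871] rows@50 12.2
(750, -400, 450) shift [-0.2229 -0.2479 -0.0367] rows@50 6.7
(810, -432, 450) shift [-0.0663 -0.0151 -0.0022] rows@50 1.4
(830, -443, 450) shift [-0.0222 -0.0054 -0.0008] rows@50 0.5
```

{"name": "apply_moves", "arguments": {"motion": [{"x": -0.02, "y": 0.038, "z": -0.016, "yaw": 0}, {"x": -0.02, "y": 0.038, "z": -0.016, "yaw": 0}, {"x": -0.02, "y": 0.038, "z": -0.016, "yaw": 0}, {"x": -0.02, "y": 0.038, "z": -0.016, "yaw": 0}, {"x": -0.02, "y": 0.038, "z": -0.016, "yaw": 0}]}}

```text
t: 6.7
tcp_pos: [196.3, 340.2, 379.2]
ee_rot: [0.409, 3.086, 0.231]
contact_force: [-0.2, -0.1, 0.8]
opening: 1.004
```

{"name": "apply_moves", "arguments": {"motion": [{"x": -0.02, "y": 0.038, "z": -0.016, "yaw": 0}, {"x": -0.02, "y": 0.038, "z": -0.016, "yaw": 0}, {"x": -0.038, "y": -0.031, "z": -0.007, "yaw": 0}, {"x": -0.038, "y": -0.031, "z": -0.007, "yaw": 0}, {"x": -0.038, "y": -0.031, "z": -0.007, "yaw": 0}]}}

```text
t: 7.2
tcp_pos: [338.3, 274.5, 428.1]
ee_rot: [0.405, 3.087, 0.229]
contact_force: [0.8, 0.5, 0.3]
opening: 1.003
```

{"name": "apply_moves", "arguments": {"motion": [{"x": -0.038, "y": -0.031, "z": -0.007, "yaw": 0}, {"x": -0.038, "y": -0.031, "z": -0.007, "yaw": 0}, {"x": -0.038, "y": -0.031, "z": -0.007, "yaw": 0}, {"x": -0.038, "y": -0.031, "z": -0.007, "yaw": 0}, {"x": -0.038, "y": -0.031, "z": -0.007, "yaw": 0}]}}

```text
t: 7.7
tcp_pos: [480.6, 70.6, 440.3]
ee_rot: [0.409, 3.085, 0.23]
contact_force: [0.8, 1.1, -0.2]
opening: 1.001
```

{"name": "apply_moves", "arguments": {"motion": [{"x": -0.038, "y": -0.031, "z": -0.007, "yaw": 0}, {"x": -0.038, "y": -0.031, "z": -0.007, "yaw": 0}, {"x": -0.038, "y": -0.031, "z": -0.007, "yaw": 0}, {"x": -0.038, "y": -0.031, "z": -0.007, "yaw": 0}, {"x": -0.032, "y": -0.034, "z": -0.005, "yaw": 0}]}}

```text
t: 8.2
tcp_pos: [617.0, -132.8, 449.0]
ee_rot: [0.408, 3.086, 0.23]
contact_force: [0.4, 0.2, -0.3]
opening: 1.0
```

```bash
python3 - <<'E'
from h import *
st()
plan((750,-400,450),(810,-432,450),(900,-480,450))
E
```

```text
t 8.2 tcp [ 617.  -132.8  449. ] j [-0.333  0.126  1.383  0.149  1.641 -1.631] 
 x [-0.966  0.26  -0.001] y [0.257 0.955 0.148] z [ 0.04   0.143 -0.989] F [ 0.4  0.2 -0.3]
(750, -400, 450) shift [-0.1979 -0.2209 -0.0338] rows@50 6.0
(810, -432, 450) shift [-0.0663 -0.0151 -0.0022] rows@50 1.4
(900, -480, 450) shift [-0.0994 -0.0227 -0.0033] rows@50 2.0
```

{"name": "apply_moves", "arguments": {"motion": [{"x": -0.033, "y": -0.036, "z": -0.006, "yaw": 0}, {"x": -0.033, "y": -0.036, "z": -0.006, "yaw": 0}, {"x": -0.033, "y": -0.036, "z": -0.006, "yaw": 0}, {"x": -0.033, "y": -0.036, "z": -0.006, "yaw": 0}, {"x": -0.033, "y": -0.036, "z": -0.006, "yaw": 0}]}}

```text
t: 8.7
tcp_pos: [728.2, -351.8, 451.7]
ee_rot: [0.408, 3.086, 0.229]
contact_force: [1.0, 0.3, 0.4]
opening: 1.0
```

{"name": "apply_moves", "arguments": {"motion": [{"x": -0.033, "y": -0.036, "z": -0.006, "yaw": 0}, {"x": -0.02, "y": -0.0045, "z": -0.001, "yaw": 0}, {"x": -0.02, "y": -0.0045, "z": -0.001, "yaw": 0}, {"x": -0.02, "y": -0.0045, "z": -0.001, "yaw": 0}, {"x": -0.02, "y": -0.0045, "z": -0.001, "yaw": 0}]}}

```text
t: 9.2
tcp_pos: [809.0, -424.7, 433.3]
ee_rot: [0.412, 3.085, 0.231]
contact_force: [-0.4, 0.4, -2.6]
opening: 1.0
```

{"name": "apply_moves", "arguments": {"motion": [{"x": -0.015, "y": -0.0035, "z": -0.0005, "yaw": 0}, {"x": -0.015, "y": -0.0035, "z": -0.0005, "yaw": 0}, {"x": -0.015, "y": -0.0035, "z": -0.0005, "yaw": 0}]}}

```text
t: 9.5
tcp_pos: [824.8, -431.4, 432.1]
ee_rot: [0.406, 3.045, 0.204]
contact_force: [0.3, -0.6, 1.0]
opening: 1.003
```

```bash
python3 - <<'E'
from h import *
st()
E
```

```text
t 9.5 tcp [ 824.8 -431.4  432.1] j [-0.563  0.892  0.311  0.157  1.933 -1.813] 
 x [-0.963  0.265 -0.045] y [0.257 0.956 0.139] z [ 0.079  0.122 -0.989] F [ 0.3 -0.6  1. ]
```

{"name": "apply_moves", "arguments": {"motion": [{"x": -0.02, "y": -0.0045, "z": 0, "yaw": 0}, {"x": -0.02, "y": -0.0045, "z": 0, "yaw": 0}, {"x": -0.02, "y": -0.0045, "z": 0, "yaw": 0}, {"x": -0.02, "y": -0.0045, "z": 0, "yaw": 0}, {"x": -0.02, "y": -0.0045, "z": 0, "yaw": 0}]}}

```text
t: 10.0
tcp_pos: [860.6, -447.6, 397.7]
ee_rot: [0.407, 2.992, 0.173]
contact_force: [0.2, -0.1, -1.3]
opening: 0.997
```

```bash
python3 - <<'E'
from h import *
st()
E
```

```text
t 10.0 tcp [ 860.6 -447.6  397.7] j [-0.56   0.929  0.311  0.158  1.838 -1.814] 
 x [-0.957  0.272 -0.101] y [0.258 0.957 0.128] z [ 0.131  0.097 -0.987] F [ 0.2 -0.1 -1.3]
```

{"name": "apply_moves", "arguments": {"motion": [{"x": -0.035, "y": -0.008, "z": -0.003, "yaw": 0}, {"x": -0.035, "y": -0.008, "z": -0.003, "yaw": 0}, {"x": -0.035, "y": -0.008, "z": -0.003, "yaw": 0}, {"x": -0.035, "y": -0.008, "z": -0.003, "yaw": 0}, {"x": -0.035, "y": -0.008, "z": -0.003, "yaw": 0}]}}

```text
t: 10.5
tcp_pos: [910.1, -474.0, 372.5]
ee_rot: [0.405, 2.882, 0.111]
contact_force: [0.2, 0.1, 0.2]
opening: 0.997
```

{"name": "apply_moves", "arguments": {"motion": [{"x": -0.035, "y": -0.008, "z": -0.003, "yaw": 0}, {"x": -0.035, "y": -0.008, "z": -0.003, "yaw": 0}, {"x": -0.035, "y": -0.008, "z": -0.003, "yaw": 0}, {"x": -0.035, "y": -0.008, "z": -0.003, "yaw": 0}, {"x": -0.035, "y": -0.008, "z": -0.003, "yaw": 0}]}}

```text
t: 11.0
tcp_pos: [950.6, -499.0, 371.1]
ee_rot: [0.402, 2.765, 0.048]
contact_force: [-0.2, 0.3, -0.5]
opening: 0.999
```

```bash
python3 - <<'E'
from h import *
st()
E
```

```text
t 11.0 tcp [ 950.6 -499.   371.1] j [-0.561  0.973  0.312  0.169  1.55  -1.821] 
 x [-0.9    0.282 -0.332] y [0.27  0.959 0.082] z [ 0.341 -0.016 -0.94 ] F [-0.2  0.3 -0.5]
```

The lean is now 20.0° along X. Next I'll move over the ramp and straighten the yaw.

```bash
python3 - <<'E'
from h import *
plan((700,-400,420),(430,-390,400))
print(robot.calibration('wrist'))
E
```

```text
(700, -400, 420) shift [ 0.2373  0.0314 -0.133 ] rows@50 5.5
(430, -390, 400) shift [ 0.2525 -0.065  -0.0735] rows@50 5.4
{'mtx': array([[267.62133981,   0.        , 257.93565039],
       [  0.        , 267.62133981, 193.85212911],
       [  0.        ,   0.        ,   1.        ]]), 'hand_eye': array([[-2.93531272e-04, -9.47581096e-01, -3.19515228e-01,
         8.15043604e+01],
       [ 9.99999773e-01, -4.71809011e-04,  4.80559550e-04,
         2.38971625e-01],
       [-6.06119309e-04, -3.19515014e-01,  9.47581019e-01,
        -1.42498520e+02],
       [ 0.00000000e+00,  0.00000000e+00,  0.00000000e+00,
         1.00000000e+00]])}
```

```bash
python3 - <<'E'
from h import *
plan((700,-400,420),(370,-390,320))
E
```

```text
(700, -400, 420) shift [ 0.2373  0.0314 -0.133 ] rows@50 5.5
(370, -390, 320) shift [ 0.3331 -0.0877 -0.0188] rows@50 6.9
```

{"name": "apply_moves", "arguments": {"motion": [{"x": 0.04, "y": 0.005, "z": -0.022, "yaw": 0}, {"x": 0.04, "y": 0.005, "z": -0.022, "yaw": 0}, {"x": 0.04, "y": 0.005, "z": -0.022, "yaw": 0}, {"x": 0.04, "y": 0.005, "z": -0.022, "yaw": 0}, {"x": 0.04, "y": 0.005, "z": -0.022, "yaw": 0}]}}

```text
t: 11.5
tcp_pos: [750.3, -421.4, 410.9]
ee_rot: [0.401, 2.765, 0.048]
contact_force: [0.8, -0.8, 0.4]
opening: 0.999
```

{"name": "apply_moves", "arguments": {"motion": [{"x": 0.037, "y": 0.005, "z": -0.022, "yaw": 0}, {"x": 0.046, "y": -0.012, "z": -0.003, "yaw": 0}, {"x": 0.046, "y": -0.012, "z": -0.003, "yaw": 0}, {"x": 0.046, "y": -0.012, "z": -0.003, "yaw": 0}, {"x": 0.046, "y": -0.012, "z": -0.003, "yaw": 0}]}}

```text
t: 12.0
tcp_pos: [528.1, -400.4, 365.7]
ee_rot: [0.401, 2.765, 0.047]
contact_force: [-0.8, -0.2, 0.7]
opening: 1.003
```

{"name": "apply_moves", "arguments": {"motion": [{"x": 0.046, "y": -0.012, "z": -0.003, "yaw": 0}, {"x": 0.046, "y": -0.012, "z": -0.003, "yaw": 0}, {"x": 0.046, "y": -0.012, "z": -0.003, "yaw": 0}, {"x": 0, "y": 0, "z": 0, "yaw": -0.14}, {"x": 0, "y": 0, "z": 0, "yaw": -0.14}]}}

```text
t: 12.5
tcp_pos: [405.0, -385.2, 328.8]
ee_rot: [0.06, 2.82, -0.041]
contact_force: [0.5, 0.2, -0.3]
opening: 1.0
```

```bash
python3 - <<'E'
from h import *
st()
im,P,K,M=snap('wrist'); np.savez('w_ramp.npz',im=im,P=P,K=K,M=M)
for l in ['ramp','ramp_bar']:
    for m in robot.masks_of(l,'wrist'): print(l,m['p'],m['rect'],np.nanmedian(P[m['mask']],0))
cv2.imwrite('pics/w_ramp.png',im)
E
```

```text
t 12.5 tcp [ 405.  -385.2  328.8] j [-0.953 -0.161  1.905  0.257  1.191 -2.553] 
 x [-0.948  0.037 -0.316] y [ 0.046  0.999 -0.021] z [ 0.315 -0.035 -0.949] F [ 0.5  0.2 -0.3]
ramp 0.8 [134.1, 96.4, 211.6, 111.7] [ 461.92882167 -391.2527467    74.94016072]
ramp_bar 0.9 [135.8, 94.0, 205.1, 116.9] [ 463.28206508 -392.1294156    73.82248321]
```

View pics/w_ramp.png

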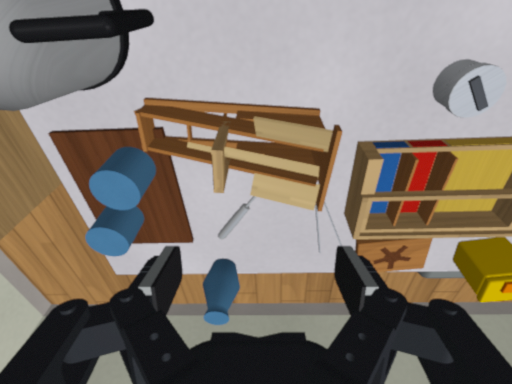

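The picture shows the ramp with its hopper at the right (330,160) and its bar at (220,150), the box at right and the open fingers at the bottom. j6 is near its limit here, so I'll keep the yaw off that end. Next I'll take views over the box and the scoop.

{"name": "apply_moves", "arguments": {"motion": [{"x": -0.007, "y": 0.047, "z": 0.001, "yaw": 0}, {"x": -0.007, "y": 0.047, "z": 0.001, "yaw": 0}, {"x": -0.007, "y": 0.047, "z": 0.001, "yaw": 0}, {"x": -0.007, "y": 0.047, "z": 0.001, "yaw": 0}, {"x": -0.007, "y": 0.047, "z": 0.001, "yaw": 0}]}}

```text
t: 13.15
tcp_pos: [453.0, -149.1, 332.1]
ee_rot: [0.056, 2.816, -0.038]
contact_force: [0.4, -0.5, 0.4]
opening: 1.002
```

{"name": "apply_moves", "arguments": {"motion": [{"x": -0.007, "y": 0.047, "z": 0.001, "yaw": 0}, {"x": -0.007, "y": 0.047, "z": 0.001, "yaw": 0}, {"x": 0, "y": 0, "z": 0, "yaw": 0}]}}

```text
t: 13.45
tcp_pos: [471.5, -50.7, 333.0]
ee_rot: [0.04, 2.816, -0.032]
contact_force: [0.2, 0.0, -0.4]
opening: 1.001
```

```bash
cat > meas.py <<'E'
from h import *
def box(P):
    m=(P[...,2]>68)&(P[...,2]<82)&(P[...,0]>480)&(P[...,0]<720)&(P[...,1]>-280)&(P[...,1]<140)
    q=P[m]; r=cv2.minAreaRect(q[:,:2].astype(np.float32)); print('box',len(q),r,np.median(q[:,2])); return q
def ramp(P,tip=0):
    o=P[(P[...,2]>0)&(P[...,0]>340)&(P[...,0]<590)&(P[...,1]>-580)&(P[...,1]<-200)]
    print('zmax',np.percentile(o[:,2],99.5))
    b=o[o[:,2]>147]; r=cv2.minAreaRect(b[:,:2].astype(np.float32)); print('bar',len(b),r,np.median(b[:,2]))
    e=o[(o[:,2]>128)&(o[:,2]<147.5)]; e=e[e[:,1]>np.median(b[:,1])+60]
    r=cv2.minAreaRect(e[:,:2].astype(np.float32)); print('hop',len(e),r)
E
python3 - <<'E'
from meas import *
st()
im,P,K,M=snap('wrist'); np.savez('w_box.npz',im=im,P=P,K=K,M=M)
box(P); ramp(np.load('w_ramp.npz')['P'])
print('top:'); P=np.load('top0.npz')['P'];box(P);ramp(P)
print('scene:'); P=np.load('scene0.npz')['P'];box(P);ramp(P)
cv2.imwrite('pics/w_box.png',im)
E
```

```text
t 13.45 tcp [471.5 -50.7 333. ] j [-0.183 -0.403  2.078  0.035  1.143 -1.734] 
 x [-0.947  0.024 -0.319] y [ 0.032  0.999 -0.018] z [ 0.319 -0.027 -0.947] F [ 0.2  0.  -0.4]
box 2986 ((589.1458129882812, -67.20899963378906), (161.7794189453125, 309.6803283691406), 0.2398403137922287) 75.49983859830644
zmax 414.19660561524086
bar 35396 ((423.73028564453125, -381.04852294921875), (140.06712341308594, 149.00225830078125), 1.7109475135803223) 398.7302418531384
hop 1124 ((476.0994873046875, -313.38433837890625), (32.20986557006836, 124.08592987060547), 84.1138916015625)
top:
box 1040 ((586.9615478515625, -67.74755859375), (308.9283142089844, 168.55267333984375), 89.82121276855469) 74.25797050018627
zmax 153.1480583986473
bar 106 ((469.9417419433594, -373.87005615234375), (154.39849853515625, 122.00769805908203), 82.81586456298828) 151.43494485040355
hop 317 ((476.20916748046875, -333.30712890625), (75.07347869873047, 123.64430236816406), 85.78971862792969)
scene:
box 829 ((589.8203735351562, -65.79960632324219), (315.95843505859375, 164.7444610595703), 88.7719497680664) 73.744862978225
zmax 149.8859905041783
bar 50 ((462.92083740234375, -441.46484375), (17.82933807373047, 64.21815490722656), 83.58029174804688) 149.32249435742864
hop 202 ((475.7502136230469, -320.40863037109375), (58.45748519897461, 124.41520690917969), 81.35478973388672)
```

View pics/w_box.png

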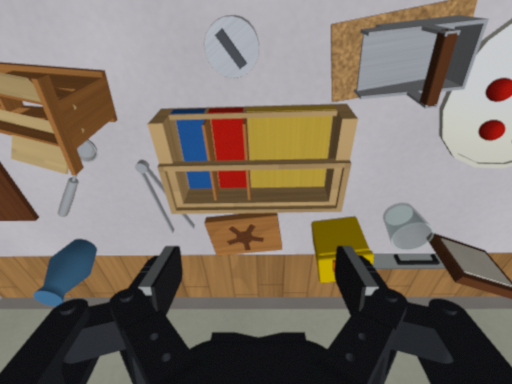

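The picture shows the box with the gold wells at right and the bay towards the robot. The scoop and mat are at the top right, with the scoop's bar at (437,65). Two reds are at (495,90) and (490,130).

```bash
cat >> meas.py <<'E'
def rect(P,x,y,z,name=''):
    q=P[(P[...,0]>x[0])&(P[...,0]<x[1])&(P[...,1]>y[0])&(P[...,1]<y[1])&(P[...,2]>z[0])&(P[...,2]<z[1])]
    if len(q)<3: print(name,'none'); return q
    (c,s,a)=cv2.minAreaRect(q[:,:2].astype(np.float32)); print(name,len(q),'c',np.round(c,1),'size',np.round(s,1),'a',round(a,1),'med',np.median(q,0).round(1)); return q
E
python3 - <<'E'
from meas import *
for n in ['w_ramp','w_box','top0','scene0']:
    P=np.load(n+'.npz')['P']; print(n)
    rect(P,(400,540),(-500,-400),(146,160),'rampbar')
    rect(P,(400,560),(-330,-270),(138,148),'hopend')
    rect(P,(340,500),(80,220),(100,130),'scoopbar')
    rect(P,(340,500),(80,250),(50,80),'scooprim')
    rect(P,(640,690),(-250,120),(70,80),'boxback')
    rect(P,(556,586),(-200,70),(70,80),'boxbar')
    rect(P,(556,586),(60,100),(70,80),'end+Y')
    rect(P,(556,586),(-240,-200),(70,80),'end-Y')
E
```

```text
w_ramp
rampbar 504 c [ 463.2 -443.8] size [14.2 64.8] a 84.2 med [ 459.9 -443.   150.8]
hopend 585 c [ 476.4 -310.7] size [ 29.4 123.6] a 85.6 med [ 463.  -301.8  141.7]
scoopbar none
scooprim none
boxback 900 c [658.8 -74.5] size [295.4  28.8] a 88.3 med [661.9 -77.4  75.6]
boxbar 815 c [571.8 -87.2] size [224.9  11. ] a 89.9 med [569.6 -87.   75.7]
end+Y none
end-Y 116 c [ 576.3 -211.5] size [21.8 18.8] a 89.3 med [ 572.4 -214.7   75.8]
w_box
rampbar none
hopend 871 c [ 476.9 -309.2] size [ 28.5 124.4] a 85.3 med [ 464.1 -299.9  141.4]
scoopbar 1585 c [427.5 150. ] size [80.6 15.5] a 3.4 med [421.8 146.1 118.2]
scooprim 2001 c [441.6 148.2] size [108.1 143.6] a 4.0 med [416.1 188.9  64.3]
boxback 1046 c [655.1 -66.9] size [ 29.5 309.6] a 0.0 med [661.9 -63.7  75.6]
boxbar 1047 c [571.8 -65.1] size [  9.7 269.5] a 0.0 med [570.1 -61.2  75.6]
end+Y 148 c [576.1  73.6] size [28.  18.5] a 85.6 med [572.2  77.8  75.8]
end-Y 118 c [ 576.6 -210.8] size [21.5 18.3] a 89.3 med [ 573.6 -212.9   75.8]
top0
rampbar 99 c [ 464.7 -443.9] size [15.8 62.6] a 82.8 med [ 464.6 -443.   151.6]
hopend 
[... 457 characters left out ...]
nd-Y 29 c [ 570.8 -210.2] size [19.3 28.6] a 88.7 med [ 572.4 -210.1   74.4]
scene0
rampbar 56 c [ 463.1 -442.4] size [18.9 64.8] a 82.6 med [ 466.3 -441.5  149.1]
hopend 56 c [ 477.8 -303. ] size [ 20.9 122.4] a 82.2 med [ 468.  -298.5  139.8]
scoopbar 211 c [429.1 151.3] size [81.7 17.4] a 4.8 med [431.7 154.5 115.5]
scooprim 437 c [428.  150.7] size [ 83.2 141. ] a 3.5 med [438.2 172.2  61.3]
boxback 325 c [655.8 -66.6] size [ 29.7 314.3] a 0.2 med [664.6 -46.2  74.1]
boxbar 233 c [572.1 -64.8] size [ 10.9 268.6] a 0.1 med [572.7 -52.2  74.2]
end+Y 40 c [577.  75.] size [27.6 17.4] a 87.6 med [574.1  79.9  74.8]
end-Y 22 c [ 574.7 -212.1] size [19.9 16.3] a 21.5 med [ 575.3 -212.4   74. ]
```

{"name": "apply_moves", "arguments": {"motion": [{"x": 0, "y": 0, "z": 0, "yaw": 0.068}, {"x": 0, "y": -0.02, "z": 0, "yaw": 0}]}}

```text
t: 13.7
tcp_pos: [468.7, -76.7, 332.4]
ee_rot: [0.149, 2.814, -0.021]
contact_force: [-0.7, -0.5, -0.2]
opening: 0.999
```

```bash
python3 - <<'E'
from h import *
st(); z=T_tool()[:3,2]
g=np.array([463.3,-443.7,142])+18.7*z
plan(tuple((g+[0,0,100]).round(1)),tuple(g.round(1)))
E
```

```text
t 13.7 tcp [468.7 -76.7 332.4] j [-0.25  -0.4    2.077  0.053  1.144 -1.729] 
 x [-0.943  0.1   -0.319] y [0.105 0.994 0.002] z [ 0.317 -0.031 -0.948] F [-0.7 -0.5 -0.2]
(np.float64(469.2), np.float64(-444.3), np.float64(224.3)) shift [-0.0029 -0.3658  0.1141] rows@50 7.7
(np.float64(469.2), np.float64(-444.3), np.float64(124.3)) shift [ 0.0319 -0.0002  0.0948] rows@50 2.0
```

{"name": "apply_moves", "arguments": {"motion": [{"x": 0, "y": -0.04, "z": 0.01, "yaw": 0}, {"x": 0, "y": -0.04, "z": 0.01, "yaw": 0}, {"x": 0, "y": -0.04, "z": 0.01, "yaw": 0}, {"x": 0, "y": -0.04, "z": 0.01, "yaw": 0}, {"x": 0, "y": -0.04, "z": 0.01, "yaw": 0}]}}

```text
t: 14.2
tcp_pos: [461.8, -281.3, 284.4]
ee_rot: [0.154, 2.813, -0.024]
contact_force: [0.9, 0.0, -0.3]
opening: 1.0
```

{"name": "apply_moves", "arguments": {"motion": [{"x": -0.001, "y": -0.04, "z": 0.016, "yaw": 0}, {"x": -0.001, "y": -0.04, "z": 0.016, "yaw": 0}, {"x": -0.001, "y": -0.04, "z": 0.016, "yaw": 0}, {"x": 0, "y": -0.04, "z": 0.016, "yaw": 0}, {"x": 0, "y": 0, "z": 0, "yaw": 0}]}}

```text
t: 14.7
tcp_pos: [466.2, -444.4, 220.6]
ee_rot: [0.16, 2.817, -0.021]
contact_force: [0.1, 1.2, -0.4]
opening: 0.997
```

```bash
python3 - <<'E'
from meas import *
st(); z=T_tool()[:3,2]
g=np.array([463.3,-443.7,142])+18.7*z
plan(tuple(g.round(1)))
im,P,K,M=snap('wrist')
rect(P,(400,540),(-500,-400),(146,160),'rampbar')
E
```

```text
t 14.7 tcp [ 466.2 -444.4  220.6] j [-0.925  0.07   1.882  0.28   0.986 -2.514] 
 x [-0.943  0.108 -0.315] y [0.113 0.994 0.003] z [ 0.313 -0.032 -0.949] F [ 0.1  1.2 -0.4]
(np.float64(469.2), np.float64(-444.3), np.float64(124.2)) shift [0.0275 0.0001 0.0925] rows@50 1.9
rampbar 1198 c [ 463.  -443.6] size [13.8 64.4] a 83.8 med [ 457.8 -443.1  151. ]
```

{"name": "apply_moves", "arguments": {"motion": [{"x": 0.007, "y": 0, "z": 0.023, "yaw": 0}, {"x": 0.007, "y": 0, "z": 0.023, "yaw": 0}, {"x": 0.007, "y": 0, "z": 0.023, "yaw": 0}, {"x": 0.007, "y": 0, "z": 0.023, "yaw": 0}, {"x": 0, "y": 0, "z": 0, "yaw": 0}]}}

```text
t: 15.25
tcp_pos: [472.4, -434.6, 126.2]
ee_rot: [0.159, 2.824, -0.02]
contact_force: [-0.1, 0.6, -0.7]
opening: 1.004
```

{"name": "apply_moves", "arguments": {"motion": [{"x": 0, "y": 0, "z": 0, "yaw": 0}, {"x": 0, "y": 0, "z": 0, "yaw": 0}, {"x": 0, "y": 0, "z": 0, "yaw": 0}, {"x": 0, "y": 0, "z": 0, "yaw": 0}, {"x": 0, "y": 0, "z": 0, "yaw": 0}], "hand": 0.005}}

```text
t: 15.75
tcp_pos: [475.5, -438.6, 131.6]
ee_rot: [0.157, 2.818, -0.031]
contact_force: [-6.4, 1.6, 21.9]
opening: 0.149
```

```bash
python3 - <<'E'
from h import *
st(); print(robot.get_state()['opening'])
E
```

```text
t 15.75 tcp [ 475.5 -438.6  131.6] j [-0.903  0.154  1.965  0.309  0.815 -2.552] 
 x [-0.943  0.105 -0.315] y [ 0.112  0.994 -0.004] z [ 0.312 -0.039 -0.949] F [-6.4  1.6 21.9]
0.1492751227492566
```

{"name": "apply_moves", "arguments": {"motion": [{"x": -0.004, "y": 0, "z": -0.012, "yaw": 0}, {"x": -0.006, "y": 0.003, "z": -0.02, "yaw": 0}, {"x": -0.006, "y": 0.006, "z": -0.02, "yaw": 0}, {"x": -0.007, "y": 0.01, "z": -0.022, "yaw": 0}, {"x": 0, "y": 0, "z": 0, "yaw": 0}]}}

```text
t: 16.25
tcp_pos: [477.1, -418.5, 211.1]
ee_rot: [0.155, 2.816, -0.032]
contact_force: [0.6, -0.4, -2.6]
opening: 0.151
```

```bash
python3 - <<'E'
from h import *
st(); print(robot.get_state()['opening'],robot.get_state()['wrist_torque'])
im,P,K,M=snap('wrist'); cv2.imwrite('pics/w_lift.png',im); np.savez('w_lift.npz',im=im,P=P,K=K,M=M)
E
```

```text
t 16.25 tcp [ 477.1 -418.5  211.1] j [-0.879  0.05   1.921  0.27   0.949 -2.473] 
 x [-0.943  0.104 -0.316] y [ 0.111  0.994 -0.004] z [ 0.314 -0.039 -0.949] F [ 0.6 -0.4 -2.6]
0.151494474850539 [-0.06950774  0.23424965 -0.04204943]
```

View pics/w_lift.png

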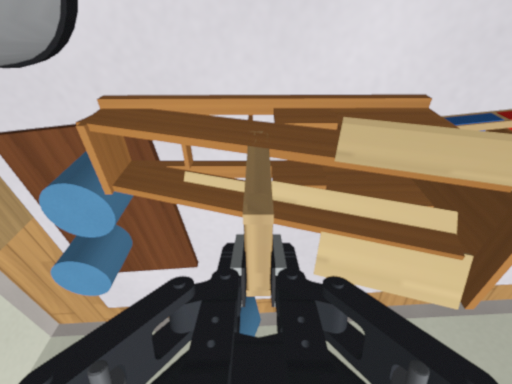

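The ramp is held, with the jaws on its bar. I'll measure its tilt and its offset in the hand.

```bash
python3 - <<'E'
from meas import *
z=np.load('w_lift.npz'); P=z['P']; T=T_tool(); G=T[:3,3]-18.7*T[:3,2]; print('grasp pt',G.round(1))
# base side near edge: lowest z band along base
for c in range(110,421,50):
    col=P[90:115,c]; i=np.nanargmin(np.where(np.isnan(col[:,0]),9e9,col[:,0])) 
    print(c,[tuple(P[r,c].round(0)) for r in (97,100,103,107)])
zb=P[...,2]; zm=np.nanmax(zb[130:300,248:270])
print('bar top approx'); print([tuple(P[r,258].round(1)) for r in range(135,300,15)])
print('hop end', [tuple(P[r,c].round(1)) for r,c in ((250,490),(270,480),(290,468))])
E
```

```text
grasp pt [ 470.5 -417.6  226.7]
110 [(np.float64(413.0), np.float64(-539.0), np.float64(88.0)), (np.float64(415.0), np.float64(-538.0), np.float64(92.0)), (np.float64(417.0), np.float64(-539.0), np.float64(92.0)), (np.float64(420.0), np.float64(-541.0), np.float64(92.0))]
160 [(np.float64(418.0), np.float64(-497.0), np.float64(88.0)), (np.float64(419.0), np.float64(-496.0), np.float64(92.0)), (np.float64(421.0), np.float64(-496.0), np.float64(92.0)), (np.float64(425.0), np.float64(-498.0), np.float64(92.0))]
210 [(np.float64(422.0), np.float64(-454.0), np.float64(89.0)), (np.float64(424.0), np.float64(-454.0), np.float64(92.0)), (np.float64(426.0), np.float64(-454.0), np.float64(92.0)), (np.float64(430.0), np.float64(-455.0), np.float64(90.0))]
260 [(np.float64(427.0), np.float64(-411.0), np.float64(87.0)), (np.float64(428.0), np.float64(-412.0), np.float64(92.0)), (np.float64(431.0), np.float64(-412.0), np.float64(91.0)), (np.float64(434.0), np.float64(-412.0), np.float64(92.0))]
310 [(np.float64(432.0), np.float64(-369.0), np.float64(88.0)), (np.float64(433.0), np.float64(-369.0), 
[... 783 characters left out ...]
64(-413.5), np.float64(189.4)), (np.float64(434.3), np.float64(-413.5), np.float64(203.5)), (np.float64(434.4), np.float64(-413.5), np.float64(216.5)), (np.float64(434.1), np.float64(-413.4), np.float64(228.0)), (np.float64(440.6), np.float64(-414.1), np.float64(231.0)), (np.float64(451.7), np.float64(-415.4), np.float64(229.9)), (np.float64(461.5), np.float64(-416.4), np.float64(230.9)), (np.float64(473.7), np.float64(-417.8), np.float64(230.8)), (np.float64(487.7), np.float64(-419.4), np.float64(230.5))]
hop end [(np.float64(495.2), np.float64(-278.8), np.float64(211.2)), (np.float64(510.6), np.float64(-280.7), np.float64(214.0)), (np.float64(528.9), np.float64(-283.0), np.float64(216.2))]
```

```bash
cat > seat.py <<'E'
from h import *
T=T_tool(); Rt=T[:3,:3]
a=np.deg2rad(-6.35); Rr=np.array([[ -np.sin(-a)*1,np.cos(a),0],[0,0,0],[0,0,1.]])
yb=np.array([np.cos(a),np.sin(a),0]); zb=np.array([0,0,1.]); xb=np.cross(yb,zb)
Rr=np.stack([xb,yb,zb],1)                       # ramp in world now
o=np.array([466.6,-411.9,80.0])                 # ramp origin now (underside)
rel_p=Rt.T@(o-T[:3,3]); rel_R=Rt.T@Rr
best=min(np.arange(-.3,.1,.001),key=lambda f:abs((Rt@R.from_rotvec([0,0,f]).as_matrix()@rel_R)[0,0]))
Rt2=Rt@R.from_rotvec([0,0,best]).as_matrix(); Rr2=Rt2@rel_R
print('yaw',best,'ramp x',Rr2[:,0].round(3),'z',Rr2[:,2].round(3))
t=lambda p:np.array(p)-Rt2@rel_p
np.savez('seat.npz',rel_p=rel_p,rel_R=rel_R)
print('tcp over',t([619.6,-66.9,150]).round(1),'seat',t([619.6,-66.9,66]).round(1))
E
python3 seat.py; python3 -c "
from h import *
plan((480,-400,275))"
```

```text
yaw -0.11699999999999983 ramp x [ 0.    -0.999  0.037] z [0.002 0.037 0.999]
tcp over [630.3 -67.4 279. ] seat [630.3 -67.4 195. ]
(480, -400, 275) shift [-0.0224  0.0184 -0.0622] rows@50 1.4
```

{"name": "apply_moves", "arguments": {"motion": [{"x": -0.0075, "y": 0.006, "z": -0.021, "yaw": 0}, {"x": -0.0075, "y": 0.006, "z": -0.021, "yaw": 0}, {"x": -0.0075, "y": 0.006, "z": -0.021, "yaw": 0}, {"x": -0.0135, "y": 0.0435, "z": 0.0038, "yaw": 0}, {"x": -0.0135, "y": 0.0435, "z": 0.0038, "yaw": 0}]}}

```text
t: 16.8
tcp_pos: [516.4, -317.0, 274.0]
ee_rot: [0.162, 2.821, -0.026]
contact_force: [0.8, -0.2, -3.1]
opening: 0.15
```

{"name": "apply_moves", "arguments": {"motion": [{"x": -0.0135, "y": 0.0435, "z": 0.0038, "yaw": 0}, {"x": -0.0135, "y": 0.0435, "z": 0.0038, "yaw": 0}, {"x": -0.0135, "y": 0.0435, "z": 0.0038, "yaw": 0}, {"x": -0.0135, "y": 0.0435, "z": 0.0038, "yaw": 0}, {"x": -0.0135, "y": 0.0435, "z": 0.0038, "yaw": 0}]}}

```text
t: 17.3
tcp_pos: [610.0, -106.7, 275.2]
ee_rot: [0.158, 2.824, -0.026]
contact_force: [0.1, -0.4, -1.9]
opening: 0.147
```

{"name": "apply_moves", "arguments": {"motion": [{"x": -0.0135, "y": 0.0435, "z": 0.0038, "yaw": 0}, {"x": 0, "y": 0, "z": 0, "yaw": -0.06}, {"x": 0, "y": 0, "z": 0, "yaw": -0.057}, {"x": 0, "y": 0, "z": 0, "yaw": 0}]}}

```text
t: 17.7
tcp_pos: [628.4, -66.0, 275.5]
ee_rot: [-0.01, 2.83, -0.052]
contact_force: [-0.0, -0.8, -3.9]
opening: 0.145
```

```bash
python3 - <<'E'
from meas import *
st(); T=T_tool(); z=np.load('seat.npz')
o=T[:3,:3]@z['rel_p']+T[:3,3]; Rr=T[:3,:3]@z['rel_R']; print('ramp o',o.round(1),'x',Rr[:,0].round(3),'z',Rr[:,2].round(3))
im,P,K,M=snap('wrist'); cv2.imwrite('pics/w_over.png',im); np.savez('w_over.npz',im=im,P=P,K=K,M=M)
cv2.imwrite('pics/w_over.png',im)
plan((630.3+619.6-619.6,-67.4,205))
rect(P,(560,590),(-240,100),(140,168),'base near edge')
E
```

```text
t 17.7 tcp [628.4 -66.  275.5] j [-0.15  -0.038  1.888  0.014  0.98  -1.734] 
 x [-0.952 -0.012 -0.305] y [-0.001  0.999 -0.037] z [ 0.306 -0.035 -0.951] F [-0.  -0.8 -3.9]
ramp o [616.9 -65.1 146.5] x [ 0.001 -0.999  0.033] z [0.009 0.033 0.999]
(630.3000000000001, -67.4, 205) shift [0.02   0.0017 0.068 ] rows@50 1.4
base near edge 6304 c [582.9 -65.8] size [ 14.1 284.7] a 0.2 med [580.8 -60.1 156.3]
```

View pics/w_over.png

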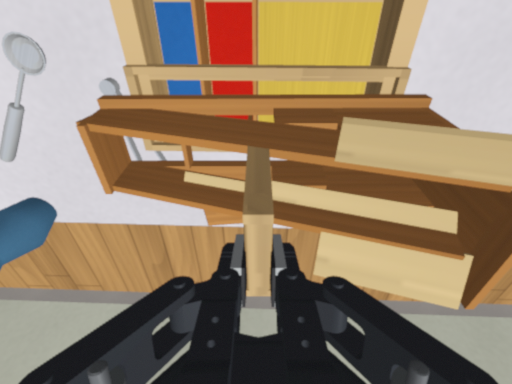

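The picture shows the ramp held over the box, parallel to its front bar. It needs about +3 mm in X and -1.5 mm in Y. I'll lower it to just above the pocket and check.

{"name": "apply_moves", "arguments": {"motion": [{"x": 0.004, "y": 0, "z": 0.0145, "yaw": 0}, {"x": 0.004, "y": 0, "z": 0.0145, "yaw": 0}, {"x": 0.004, "y": 0.001, "z": 0.0145, "yaw": 0}, {"x": 0.0035, "y": 0, "z": 0.0145, "yaw": 0}, {"x": 0, "y": 0, "z": 0, "yaw": 0}]}}

```text
t: 18.25
tcp_pos: [630.2, -68.0, 213.6]
ee_rot: [-0.007, 2.833, -0.052]
contact_force: [-0.1, 0.4, -4.2]
opening: 0.15
```

```bash
python3 - <<'E'
from meas import *
st(); T=T_tool(); z=np.load('seat.npz')
o=T[:3,:3]@z['rel_p']+T[:3,3]; Rr=T[:3,:3]@z['rel_R']; print('ramp o',o.round(1),'x',Rr[:,0].round(3),'z',Rr[:,2].round(3))
im,P,K,M=snap('wrist')
q=rect(P,(570,600),(-240,100),(85,108),'base near edge')
for y in (-190,-130,-70,-10,50):
    m=abs(q[:,1]-y)<8; print(y,q[m].min(0).round(1),np.percentile(q[m][:,2],60).round(1))
rect(P,(556,582),(-200,70),(70,80),'boxbar'); rect(P,(520,560),(60,100),(70,80),'end+Y'); rect(P,(520,560),(-240,-200),(70,80),'end-Y')
E
```

```text
t 18.25 tcp [630.2 -68.  213.6] j [-0.153  0.01   1.956  0.016  0.866 -1.737] 
 x [-0.953 -0.01  -0.303] y [ 0.001  0.999 -0.036] z [ 0.303 -0.035 -0.952] F [-0.1  0.4 -4.2]
ramp o [618.4 -66.9  84.7] x [-0.001 -0.999  0.033] z [0.012 0.033 0.999]
base near edge 6240 c [588.1 -67.4] size [ 21.7 285.8] a 0.2 med [583.1 -66.8  95. ]
-190 [ 577.6 -198.    88. ] 99.0
-130 [ 577.5 -138.    85.1] 96.6
-70 [577.4 -78.   85.2] 94.6
-10 [577.1 -18.   85.2] 93.2
50 [577.1  42.   85.2] 91.3
boxbar 3352 c [572.8 -65. ] size [ 10.3 270. ] a 0.0 med [571.3 -61.2  75.9]
end+Y none
end-Y none
```

{"name": "apply_moves", "arguments": {"motion": [{"x": -0.0025, "y": 0, "z": 0.001, "yaw": 0}, {"x": 0.0018, "y": 0, "z": 0.006, "yaw": 0}, {"x": 0.0018, "y": 0, "z": 0.006, "yaw": 0}, {"x": 0, "y": 0, "z": 0, "yaw": 0}]}}

```text
t: 18.7
tcp_pos: [638.1, -69.2, 208.9]
ee_rot: [-0.006, 2.819, -0.054]
contact_force: [-0.5, -1.0, 5.2]
opening: 0.148
```

{"name": "apply_moves", "arguments": {"motion": [{"x": 0.0006, "y": 0, "z": 0.002, "yaw": 0}, {"x": 0.0006, "y": 0, "z": 0.002, "yaw": 0}, {"x": 0, "y": 0, "z": 0, "yaw": 0}]}}

```text
t: 19.0
tcp_pos: [639.3, -70.5, 207.6]
ee_rot: [-0.007, 2.816, -0.057]
contact_force: [-3.7, -5.1, 11.1]
opening: 0.149
```

```bash
python3 - <<'E'
from meas import *
st(); T=T_tool(); z=np.load('seat.npz')
o=T[:3,:3]@z['rel_p']+T[:3,3]; Rr=T[:3,:3]@z['rel_R']; print('ramp o',o.round(1),'x',Rr[:,0].round(3),'z',Rr[:,2].round(3))
im,P,K,M=snap('wrist')
q=rect(P,(574,600),(-240,100),(72,108),'base near edge')
for y in (-190,-130,-70,-10,50):
    m=abs(q[:,1]-y)<8; print(y,q[m].min(0).round(1),np.percentile(q[m][:,2],60).round(1))
E
```

```text
t 19.0 tcp [639.3 -70.5 207.6] j [-0.154  0.023  1.957  0.015  0.834 -1.739] 
 x [-0.948 -0.012 -0.319] y [ 0.001  0.999 -0.04 ] z [ 0.319 -0.039 -0.947] F [-3.7 -5.1 11.1]
ramp o [629.6 -69.9  78.5] x [-0.002 -0.999  0.037] z [-0.005  0.037  0.999]
base near edge 8851 c [587.  -66.7] size [ 26. 311.] a 0.0 med [591.7 -57.   88. ]
-190 [ 574.  -198.    73.8] 88.8
-130 [ 574.  -138.    74.5] 88.3
-70 [574.1 -78.   74.4] 88.0
-10 [574.  -17.9  74.6] 88.8
50 [574.   42.   74.6] 88.9
```

```bash
python3 - <<'E'
from meas import *
im,P,K,M=snap('wrist'); cv2.imwrite('pics/w_s.png',im)
for lo,hi in ((70,79),(80,100)):
  q=rect(P,(560,605),(-200,66),(lo,hi),'band')
  for y in (-190,-130,-70,-10,50):
    m=abs(q[:,1]-y)<8; a=q[m]; print(y,'X %.1f..%.1f'%(a[:,0].min(),a[:,0].max()),'z60 %.1f'%np.percentile(a[:,2],60))
rect(P,(575,700),(60,95),(80,140),'hop end lower')
rect(P,(575,700),(-235,-200),(72,100),'low end')
E
```

```text
band 4039 c [578.2 -67. ] size [ 21.1 265.9] a 0.1 med [571.8 -63.   75.9]
-190 X 567.8..588.8 z60 76.1
-130 X 567.8..588.5 z60 76.1
-70 X 567.8..588.3 z60 76.1
-10 X 567.8..588.1 z60 76.2
50 X 567.7..588.0 z60 76.3
band 5620 c [594.9 -67. ] size [ 15.2 265.9] a 0.2 med [592.9 -66.4  88.2]
-190 X 587.8..596.9 z60 88.5
-130 X 587.8..601.1 z60 88.3
-70 X 587.5..602.5 z60 88.4
-10 X 587.3..596.4 z60 88.6
50 X 587.0..596.0 z60 88.7
hop end lower 1204 c [620.8  68.4] size [17.1 67.9] a 89.7 med [595.7  68.7 117.5]
low end 969 c [ 615.2 -210.9] size [79.9 21.8] a 0.1 med [ 599.1 -202.    83.1]
```

View pics/w_s.png

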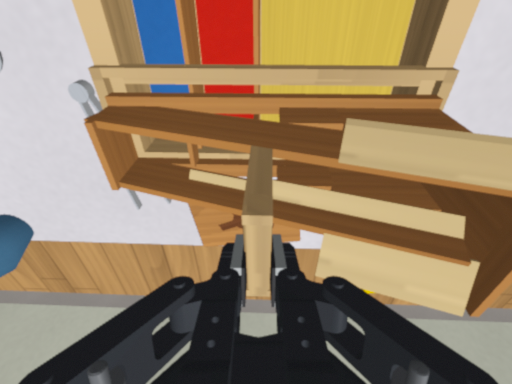

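The picture and depth show the ramp lying on the rim, about 7.5 mm too far back (near side at X 587.5, wanted 580). I'll lift, shift and re-seat.

{"name": "apply_moves", "arguments": {"motion": [{"x": -0.002, "y": 0, "z": -0.006, "yaw": 0}, {"x": 0.004, "y": 0, "z": -0.0013, "yaw": 0}, {"x": 0.0035, "y": 0, "z": -0.0013, "yaw": 0}, {"x": 0, "y": 0, "z": 0, "yaw": 0}]}}

```text
t: 19.5
tcp_pos: [627.1, -68.3, 207.2]
ee_rot: [-0.008, 2.827, -0.053]
contact_force: [1.3, 1.5, -2.6]
opening: 0.15
```

```bash
cat >> meas.py <<'E'
def edge():
    im,P,K,M=snap('wrist')
    q=P[(P[...,0]>570)&(P[...,0]<605)&(P[...,1]>-200)&(P[...,1]<66)&(P[...,2]>79.5)&(P[...,2]<105)]
    for y in (-190,-70,50):
        a=q[abs(q[:,1]-y)<8]
        print(y,'X %.1f'%np.percentile(a[:,0],1),'ztop %.1f'%np.percentile(a[:,2],60))
    # ends of the base in Y, from the near side (x 575..592)
    q=P[(P[...,0]>574)&(P[...,0]<592)&(P[...,1]>-240)&(P[...,1]<110)&(P[...,2]>80)&(P[...,2]<105)]
    print('Y range %.1f %.1f'%(np.percentile(q[:,1],.1),np.percentile(q[:,1],99.9)))
    return im,P
E
python3 - <<'E'
from meas import *
st(); edge()
E
```

```text
t 19.5 tcp [627.1 -68.3 207.2] j [-0.155  0.006  1.974  0.017  0.846 -1.741] 
 x [-0.951 -0.011 -0.309] y [ 0.     0.999 -0.037] z [ 0.309 -0.036 -0.95 ] F [ 1.3  1.5 -2.6]
-190 X 575.8 ztop 91.3
-70 X 575.8 ztop 87.8
50 X 575.7 ztop 87.4
Y range -207.9 75.5
```

{"name": "apply_moves", "arguments": {"motion": [{"x": -0.001, "y": 0, "z": -0.004, "yaw": 0}, {"x": -0.004, "y": -0.0005, "z": 0.001, "yaw": 0}, {"x": 0, "y": 0, "z": 0, "yaw": 0}, {"x": 0, "y": 0, "z": 0, "yaw": 0}]}}

```text
t: 19.95
tcp_pos: [631.6, -68.7, 212.2]
ee_rot: [-0.008, 2.827, -0.053]
contact_force: [-0.2, 0.2, -3.4]
opening: 0.146
```

```bash
python3 - <<'E'
from meas import *
st(); edge()
E
```

```text
t 19.95 tcp [631.6 -68.7 212.2] j [-0.154  0.01   1.959  0.017  0.856 -1.74 ] 
 x [-0.951 -0.011 -0.309] y [ 0.     0.999 -0.037] z [ 0.309 -0.036 -0.95 ] F [-0.2  0.2 -3.4]
-190 X 579.8 ztop 96.2
-70 X 579.8 ztop 92.9
50 X 579.5 ztop 90.6
Y range -208.7 75.0
```

Position is now right (X 579.7, Y centre -66.9). Lowering straight down.

{"name": "apply_moves", "arguments": {"motion": [{"x": 0.0018, "y": 0, "z": 0.0052, "yaw": 0}, {"x": 0.0018, "y": 0, "z": 0.0052, "yaw": 0}, {"x": 0, "y": 0, "z": 0, "yaw": 0}]}}

```text
t: 20.3
tcp_pos: [631.2, -69.1, 200.5]
ee_rot: [-0.007, 2.827, -0.052]
contact_force: [0.1, -0.5, -2.2]
opening: 0.148
```

```bash
python3 - <<'E'
from meas import *
st(); edge()
E
```

```text
t 20.3 tcp [631.2 -69.1 200.5] j [-0.155  0.02   1.973  0.018  0.833 -1.741] 
 x [-0.951 -0.011 -0.309] y [ 0.001  0.999 -0.037] z [ 0.309 -0.035 -0.95 ] F [ 0.1 -0.5 -2.2]
-190 X 579.5 ztop 87.0
-70 X 579.7 ztop 81.4
50 X 580.1 ztop 94.1
Y range -208.7 75.3
```

{"name": "apply_moves", "arguments": {"motion": [{"x": 0.0006, "y": 0, "z": 0.002, "yaw": 0}, {"x": 0.0006, "y": 0, "z": 0.002, "yaw": 0}, {"x": 0, "y": 0, "z": 0, "yaw": 0}]}}

```text
t: 20.65
tcp_pos: [632.5, -70.0, 198.9]
ee_rot: [-0.007, 2.823, -0.054]
contact_force: [-2.1, -2.4, 4.8]
opening: 0.147
```

{"name": "apply_moves", "arguments": {"motion": [{"x": 0, "y": 0, "z": 0, "yaw": 0}, {"x": 0, "y": 0, "z": 0, "yaw": 0}, {"x": 0, "y": 0, "z": 0, "yaw": 0}], "hand": 0.04}}

```text
t: 20.95
tcp_pos: [631.7, -69.1, 197.2]
ee_rot: [-0.008, 2.826, -0.052]
contact_force: [-0.1, -0.2, 1.1]
opening: 0.47
```

{"name": "apply_moves", "arguments": {"motion": [{"x": -0.013, "y": 0, "z": -0.038, "yaw": 0}, {"x": -0.013, "y": 0, "z": -0.038, "yaw": 0}, {"x": -0.013, "y": 0, "z": -0.038, "yaw": 0}, {"x": 0, "y": 0, "z": 0, "yaw": 0}]}}

```text
t: 21.35
tcp_pos: [637.4, -65.0, 327.1]
ee_rot: [-0.008, 2.812, -0.055]
contact_force: [0.4, -0.5, 0.0]
opening: 0.467
```

```bash
python3 - <<'E'
from meas import *
st(); im,P=edge()
for n in ('wrist','top','scene'):
    if n!='wrist': im,P,K,M=snap(n)
    print(n); rect(P,(560,680),(-110,-40),(200,230),'bar'); rect(P,(540,700),(50,110),(198,220),'hopend')
E
```

```text
t 21.35 tcp [637.4 -65.  327.1] j [-0.146 -0.057  1.816  0.012  1.051 -1.727] 
 x [-0.946 -0.012 -0.323] y [ 0.001  0.999 -0.039] z [ 0.324 -0.037 -0.945] F [ 0.4 -0.5  0. ]
-190 X 582.4 ztop 93.5
-70 X 586.3 ztop 79.7Traceback (most recent call last):
  File "<stdin>", line 2, in <module>
  File "meas.py", line 20, in edge
    print(y,'X %.1f'%np.percentile(a[:,0],1),'ztop %.1f'%np.percentile(a[:,2],60))
                     ~~~~~~~~~~~~~^^^^^^^^^^
    return _quantile_unchecked(
        a, q, axis, out, overwrite_input, method, keepdims, weights)
    return _ureduce(a,
                    func=_quantile_ureduce_func,
    ...<5 lines>...
                    overwrite_input=overwrite_input,
                    method=method)
    r = func(a, **kwargs)
    result = _quantile(arr,
                       quantiles=q,
    ...<2 lines>...
                       out=out,
                       weights=wgt)
    slices_having_nans = np.isnan(arr[-1, ...])
                                  ~~~^^^^^^^^^
IndexError: index -1 is out of bounds for axis 0 with size 0
```

```bash
python3 - <<'E'
from meas import *
for n in ('wrist','top','scene'):
    im,P,K,M=snap(n); np.savez(n+'1.npz',P=P,im=im)
    if n=='wrist': cv2.imwrite('pics/w_seat.png',im)
    print(n); rect(P,(560,680),(-110,-40),(200,230),'bar'); rect(P,(540,700),(50,110),(195,220),'hopend')
    q=P[(P[...,0]>579)&(P[...,0]<588)&(P[...,2]>60)&(P[...,2]<100)]
    for y in (-195,-150,-100,-20,30,60):
        a=q[abs(q[:,1]-y)<10]; print(y,len(a),np.percentile(a[:,2],[10,50,90]).round(1) if len(a) else '')
E
```

```text
wrist
bar 1161 c [620.7 -71. ] size [64.8 14.1] a 0.1 med [613.8 -70.6 216.8]
hopend 3106 c [620.5  63.4] size [ 26.7 124.5] a 89.9 med [600.   69.9 204.3]
-195 161 [65.9 77.1 78.8]
-150 162 [65.6 77.2 78.6]
-100 163 [65.7 77.3 78.7]
-20 113 [66.1 77.6 78.8]
30 35 [65.  66.2 68.5]
60 55 [65.3 69.1 75.5]
top
bar none
hopend 203 c [620.8  62.7] size [ 23.6 121.5] a 89.4 med [613.   66.2 205.7]
-195 1 [69.4 69.4 69.4]
-150 0 
-100 0 
-20 0 
30 0 
60 0 
scene
bar 190 c [621.3 -69.8] size [64.7 16.8] a 2.5 med [623.2 -66.5 212.3]
hopend 293 c [620.1  64.7] size [125.2  29.3] a 0.1 med [620.8  74.  203.5]
-195 0 
-150 0 
-100 0 
-20 0 
30 0 
60 2 [75.  75.9 76.9]
```

View pics/w_seat.png

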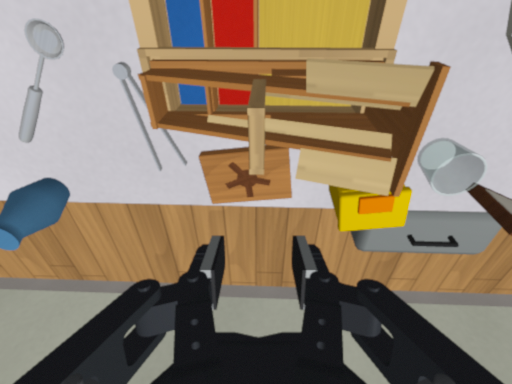

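The picture shows the ramp down in the pocket. The bar top measures 216.8 mm and the base level, so it is seated. Next I'll locate the chocolates and the scoop.

```bash
cat > balls.py <<'E'
from h import *
rad={'g':11,'r':17,'b':23}
def find(name,P,im,cam):
    hsv=cv2.cvtColor(im,cv2.COLOR_BGR2HSV); H,S,V=cv2.split(hsv); out=[]
    reg=(P[...,2]>9)&(P[...,2]<75)&(np.hypot(P[...,0]-495,P[...,1]-378)<122)
    for k,m in (('r',((H<8)|(H>172))&(S>110)),('b',(H>100)&(H<130)&(S>100)),('g',(H>14)&(H<30)&(S>95))):
        n,l,s,c=cv2.connectedComponentsWithStats((m&reg).astype(np.uint8))
        for i in range(1,n):
            if s[i,4]<5: continue
            q=P[l==i]; f=lambda p:np.concatenate([np.linalg.norm(q-np.r_[p,8+rad[k]],axis=1)-rad[k]])
            from scipy.optimize import least_squares
            r=least_squares(f,q.mean(0)[:2],loss='soft_l1'); out.append((k,r.x.round(1),s[i,4]))
            print(name,k,r.x.round(1),'px',s[i,4],'rms',round(np.sqrt((r.fun**2).mean()),1))
    return out
E
python3 - <<'E'
from balls import *
for n in ('top','scene'):
    z=np.load(n+'1.npz'); find(n,z['P'],z['im'],0)
st()
plan((500,360,300))
E
```

```text
top r [542.8 320.4] px 47 rms 3.0
top r [478.6 300.4] px 49 rms 3.0
top b [425.9 351.4] px 58 rms 2.6
top g [564.9 384.7] px 17 rms 2.3
top g [439.7 416.9] px 17 rms 1.7
scene r [475.7 302.1] px 94 rms 1.8
scene r [539.5 321. ] px 104 rms 2.1
scene b [423.4 351.5] px 184 rms 2.0
scene g [437.4 420.9] px 43 rms 2.1
scene g [563.5 384. ] px 42 rms 1.7
t 21.55 tcp [632.6 -64.6 316.1] j [-0.147 -0.052  1.827  0.012  1.051 -1.727] 
 x [-0.951 -0.011 -0.308] y [ 0.     0.999 -0.037] z [ 0.308 -0.035 -0.951] F [-0.5  1.   0.4]
(500, 360, 300) shift [ 0.1264  0.4249 -0.0404] rows@50 8.9
```

{"name": "apply_moves", "arguments": {"motion": [{"x": 0.0222, "y": 0.0355, "z": -0.0069, "yaw": 0}, {"x": 0.0222, "y": 0.0355, "z": -0.0069, "yaw": 0}, {"x": 0.0222, "y": 0.0355, "z": -0.0069, "yaw": 0}, {"x": 0.0222, "y": 0.0355, "z": -0.0069, "yaw": 0}, {"x": 0.0222, "y": 0.0355, "z": -0.0069, "yaw": 0}], "hand": 0.066}}

```text
t: 22.05
tcp_pos: [515.1, 113.3, 306.8]
ee_rot: [-0.007, 2.829, -0.054]
contact_force: [0.5, 0.9, 0.2]
opening: 0.772
```

{"name": "apply_moves", "arguments": {"motion": [{"x": 0.0222, "y": 0.0355, "z": -0.0069, "yaw": 0}, {"x": 0.0222, "y": 0.0355, "z": -0.0069, "yaw": 0}, {"x": 0.0222, "y": 0.0355, "z": -0.0069, "yaw": 0}, {"x": 0.0222, "y": 0.0355, "z": -0.0069, "yaw": 0}, {"x": 0.0222, "y": 0.0355, "z": -0.0069, "yaw": 0}]}}

```text
t: 22.55
tcp_pos: [399.1, 290.4, 298.9]
ee_rot: [-0.008, 2.828, -0.056]
contact_force: [0.1, -0.1, 0.1]
opening: 0.768
```

{"name": "apply_moves", "arguments": {"motion": [{"x": 0, "y": 0, "z": 0, "yaw": 0}, {"x": 0, "y": 0, "z": 0, "yaw": 0}, {"x": 0, "y": 0, "z": 0, "yaw": 0}]}}

```text
t: 22.85
tcp_pos: [401.1, 288.9, 300.0]
ee_rot: [-0.007, 2.827, -0.056]
contact_force: [0.6, 0.6, -0.7]
opening: 0.772
```

```bash
python3 - <<'E'
from balls import *
from meas import rect
st(); im,P,K,M=snap('wrist'); find('wrist',P,im,0)
rect(P,(340,500),(80,220),(100,130),'scoopbar'); rect(P,(340,500),(80,250),(55,80),'scooprim')
z=T_tool()[:3,2]
for c in ((424.5,351.5,31,16),): 
    g=np.array(c[:3])+z*(c[2]-c[3])/-z[2]; plan(tuple((g+[0,0,90]).round(1)),tuple(g.round(1)))
cv2.imwrite('pics/w_plate.png',im)
E
```

```text
t 22.85 tcp [401.1 288.9 300. ] j [ 0.74  -0.264  2.038 -0.259  1.17  -0.758] 
 x [-0.951 -0.011 -0.309] y [ 0.001  0.999 -0.039] z [ 0.309 -0.038 -0.95 ] F [ 0.6  0.6 -0.7]
wrist r [477.2 303. ] px 310 rms 0.6
wrist r [541.4 321.3] px 259 rms 0.6
wrist b [424.6 352.3] px 731 rms 0.6
wrist g [439.6 419.7] px 148 rms 0.6
wrist g [564.2 384.5] px 95 rms 0.6
scoopbar 1072 c [427.3 151. ] size [80.7 15.5] a 4.8 med [420.4 154.  118.2]
scooprim 1283 c [441.2 148.1] size [108.5 143.5] a 4.0 med [403.  170.1  65.1]
(np.float64(429.4), np.float64(350.9), np.float64(106.0)) shift [0.0329 0.0698 0.191 ] rows@50 4.1
(np.float64(429.4), np.float64(350.9), np.float64(16.0)) shift [0.0278 0.0035 0.0855] rows@50 1.8
```

View pics/w_plate.png

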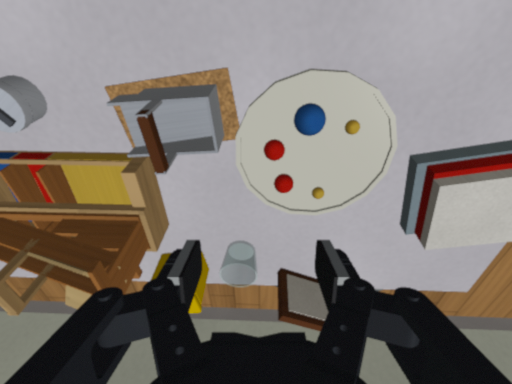

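The picture shows all five chocolates on the plate (blue (310,118), reds (275,150) and (284,183), golds (353,127) and (318,192)) and the scoop at left. The sphere fits are good to 0.6 mm. Picking blue first.

{"name": "apply_moves", "arguments": {"motion": [{"x": 0.0066, "y": 0.014, "z": 0.038, "yaw": 0}, {"x": 0.0066, "y": 0.014, "z": 0.038, "yaw": 0}, {"x": 0.0066, "y": 0.014, "z": 0.038, "yaw": 0}, {"x": 0.0066, "y": 0.014, "z": 0.038, "yaw": 0}, {"x": 0.0066, "y": 0.014, "z": 0.038, "yaw": 0}]}}

```text
t: 23.4
tcp_pos: [430.2, 351.5, 106.6]
ee_rot: [-0.003, 2.825, -0.053]
contact_force: [-0.1, 0.1, 1.3]
opening: 0.773
```

{"name": "apply_moves", "arguments": {"motion": [{"x": 0.007, "y": 0.001, "z": 0.0214, "yaw": 0}, {"x": 0.007, "y": 0.001, "z": 0.0214, "yaw": 0}, {"x": 0.007, "y": 0.001, "z": 0.0214, "yaw": 0}, {"x": 0.0068, "y": 0.0005, "z": 0.021, "yaw": 0}, {"x": 0, "y": 0, "z": 0, "yaw": 0}]}}

```text
t: 23.9
tcp_pos: [427.6, 348.9, 14.7]
ee_rot: [-0.005, 2.83, -0.061]
contact_force: [-0.5, -1.0, 0.7]
opening: 0.771
```

{"name": "apply_moves", "arguments": {"motion": [{"x": 0, "y": 0, "z": 0, "yaw": 0}, {"x": 0, "y": 0, "z": 0, "yaw": 0}, {"x": 0, "y": 0, "z": 0, "yaw": 0}, {"x": 0, "y": 0, "z": 0, "yaw": 0}, {"x": 0, "y": 0, "z": 0, "yaw": 0}], "hand": 0.035}}

```text
t: 24.4
tcp_pos: [429.5, 353.5, 19.5]
ee_rot: [-0.008, 2.824, -0.051]
contact_force: [1.8, -0.5, 2.8]
opening: 0.505
```

{"name": "apply_moves", "arguments": {"motion": [{"x": -0.012, "y": 0, "z": -0.037, "yaw": 0}, {"x": -0.012, "y": 0, "z": -0.037, "yaw": 0}, {"x": -0.012, "y": 0, "z": -0.037, "yaw": 0}, {"x": -0.012, "y": 0, "z": -0.037, "yaw": 0}, {"x": 0, "y": 0, "z": 0, "yaw": 0}]}}

```text
t: 24.9
tcp_pos: [431.7, 362.4, 181.7]
ee_rot: [-0.007, 2.816, -0.039]
contact_force: [1.2, 0.4, -0.2]
opening: 0.506
```

```bash
python3 - <<'E'
from h import *
st(); print(robot.get_state()['opening']*85.4)
# drop: scoop bar (428,150.5), nose dir
nose=np.array([.07,-.998,0]); z=T_tool()[:3,2]
c=np.array([428,150.5,0])+nose*-39; 
for zt in (150,128): 
    g=np.r_[c[:2],zt]+[4,0,0]; plan(tuple(g.round(1)))
E
```

```text
t 24.9 tcp [431.7 362.4 181.7] j [ 0.808 -0.032  2.063 -0.317  0.926 -0.6  ] 
 x [-0.948 -0.009 -0.319] y [-0.     1.    -0.028] z [ 0.319 -0.026 -0.947] F [ 1.2  0.4 -0.2]
43.21542912379624
(np.float64(429.3), np.float64(189.4), np.float64(150.0)) shift [ 0.014  -0.1721  0.0338] rows@50 3.5
(np.float64(429.3), np.float64(189.4), np.float64(128.0)) shift [ 0.021  -0.1715  0.0547] rows@50 3.6
```

{"name": "apply_moves", "arguments": {"motion": [{"x": 0.0035, "y": -0.043, "z": 0.004, "yaw": 0}, {"x": 0.0035, "y": -0.043, "z": 0.004, "yaw": 0}, {"x": 0.0035, "y": -0.043, "z": 0.004, "yaw": 0}, {"x": 0.0035, "y": -0.043, "z": 0.004, "yaw": 0}, {"x": 0, "y": 0, "z": 0, "yaw": 0}]}}

```text
t: 25.4
tcp_pos: [417.6, 181.2, 158.1]
ee_rot: [-0.002, 2.829, -0.059]
contact_force: [0.2, 0.5, 0.1]
opening: 0.507
```

{"name": "apply_moves", "arguments": {"motion": [{"x": 0.0055, "y": 0, "z": 0.0185, "yaw": 0}, {"x": 0.0055, "y": 0, "z": 0.0185, "yaw": 0}, {"x": 0, "y": 0, "z": 0, "yaw": 0}, {"x": 0, "y": 0, "z": 0, "yaw": 0}]}}

```text
t: 25.8
tcp_pos: [420.6, 184.8, 121.6]
ee_rot: [-0.009, 2.827, -0.054]
contact_force: [-0.1, 0.5, 0.0]
opening: 0.508
```

```bash
python3 - <<'E'
from h import *
st(); plan((429.3,189.4,128))
E
```

```text
t 25.8 tcp [420.6 184.8 121.6] j [ 0.495 -0.219  2.345 -0.259  0.771 -0.918] 
 x [-0.951 -0.012 -0.309] y [-0.     0.999 -0.038] z [ 0.309 -0.036 -0.95 ] F [-0.1  0.5  0. ]
(429.3, 189.4, 128) shift [-0.0103  0.0043 -0.0035] rows@50 0.2
```

{"name": "apply_moves", "arguments": {"motion": [{"x": -0.01, "y": 0.0043, "z": -0.0035, "yaw": 0}, {"x": 0, "y": 0, "z": 0, "yaw": 0}, {"x": 0, "y": 0, "z": 0, "yaw": 0}, {"x": 0, "y": 0, "z": 0, "yaw": 0}]}}

```text
t: 26.2
tcp_pos: [429.8, 189.4, 128.9]
ee_rot: [-0.008, 2.825, -0.052]
contact_force: [-0.5, 0.4, 0.3]
opening: 0.51
```

{"name": "apply_moves", "arguments": {"motion": [{"x": 0, "y": 0, "z": 0, "yaw": 0}, {"x": 0, "y": 0, "z": 0, "yaw": 0}, {"x": 0, "y": 0, "z": 0, "yaw": 0}, {"x": 0, "y": 0, "z": 0, "yaw": 0}], "hand": 0.056}}

```text
t: 26.6
tcp_pos: [429.4, 189.1, 128.3]
ee_rot: [-0.008, 2.826, -0.053]
contact_force: [-0.0, -0.4, -0.4]
opening: 0.654
```

{"name": "apply_moves", "arguments": {"motion": [{"x": -0.0125, "y": 0, "z": -0.038, "yaw": 0}, {"x": -0.0125, "y": 0, "z": -0.038, "yaw": 0}, {"x": -0.01, "y": 0, "z": -0.03, "yaw": 0}, {"x": 0, "y": 0, "z": 0, "yaw": 0}, {"x": 0, "y": 0, "z": 0, "yaw": 0}]}}

```text
t: 27.1
tcp_pos: [430.3, 193.6, 241.0]
ee_rot: [-0.007, 2.824, -0.051]
contact_force: [-0.2, -0.1, -0.7]
opening: 0.657
```

```bash
cat >> balls.py <<'E'
def pick(c,tz):
    z=T_tool()[:3,2]; c=np.array(c,float); g=c+z*(c[2]-tz)/-z[2]
    plan(tuple((g+[0,0,90]).round(1)),tuple(g.round(1)))
E
python3 - <<'E'
from balls import *
from meas import rect
st(); 
im,P,K,M=snap('scene'); H,S,V=cv2.split(cv2.cvtColor(im,cv2.COLOR_BGR2HSV))
m=(H>100)&(H<130)&(S>100)&(abs(P[...,0]-430)<90)&(abs(P[...,1]-160)<100); print('blue in scoop',m.sum(),np.nanmedian(P[m],0) if m.any() else '')
rect(P,(340,500),(80,220),(100,130),'scoopbar')
pick((477.2,303,25),14)
E
```

```text
t 27.1 tcp [430.3 193.6 241. ] j [ 0.503 -0.318  2.186 -0.214  1.02  -0.984] 
 x [-0.95  -0.011 -0.312] y [ 0.001  0.999 -0.036] z [ 0.312 -0.035 -0.949] F [-0.2 -0.1 -0.7]
blue in scoop 133 [427.0320235  195.28983108  56.3266597 ]
scoopbar 207 c [428.  151.5] size [82.4 16.9] a 5.1 med [430.6 154.5 116. ]
(np.float64(480.8), np.float64(302.6), np.float64(104.0)) shift [-0.0082  0.1146  0.1405] rows@50 3.6
(np.float64(480.8), np.float64(302.6), np.float64(14.0)) shift [0.0278 0.0034 0.0855] rows@50 1.8
```

{"name": "apply_moves", "arguments": {"motion": [{"x": -0.002, "y": 0.0287, "z": 0.0351, "yaw": 0}, {"x": -0.002, "y": 0.0287, "z": 0.0351, "yaw": 0}, {"x": -0.002, "y": 0.0287, "z": 0.0351, "yaw": 0}, {"x": -0.002, "y": 0.0287, "z": 0.0351, "yaw": 0}, {"x": 0, "y": 0, "z": 0, "yaw": 0}]}}

```text
t: 27.65
tcp_pos: [477.0, 301.8, 94.8]
ee_rot: [-0.012, 2.838, -0.065]
contact_force: [-1.1, -0.6, -1.0]
opening: 0.656
```

{"name": "apply_moves", "arguments": {"motion": [{"x": 0.007, "y": 0.0009, "z": 0.0214, "yaw": 0}, {"x": 0.007, "y": 0.0009, "z": 0.0214, "yaw": 0}, {"x": 0.007, "y": 0.0009, "z": 0.0214, "yaw": 0}, {"x": 0.007, "y": 0.0009, "z": 0.0214, "yaw": 0}, {"x": 0, "y": 0, "z": 0, "yaw": 0}]}}

```text
t: 28.15
tcp_pos: [477.5, 300.1, 10.7]
ee_rot: [-0.008, 2.832, -0.061]
contact_force: [-1.1, -0.4, -0.1]
opening: 0.656
```

{"name": "apply_moves", "arguments": {"motion": [{"x": 0, "y": 0, "z": 0, "yaw": 0}, {"x": 0, "y": 0, "z": 0, "yaw": 0}, {"x": 0, "y": 0, "z": 0, "yaw": 0}, {"x": 0, "y": 0, "z": 0, "yaw": 0}, {"x": 0, "y": 0, "z": 0, "yaw": 0}], "hand": 0.024}}

```text
t: 28.65
tcp_pos: [481.8, 303.9, 15.8]
ee_rot: [-0.008, 2.824, -0.051]
contact_force: [-0.1, -0.4, 3.3]
opening: 0.365
```

{"name": "apply_moves", "arguments": {"motion": [{"x": -0.0095, "y": 0, "z": -0.0285, "yaw": 0}, {"x": -0.0095, "y": 0, "z": -0.0285, "yaw": 0}, {"x": -0.0095, "y": 0, "z": -0.0285, "yaw": 0}, {"x": -0.0095, "y": 0, "z": -0.0285, "yaw": 0}, {"x": 0, "y": 0, "z": 0, "yaw": 0}]}}

```text
t: 29.15
tcp_pos: [485.0, 310.5, 140.8]
ee_rot: [-0.007, 2.817, -0.044]
contact_force: [0.2, -0.1, -0.4]
opening: 0.363
```

{"name": "apply_moves", "arguments": {"motion": [{"x": 0, "y": 0, "z": 0, "yaw": 0}, {"x": 0, "y": 0, "z": 0, "yaw": 0}]}}

```text
t: 29.35
tcp_pos: [480.7, 307.0, 133.1]
ee_rot: [-0.008, 2.828, -0.055]
contact_force: [0.4, -0.1, -0.6]
opening: 0.36
```

```bash
python3 - <<'E'
from h import *
st(); nose=np.array([.075,-.997])
c=np.array([428,151])+nose*-44
plan((c[0]+4,c[1],150),(c[0]+4,c[1],128))
E
```

```text
t 29.35 tcp [480.7 307.  133.1] j [ 0.658  0.022  2.105 -0.306  0.81  -0.73 ] 
 x [-0.951 -0.011 -0.308] y [ 0.001  0.999 -0.039] z [ 0.308 -0.037 -0.951] F [ 0.4 -0.1 -0.6]
(np.float64(428.7), np.float64(194.868), 150) shift [ 0.0456 -0.1128 -0.0279] rows@50 2.5
(np.float64(428.7), np.float64(194.868), 128) shift [0.0068 0.0009 0.0209] rows@50 0.4
```

```bash
python3 - <<'E'
from h import *
plan((443,195,150),(443,195,90))
E
```

```text
(443, 195, 150) shift [ 0.032  -0.1126 -0.0235] rows@50 2.4
(443, 195, 90) shift [0.0185 0.0023 0.057 ] rows@50 1.2
```

{"name": "apply_moves", "arguments": {"motion": [{"x": 0.008, "y": -0.028, "z": -0.012, "yaw": 0}, {"x": 0.008, "y": -0.028, "z": -0.008, "yaw": 0}, {"x": 0.008, "y": -0.0283, "z": -0.003, "yaw": 0}, {"x": 0.008, "y": -0.0283, "z": 0, "yaw": 0}, {"x": 0, "y": 0, "z": 0, "yaw": 0}]}}

```text
t: 29.85
tcp_pos: [441.1, 192.2, 147.6]
ee_rot: [-0.005, 2.831, -0.059]
contact_force: [-0.1, 1.3, -1.0]
opening: 0.361
```

{"name": "apply_moves", "arguments": {"motion": [{"x": 0.006, "y": 0.0008, "z": 0.019, "yaw": 0}, {"x": 0.006, "y": 0.0008, "z": 0.019, "yaw": 0}, {"x": 0, "y": 0, "z": 0, "yaw": 0}, {"x": 0, "y": 0, "z": 0, "yaw": 0}, {"x": 0, "y": 0, "z": 0, "yaw": 0}]}}

```text
t: 30.35
tcp_pos: [445.1, 196.4, 111.4]
ee_rot: [-0.008, 2.825, -0.052]
contact_force: [0.3, -0.4, 0.0]
opening: 0.362
```

```bash
python3 - <<'E'
from h import *
st(); plan((443,195,90))
E
```

```text
t 30.35 tcp [445.1 196.4 111.4] j [ 0.492 -0.144  2.307 -0.269  0.733 -0.907] 
 x [-0.95  -0.011 -0.311] y [ 0.     0.999 -0.037] z [ 0.311 -0.035 -0.95 ] F [ 0.3 -0.4  0. ]
(443, 195, 90) shift [ 0.0086 -0.0006  0.0197] rows@50 0.4
```

{"name": "apply_moves", "arguments": {"motion": [{"x": 0.0066, "y": -0.0006, "z": 0.015, "yaw": 0}, {"x": 0, "y": 0, "z": 0, "yaw": 0}, {"x": 0, "y": 0, "z": 0, "yaw": 0}]}}

```text
t: 30.65
tcp_pos: [443.1, 194.9, 95.1]
ee_rot: [-0.008, 2.825, -0.053]
contact_force: [1.0, -0.6, -0.3]
opening: 0.362
```

{"name": "apply_moves", "arguments": {"motion": [{"x": 0, "y": 0, "z": 0, "yaw": 0}, {"x": 0, "y": 0, "z": 0, "yaw": 0}, {"x": 0, "y": 0, "z": 0, "yaw": 0}, {"x": 0, "y": 0, "z": 0, "yaw": 0}], "hand": 0.04}}

```text
t: 31.05
tcp_pos: [443.2, 194.8, 95.1]
ee_rot: [-0.008, 2.825, -0.052]
contact_force: [-0.1, 0.4, -0.8]
opening: 0.465
```

{"name": "apply_moves", "arguments": {"motion": [{"x": -0.0125, "y": 0, "z": -0.038, "yaw": 0}, {"x": -0.0125, "y": 0, "z": -0.038, "yaw": 0}, {"x": -0.0125, "y": 0, "z": -0.038, "yaw": 0}, {"x": 0, "y": 0, "z": 0, "yaw": 0}, {"x": 0, "y": 0, "z": 0, "yaw": 0}]}}

```text
t: 31.55
tcp_pos: [444.0, 199.7, 216.3]
ee_rot: [-0.007, 2.823, -0.05]
contact_force: [-0.7, 0.3, -0.7]
opening: 0.47
```

{"name": "apply_moves", "arguments": {"motion": [{"x": 0, "y": 0, "z": 0, "yaw": 0}, {"x": 0, "y": 0, "z": 0, "yaw": 0}], "hand": 0.056}}

```text
t: 31.75
tcp_pos: [442.0, 198.5, 212.4]
ee_rot: [-0.008, 2.829, -0.055]
contact_force: [-0.6, 0.4, -0.2]
opening: 0.656
```

```bash
cat >> balls.py <<'E'
def inscoop(cam='scene'):
    im,P,K,M=snap(cam); H,S,V=cv2.split(cv2.cvtColor(im,cv2.COLOR_BGR2HSV))
    for k,m in (('r',((H<8)|(H>172))&(S>110)),('b',(H>100)&(H<130)&(S>100)),('g',(H>14)&(H<30)&(S>95))):
        m=m&(abs(P[...,0]-430)<60)&(abs(P[...,1]-150)<72)&(P[...,2]>15)&(P[...,2]<95)
        n,l,s,c=cv2.connectedComponentsWithStats(m.astype(np.uint8))
        for i in range(1,n):
            if s[i,4]>4: print('in scoop',k,s[i,4],np.nanmedian(P[l==i],0).round(0))
    from meas import rect
    rect(P,(340,500),(80,220),(100,130),'scoopbar')
    find(cam,P,im,0); return im,P
E
python3 - <<'E'
from balls import *
st(); inscoop(); pick((541.4,321.3,25),14)
E
```

```text
t 31.75 tcp [442.  198.5 212.4] j [ 0.5   -0.263  2.198 -0.222  0.959 -0.971] 
 x [-0.952 -0.012 -0.307] y [ 0.     0.999 -0.039] z [ 0.307 -0.037 -0.951] F [-0.6  0.4 -0.2]
in scoop r 99 [448. 205.  80.]
in scoop b 30 [413. 198.  57.]
scoopbar 207 c [428.5 152.2] size [80.8 17.2] a 4.0 med [432.4 154.5 115.9]
scene r [539.7 320.7] px 102 rms 2.1
scene g [439.4 418.6] px 42 rms 2.1
scene g [566.  382.1] px 42 rms 1.7
(np.float64(545.0), np.float64(320.9), np.float64(104.0)) shift [-0.0661  0.1266  0.1301] rows@50 3.9
(np.float64(545.0), np.float64(320.9), np.float64(14.0)) shift [0.0276 0.0035 0.0856] rows@50 1.8
```

{"name": "apply_moves", "arguments": {"motion": [{"x": -0.0132, "y": 0.0253, "z": 0.026, "yaw": 0}, {"x": -0.0132, "y": 0.0253, "z": 0.026, "yaw": 0}, {"x": -0.0132, "y": 0.0253, "z": 0.026, "yaw": 0}, {"x": -0.0132, "y": 0.0253, "z": 0.026, "yaw": 0}, {"x": -0.0132, "y": 0.0253, "z": 0.026, "yaw": 0}]}}

```text
t: 32.3
tcp_pos: [546.3, 322.1, 104.1]
ee_rot: [-0.008, 2.828, -0.055]
contact_force: [0.6, -0.3, 0.4]
opening: 0.659
```

{"name": "apply_moves", "arguments": {"motion": [{"x": 0, "y": 0, "z": 0, "yaw": 0}, {"x": 0.007, "y": 0.0009, "z": 0.0214, "yaw": 0}, {"x": 0.007, "y": 0.0009, "z": 0.0214, "yaw": 0}, {"x": 0.007, "y": 0.0009, "z": 0.0214, "yaw": 0}, {"x": 0.0066, "y": 0.0009, "z": 0.0204, "yaw": 0}]}}

```text
t: 32.8
tcp_pos: [545.4, 321.0, 16.5]
ee_rot: [-0.008, 2.827, -0.054]
contact_force: [0.5, 0.9, -0.8]
opening: 0.654
```

{"name": "apply_moves", "arguments": {"motion": [{"x": 0, "y": 0, "z": 0, "yaw": 0}, {"x": 0, "y": 0, "z": 0, "yaw": 0}, {"x": 0, "y": 0, "z": 0, "yaw": 0}]}}

```text
t: 33.1
tcp_pos: [547.2, 322.3, 19.3]
ee_rot: [-0.007, 2.824, -0.051]
contact_force: [-0.2, -0.2, 0.3]
opening: 0.654
```

{"name": "apply_moves", "arguments": {"motion": [{"x": 0, "y": 0, "z": 0, "yaw": 0}, {"x": 0, "y": 0, "z": 0, "yaw": 0}, {"x": 0, "y": 0, "z": 0, "yaw": 0}, {"x": 0, "y": 0, "z": 0, "yaw": 0}, {"x": 0, "y": 0, "z": 0, "yaw": 0}], "hand": 0.024}}

```text
t: 33.6
tcp_pos: [547.6, 322.7, 19.6]
ee_rot: [-0.008, 2.823, -0.051]
contact_force: [-2.1, -0.4, 6.4]
opening: 0.358
```

{"name": "apply_moves", "arguments": {"motion": [{"x": -0.012, "y": 0, "z": -0.037, "yaw": 0}, {"x": -0.012, "y": 0, "z": -0.037, "yaw": 0}, {"x": -0.012, "y": 0, "z": -0.037, "yaw": 0}, {"x": -0.012, "y": 0, "z": -0.037, "yaw": 0}, {"x": 0, "y": 0, "z": 0, "yaw": 0}]}}

```text
t: 34.1
tcp_pos: [550.1, 330.8, 181.8]
ee_rot: [-0.007, 2.814, -0.042]
contact_force: [0.5, -0.3, 1.5]
opening: 0.362
```

{"name": "apply_moves", "arguments": {"motion": [{"x": 0, "y": 0, "z": 0, "yaw": 0}, {"x": 0, "y": 0, "z": 0, "yaw": 0}]}}

```text
t: 34.3
tcp_pos: [545.0, 327.1, 171.6]
ee_rot: [-0.008, 2.828, -0.055]
contact_force: [-0.1, 0.1, -0.3]
opening: 0.357
```

```bash
python3 - <<'E'
from h import *
st(); nose=np.array([.075,-.997])
c=np.array([428,151])+nose*26
plan((c[0]+4,c[1],170),(c[0]+4,c[1],127))
E
```

```text
t 34.3 tcp [545.  327.1 171.6] j [ 0.615  0.099  1.945 -0.274  0.879 -0.809] 
 x [-0.951 -0.011 -0.308] y [ 0.001  0.999 -0.039] z [ 0.308 -0.037 -0.951] F [-0.1  0.1 -0.3]
(np.float64(433.95), np.float64(125.078), 170) shift [ 0.1085 -0.2018 -0.0252] rows@50 4.6
(np.float64(433.95), np.float64(125.078), 127) shift [0.0132 0.0017 0.0409] rows@50 0.9
```

{"name": "apply_moves", "arguments": {"motion": [{"x": 0.0181, "y": -0.0336, "z": -0.0042, "yaw": 0}, {"x": 0.0181, "y": -0.0336, "z": -0.0042, "yaw": 0}, {"x": 0.0181, "y": -0.0336, "z": -0.0042, "yaw": 0}, {"x": 0.0181, "y": -0.0336, "z": -0.0042, "yaw": 0}, {"x": 0.0181, "y": -0.0336, "z": -0.0042, "yaw": 0}]}}

```text
t: 34.8
tcp_pos: [450.9, 157.8, 168.5]
ee_rot: [-0.009, 2.83, -0.056]
contact_force: [0.7, -0.3, -0.3]
opening: 0.362
```

{"name": "apply_moves", "arguments": {"motion": [{"x": 0.0181, "y": -0.0336, "z": -0.0042, "yaw": 0}, {"x": 0, "y": 0, "z": 0, "yaw": 0}, {"x": 0.0066, "y": 0.001, "z": 0.02, "yaw": 0}, {"x": 0.0066, "y": 0.001, "z": 0.02, "yaw": 0}, {"x": 0, "y": 0, "z": 0, "yaw": 0}]}}

```text
t: 35.3
tcp_pos: [431.2, 125.3, 123.9]
ee_rot: [-0.008, 2.834, -0.057]
contact_force: [-0.9, 0.8, -0.2]
opening: 0.357
```

{"name": "apply_moves", "arguments": {"motion": [{"x": 0, "y": 0, "z": 0, "yaw": 0}, {"x": 0, "y": 0, "z": 0, "yaw": 0}, {"x": 0, "y": 0, "z": 0, "yaw": 0}]}}

```text
t: 35.6
tcp_pos: [435.7, 126.9, 129.9]
ee_rot: [-0.008, 2.824, -0.052]
contact_force: [-0.0, 0.6, 0.1]
opening: 0.357
```

```bash
python3 - <<'E'
from h import *
st(); plan((434,125,127))
E
```

```text
t 35.6 tcp [435.7 126.9 129.9] j [ 0.332 -0.265  2.362 -0.196  0.764 -1.122] 
 x [-0.95  -0.011 -0.312] y [ 0.     0.999 -0.037] z [ 0.312 -0.035 -0.949] F [-0.   0.6  0.1]
(434, 125, 127) shift [ 0.0025 -0.0018  0.0023] rows@50 0.1
```

{"name": "apply_moves", "arguments": {"motion": [{"x": 0, "y": 0, "z": 0, "yaw": 0}, {"x": 0, "y": 0, "z": 0, "yaw": 0}, {"x": 0, "y": 0, "z": 0, "yaw": 0}, {"x": 0, "y": 0, "z": 0, "yaw": 0}], "hand": 0.044}}

```text
t: 36.0
tcp_pos: [434.9, 126.4, 129.1]
ee_rot: [-0.008, 2.825, -0.053]
contact_force: [0.4, -0.4, -0.2]
opening: 0.515
```

{"name": "apply_moves", "arguments": {"motion": [{"x": -0.0125, "y": 0, "z": -0.038, "yaw": 0}, {"x": -0.0125, "y": 0, "z": -0.038, "yaw": 0}, {"x": 0, "y": 0, "z": 0, "yaw": 0}, {"x": 0, "y": 0, "z": 0, "yaw": 0}, {"x": 0, "y": 0, "z": 0, "yaw": 0}]}}

```text
t: 36.5
tcp_pos: [434.1, 129.1, 207.5]
ee_rot: [-0.008, 2.828, -0.054]
contact_force: [-0.5, 0.1, 0.2]
opening: 0.519
```

```bash
python3 - <<'E'
from balls import *
st(); im,P=inscoop(); pick((439.6,419.7,19),13.5)
cv2.imwrite('pics/sc.png',cv2.resize(im[170:290,280:440],(640,480),interpolation=cv2.INTER_CUBIC))
E
```

```text
t 36.5 tcp [434.1 129.1 207.5] j [ 0.339 -0.352  2.271 -0.17   0.944 -1.157] 
 x [-0.951 -0.011 -0.308] y [ 0.001  0.999 -0.038] z [ 0.308 -0.036 -0.951] F [-0.5  0.1  0.2]
in scoop r 181 [442. 193.  73.]
in scoop b 30 [413. 196.  58.]
scoopbar 209 c [428.2 152. ] size [80.4 16.6] a 3.6 med [431.1 154.8 115.6]
scene g [437.5 419.8] px 42 rms 1.8
scene g [562.4 384.7] px 42 rms 1.8
(np.float64(441.4), np.float64(419.5), np.float64(103.5)) shift [0.0213 0.2943 0.0901] rows@50 6.2
(np.float64(441.4), np.float64(419.5), np.float64(13.5)) shift [0.0277 0.0034 0.0856] rows@50 1.8
```

View pics/sc.png

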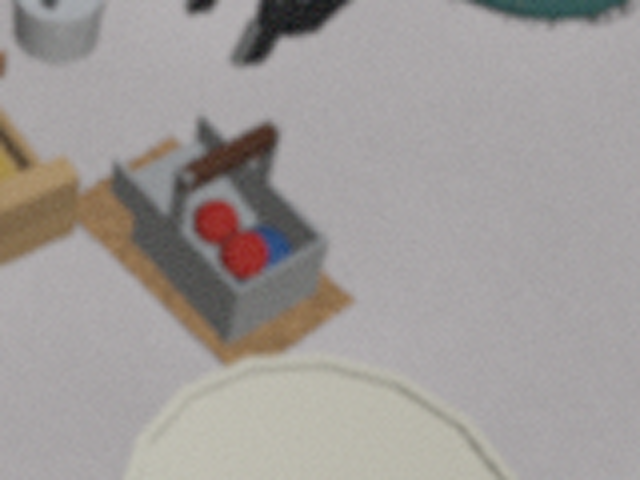

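The crop shows blue and both reds sitting in the back of the scoop at (270,245), (215,220) and (245,255). Next, the golds.

{"name": "apply_moves", "arguments": {"motion": [{"x": 0.003, "y": 0.042, "z": 0.01, "yaw": 0}, {"x": 0.003, "y": 0.042, "z": 0.01, "yaw": 0}, {"x": 0.003, "y": 0.042, "z": 0.01, "yaw": 0}, {"x": 0.003, "y": 0.042, "z": 0.015, "yaw": 0}, {"x": 0.003, "y": 0.042, "z": 0.015, "yaw": 0}]}}

```text
t: 37.05
tcp_pos: [438.3, 337.9, 136.9]
ee_rot: [-0.009, 2.827, -0.055]
contact_force: [0.7, 0.7, 0.2]
opening: 0.51
```

{"name": "apply_moves", "arguments": {"motion": [{"x": 0.003, "y": 0.042, "z": 0.015, "yaw": 0}, {"x": 0.003, "y": 0.042, "z": 0.015, "yaw": 0}, {"x": 0.009, "y": 0.001, "z": 0.028, "yaw": 0}, {"x": 0.009, "y": 0.001, "z": 0.028, "yaw": 0}, {"x": 0, "y": 0, "z": 0, "yaw": 0}]}}

```text
t: 37.55
tcp_pos: [439.2, 415.3, 39.8]
ee_rot: [-0.011, 2.834, -0.067]
contact_force: [-0.6, -1.4, -0.7]
opening: 0.516
```

{"name": "apply_moves", "arguments": {"motion": [{"x": 0, "y": 0, "z": 0, "yaw": 0}, {"x": 0, "y": 0, "z": 0, "yaw": 0}, {"x": 0, "y": 0, "z": 0, "yaw": 0}]}}

```text
t: 37.85
tcp_pos: [444.5, 420.4, 49.0]
ee_rot: [-0.007, 2.823, -0.049]
contact_force: [-0.4, 0.5, -0.3]
opening: 0.515
```

```bash
python3 - <<'E'
from balls import *
st(); plan((441.4,419.5,13))
E
```

```text
t 37.85 tcp [444.5 420.4  49. ] j [ 0.864  0.234  2.048 -0.406  0.716 -0.422] 
 x [-0.95  -0.01  -0.312] y [ 0.001  0.999 -0.035] z [ 0.312 -0.033 -0.949] F [-0.4  0.5 -0.3]
(441.4, 419.5, 13) shift [0.0142 0.0004 0.0333] rows@50 0.7
```

{"name": "apply_moves", "arguments": {"motion": [{"x": 0.0071, "y": 0, "z": 0.0166, "yaw": 0}, {"x": 0.0071, "y": 0, "z": 0.0166, "yaw": 0}, {"x": 0, "y": 0, "z": 0, "yaw": 0}, {"x": 0, "y": 0, "z": 0, "yaw": 0}, {"x": 0, "y": 0, "z": 0, "yaw": 0}]}}

```text
t: 38.35
tcp_pos: [441.2, 419.2, 12.8]
ee_rot: [-0.007, 2.824, -0.05]
contact_force: [1.0, -0.9, -0.6]
opening: 0.513
```

{"name": "apply_moves", "arguments": {"motion": [{"x": 0, "y": 0, "z": 0, "yaw": 0}, {"x": 0, "y": 0, "z": 0, "yaw": 0}, {"x": 0, "y": 0, "z": 0, "yaw": 0}, {"x": 0, "y": 0, "z": 0, "yaw": 0}, {"x": 0, "y": 0, "z": 0, "yaw": 0}], "hand": 0.012}}

```text
t: 38.85
tcp_pos: [440.9, 419.0, 12.2]
ee_rot: [-0.008, 2.824, -0.051]
contact_force: [-1.4, -0.5, 5.7]
opening: 0.212
```

{"name": "apply_moves", "arguments": {"motion": [{"x": -0.012, "y": 0, "z": -0.037, "yaw": 0}, {"x": -0.012, "y": 0, "z": -0.037, "yaw": 0}, {"x": -0.012, "y": 0, "z": -0.037, "yaw": 0}, {"x": 0, "y": 0, "z": 0, "yaw": 0}, {"x": 0, "y": 0, "z": 0, "yaw": 0}]}}

```text
t: 39.35
tcp_pos: [440.5, 423.3, 129.1]
ee_rot: [-0.007, 2.824, -0.05]
contact_force: [-0.4, 0.7, -0.4]
opening: 0.214
```

```bash
python3 - <<'E'
from h import *
st(); nose=np.array([.075,-.997])
c=np.array([428,151.5])+nose*26
plan((c[0]+2,c[1],170),(c[0]+2,c[1],127))
E
```

```text
t 39.35 tcp [440.5 423.3 129.1] j [ 0.873  0.13   1.997 -0.35   0.864 -0.494] 
 x [-0.95  -0.01  -0.312] y [ 0.001  0.999 -0.035] z [ 0.312 -0.033 -0.949] F [-0.4  0.7 -0.4]
(np.float64(431.95), np.float64(125.578), 170) shift [-0.0016 -0.299  -0.0315] rows@50 6.0
(np.float64(431.95), np.float64(125.578), 127) shift [0.0134 0.0015 0.0408] rows@50 0.9
```

{"name": "apply_moves", "arguments": {"motion": [{"x": -0.0022, "y": -0.0445, "z": -0.012, "yaw": 0}, {"x": 0, "y": -0.0445, "z": -0.01, "yaw": 0}, {"x": 0, "y": -0.0445, "z": -0.0046, "yaw": 0}, {"x": 0, "y": -0.0445, "z": -0.0045, "yaw": 0}, {"x": 0, "y": -0.0445, "z": 0, "yaw": 0}]}}

```text
t: 39.85
tcp_pos: [430.7, 199.4, 164.3]
ee_rot: [-0.01, 2.828, -0.055]
contact_force: [1.3, -0.4, -0.3]
opening: 0.217
```

{"name": "apply_moves", "arguments": {"motion": [{"x": 0, "y": -0.0445, "z": 0, "yaw": 0}, {"x": 0, "y": -0.0445, "z": 0, "yaw": 0}, {"x": 0, "y": 0, "z": 0, "yaw": 0}, {"x": 0, "y": 0, "z": 0, "yaw": 0}, {"x": 0, "y": 0, "z": 0, "yaw": 0}]}}

```text
t: 40.35
tcp_pos: [431.6, 112.9, 168.3]
ee_rot: [-0.008, 2.827, -0.053]
contact_force: [-0.8, 0.9, 0.6]
opening: 0.215
```

```bash
python3 - <<'E'
from h import *
st(); plan((432.5,111.6,92))
E
```

```text
t 40.35 tcp [431.6 112.9 168.3] j [ 0.297 -0.333  2.333 -0.165  0.858 -1.189] 
 x [-0.951 -0.012 -0.308] y [ 0.     0.999 -0.038] z [ 0.309 -0.036 -0.951] F [-0.8  0.9  0.6]
(432.5, 111.6, 92) shift [0.0227 0.0015 0.0729] rows@50 1.5
```

{"name": "apply_moves", "arguments": {"motion": [{"x": 0.0076, "y": 0.0005, "z": 0.0243, "yaw": 0}, {"x": 0.0076, "y": 0.0005, "z": 0.0243, "yaw": 0}, {"x": 0.0075, "y": 0.0005, "z": 0.0243, "yaw": 0}, {"x": 0, "y": 0, "z": 0, "yaw": 0}, {"x": 0, "y": 0, "z": 0, "yaw": 0}]}}

```text
t: 40.85
tcp_pos: [432.6, 112.3, 92.5]
ee_rot: [-0.012, 2.828, -0.053]
contact_force: [0.8, -0.1, 1.2]
opening: 0.211
```

{"name": "apply_moves", "arguments": {"motion": [{"x": 0, "y": 0, "z": 0, "yaw": 0}, {"x": 0, "y": 0, "z": 0, "yaw": 0}, {"x": 0, "y": 0, "z": 0, "yaw": 0}, {"x": 0, "y": 0, "z": 0, "yaw": 0}], "hand": 0.028}}

```text
t: 41.25
tcp_pos: [433.9, 111.2, 94.1]
ee_rot: [-0.007, 2.824, -0.052]
contact_force: [0.4, 1.0, -0.1]
opening: 0.327
```

{"name": "apply_moves", "arguments": {"motion": [{"x": -0.0125, "y": 0, "z": -0.038, "yaw": 0}, {"x": -0.0125, "y": 0, "z": -0.038, "yaw": 0}, {"x": -0.0125, "y": 0, "z": -0.038, "yaw": 0}, {"x": 0, "y": 0, "z": 0, "yaw": 0}, {"x": 0, "y": 0, "z": 0, "yaw": 0}]}}

```text
t: 41.75
tcp_pos: [434.5, 115.7, 215.0]
ee_rot: [-0.007, 2.822, -0.051]
contact_force: [-0.8, -0.2, -1.0]
opening: 0.332
```

{"name": "apply_moves", "arguments": {"motion": [{"x": 0, "y": 0, "z": 0, "yaw": 0}, {"x": 0, "y": 0, "z": 0, "yaw": 0}], "hand": 0.044}}

```text
t: 41.95
tcp_pos: [432.3, 115.0, 211.0]
ee_rot: [-0.008, 2.829, -0.054]
contact_force: [0.6, -0.9, -0.3]
opening: 0.521
```

```bash
python3 - <<'E'
from balls import *
st(); im,P=inscoop(); inscoop('top'); pick((564.0,384.5,19),13); pick((564,384.5,19),50)
E
```

```text
t 41.95 tcp [432.3 115.  211. ] j [ 0.303 -0.371  2.276 -0.156  0.953 -1.201] 
 x [-0.952 -0.011 -0.307] y [ 0.001  0.999 -0.038] z [ 0.307 -0.037 -0.951] F [ 0.6 -0.9 -0.3]
in scoop r 187 [443. 192.  73.]
in scoop b 34 [412. 197.  56.]
in scoop g 9 [431. 134.  46.]
scoopbar 209 c [427.9 151.6] size [84.3 16.1] a 4.5 med [429.9 155.  115.3]
scene g [564.  383.1] px 38 rms 1.8
in scoop r 60 [443. 199.  84.]
in scoop r 7 [435. 143.  56.]
in scoop g 24 [434. 124.  53.]
scoopbar 48 c [450.  150.5] size [38.6 13.1] a 7.4 med [455.9 150.1 119.9]
top g [565.6 381.1] px 17 rms 3.4
(np.float64(565.9), np.float64(384.3), np.float64(103.0)) shift [-0.0967  0.2731  0.1341] rows@50 6.4
(np.float64(565.9), np.float64(384.3), np.float64(13.0)) shift [0.0277 0.0034 0.0856] rows@50 1.8
(np.float64(554.0), np.float64(385.7), np.float64(140.0)) shift [-0.0967  0.2731  0.0952] rows@50 6.1
(np.float64(554.0), np.float64(385.7), np.float64(50.0)) shift [0.0277 0.0034 0.0856] rows@50 1.8
```

{"name": "apply_moves", "arguments": {"motion": [{"x": -0.0138, "y": 0.039, "z": 0.012, "yaw": 0}, {"x": -0.0138, "y": 0.039, "z": 0.015, "yaw": 0}, {"x": -0.0138, "y": 0.039, "z": 0.015, "yaw": 0}, {"x": -0.0138, "y": 0.039, "z": 0.023, "yaw": 0}, {"x": -0.0138, "y": 0.039, "z": 0.023, "yaw": 0}]}}

```text
t: 42.55
tcp_pos: [526.8, 309.7, 142.0]
ee_rot: [-0.009, 2.826, -0.054]
contact_force: [0.5, -0.1, 1.6]
opening: 0.513
```

{"name": "apply_moves", "arguments": {"motion": [{"x": -0.0138, "y": 0.039, "z": 0.023, "yaw": 0}, {"x": -0.0138, "y": 0.039, "z": 0.023, "yaw": 0}, {"x": 0.009, "y": 0.001, "z": 0.028, "yaw": 0}, {"x": 0.009, "y": 0.001, "z": 0.028, "yaw": 0}, {"x": 0, "y": 0, "z": 0, "yaw": 0}]}}

```text
t: 43.05
tcp_pos: [563.1, 381.4, 39.3]
ee_rot: [-0.01, 2.835, -0.064]
contact_force: [-0.6, -0.7, -1.2]
opening: 0.515
```

{"name": "apply_moves", "arguments": {"motion": [{"x": 0, "y": 0, "z": 0, "yaw": 0}, {"x": 0, "y": 0, "z": 0, "yaw": 0}, {"x": 0, "y": 0, "z": 0, "yaw": 0}]}}

```text
t: 43.35
tcp_pos: [568.7, 385.3, 49.3]
ee_rot: [-0.007, 2.823, -0.049]
contact_force: [1.7, -0.2, 0.1]
opening: 0.516
```

```bash
python3 - <<'E'
from balls import *
st(); plan((565.9,384.3,13))
E
```

```text
t 43.35 tcp [568.7 385.3  49.3] j [ 0.671  0.332  1.917 -0.354  0.691 -0.653] 
 x [-0.95  -0.01  -0.313] y [ 0.001  0.999 -0.035] z [ 0.313 -0.033 -0.949] F [ 1.7 -0.2  0.1]
(565.9, 384.3, 13) shift [0.0141 0.0003 0.0336] rows@50 0.7
```

{"name": "apply_moves", "arguments": {"motion": [{"x": 0.007, "y": 0, "z": 0.0168, "yaw": 0}, {"x": 0.007, "y": 0, "z": 0.0168, "yaw": 0}, {"x": 0, "y": 0, "z": 0, "yaw": 0}, {"x": 0, "y": 0, "z": 0, "yaw": 0}, {"x": 0, "y": 0, "z": 0, "yaw": 0}]}}

```text
t: 43.85
tcp_pos: [565.5, 383.8, 12.3]
ee_rot: [-0.007, 2.824, -0.051]
contact_force: [-0.5, -0.6, -0.4]
opening: 0.518
```

{"name": "apply_moves", "arguments": {"motion": [{"x": 0, "y": 0, "z": 0, "yaw": 0}, {"x": 0, "y": 0, "z": 0, "yaw": 0}, {"x": 0, "y": 0, "z": 0, "yaw": 0}, {"x": 0, "y": 0, "z": 0, "yaw": 0}, {"x": 0, "y": 0, "z": 0, "yaw": 0}], "hand": 0.012}}

```text
t: 44.35
tcp_pos: [565.2, 383.6, 11.6]
ee_rot: [-0.008, 2.824, -0.052]
contact_force: [-3.3, 0.3, 5.8]
opening: 0.211
```

{"name": "apply_moves", "arguments": {"motion": [{"x": -0.012, "y": 0, "z": -0.037, "yaw": 0}, {"x": -0.012, "y": 0, "z": -0.037, "yaw": 0}, {"x": -0.012, "y": 0, "z": -0.037, "yaw": 0}, {"x": 0, "y": 0, "z": 0, "yaw": 0}, {"x": 0, "y": 0, "z": 0, "yaw": 0}]}}

```text
t: 44.85
tcp_pos: [564.9, 388.1, 128.7]
ee_rot: [-0.007, 2.823, -0.05]
contact_force: [-1.2, -0.9, -1.9]
opening: 0.214
```

```bash
python3 - <<'E'
from h import *
st(); print(robot.get_state()['opening'])
plan((414,111.6,168),(414,111.6,92))
E
```

```text
t 44.85 tcp [564.9 388.1 128.7] j [ 0.679  0.237  1.87  -0.307  0.828 -0.712] 
 x [-0.95  -0.011 -0.312] y [ 0.001  0.999 -0.035] z [ 0.312 -0.034 -0.949] F [-1.2 -0.9 -1.9]
0.2143011734488861
(414, 111.6, 168) shift [ 0.134  -0.2778 -0.0751] rows@50 6.3
(414, 111.6, 92) shift [0.0237 0.0027 0.0722] rows@50 1.5
```

{"name": "apply_moves", "arguments": {"motion": [{"x": 0.0168, "y": -0.0347, "z": -0.02, "yaw": 0}, {"x": 0.0168, "y": -0.0347, "z": -0.02, "yaw": 0}, {"x": 0.0168, "y": -0.0347, "z": -0.01, "yaw": 0}, {"x": 0.0168, "y": -0.0347, "z": -0.008, "yaw": 0}, {"x": 0.0168, "y": -0.0347, "z": -0.005, "yaw": 0}]}}

```text
t: 45.35
tcp_pos: [462.6, 213.5, 165.0]
ee_rot: [-0.009, 2.829, -0.056]
contact_force: [0.4, -0.4, 0.0]
opening: 0.211
```

{"name": "apply_moves", "arguments": {"motion": [{"x": 0.0168, "y": -0.0347, "z": -0.005, "yaw": 0}, {"x": 0.0168, "y": -0.0347, "z": -0.004, "yaw": 0}, {"x": 0.0168, "y": -0.0347, "z": -0.003, "yaw": 0}, {"x": 0, "y": 0, "z": 0, "yaw": 0}, {"x": 0, "y": 0, "z": 0, "yaw": 0}]}}

```text
t: 45.85
tcp_pos: [411.7, 110.2, 165.1]
ee_rot: [-0.005, 2.828, -0.054]
contact_force: [0.3, -0.3, 0.4]
opening: 0.213
```

{"name": "apply_moves", "arguments": {"motion": [{"x": 0.0079, "y": 0.0009, "z": 0.024, "yaw": 0}, {"x": 0.0079, "y": 0.0009, "z": 0.024, "yaw": 0}, {"x": 0.0079, "y": 0.0009, "z": 0.024, "yaw": 0}, {"x": 0, "y": 0, "z": 0, "yaw": 0}, {"x": 0, "y": 0, "z": 0, "yaw": 0}]}}

```text
t: 46.35
tcp_pos: [412.5, 111.6, 90.3]
ee_rot: [-0.01, 2.828, -0.054]
contact_force: [0.1, 0.3, -0.3]
opening: 0.212
```

```bash
python3 - <<'E'
from h import *
st(); plan((414,111.6,92))
E
```

```text
t 46.35 tcp [412.5 111.6  90.3] j [ 0.31  -0.267  2.446 -0.205  0.684 -1.127] 
 x [-0.951 -0.013 -0.308] y [-0.001  0.999 -0.038] z [ 0.308 -0.036 -0.951] F [ 0.1  0.3 -0.3]
(414, 111.6, 92) shift [-0.0019 -0.0001 -0.0011] rows@50 0.0
```

{"name": "apply_moves", "arguments": {"motion": [{"x": 0, "y": 0, "z": 0, "yaw": 0}, {"x": 0, "y": 0, "z": 0, "yaw": 0}, {"x": 0, "y": 0, "z": 0, "yaw": 0}, {"x": 0, "y": 0, "z": 0, "yaw": 0}], "hand": 0.028}}

```text
t: 46.75
tcp_pos: [413.5, 111.3, 92.0]
ee_rot: [-0.008, 2.824, -0.052]
contact_force: [1.0, 0.7, -0.4]
opening: 0.33
```

{"name": "apply_moves", "arguments": {"motion": [{"x": -0.0125, "y": 0, "z": -0.038, "yaw": 0}, {"x": -0.0125, "y": 0, "z": -0.038, "yaw": 0}, {"x": -0.0125, "y": 0, "z": -0.038, "yaw": 0}, {"x": -0.0125, "y": 0, "z": -0.038, "yaw": 0}, {"x": 0, "y": 0, "z": 0, "yaw": 0}]}}

```text
t: 47.25
tcp_pos: [417.3, 118.5, 259.5]
ee_rot: [-0.007, 2.812, -0.047]
contact_force: [0.4, 0.0, 0.3]
opening: 0.328
```

{"name": "apply_moves", "arguments": {"motion": [{"x": 0.03, "y": 0.01, "z": -0.01, "yaw": 0}, {"x": 0.03, "y": 0.01, "z": -0.01, "yaw": 0}, {"x": 0, "y": 0, "z": 0, "yaw": 0}, {"x": 0, "y": 0, "z": 0, "yaw": 0}, {"x": 0, "y": 0, "z": 0, "yaw": 0}], "hand": 0.06}}

```text
t: 47.75
tcp_pos: [350.5, 137.0, 250.6]
ee_rot: [-0.008, 2.825, -0.053]
contact_force: [0.6, 0.1, 0.3]
opening: 0.701
```

```bash
python3 - <<'E'
from balls import *
from meas import rect
st(); im,P=inscoop('wrist')
cv2.imwrite('pics/w_sc.png',im); rect(P,(340,500),(80,220),(112,124),'bartop')
E
```

```text
t 47.75 tcp [350.5 137.  250.6] j [ 0.465 -0.562  2.315 -0.191  1.126 -1.052] 
 x [-0.95  -0.011 -0.311] y [ 0.     0.999 -0.037] z [ 0.311 -0.036 -0.95 ] F [0.6 0.1 0.3]
in scoop r 131 [423. 162.  52.]
in scoop r 21 [425. 139.  51.]
in scoop r 472 [436. 198.  80.]
in scoop b 701 [412. 190.  56.]
in scoop g 5 [390. 108.  28.]
in scoop g 20 [407. 163.  42.]
in scoop g 161 [432. 127.  50.]
scoopbar 753 c [427.2 150.6] size [81.2 14. ] a 4.0 med [416.  150.2 118.7]
bartop 684 c [427.2 150.6] size [81.1 14. ] a 4.0 med [420.6 150.4 118.8]
```

View pics/w_sc.png

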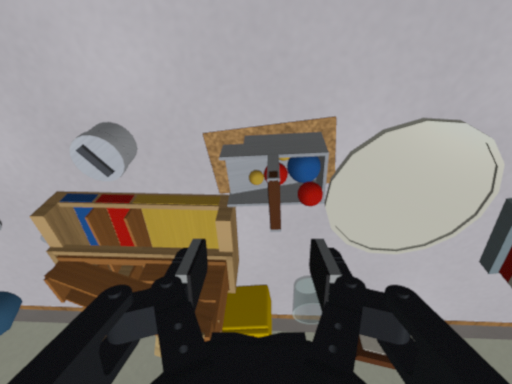

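The picture shows all five in the scoop: one gold left of the bar, the rest behind or under it. Before grasping I'll increase the lean with an empty hand at the limit near +28° bearing, so that the pour has some margin.

{"name": "apply_moves", "arguments": {"motion": [{"x": -0.0407, "y": 0.0233, "z": -0.012, "yaw": 0}, {"x": -0.0407, "y": 0.0233, "z": -0.01, "yaw": 0}, {"x": -0.0407, "y": 0.0233, "z": -0.005, "yaw": 0}, {"x": -0.0407, "y": 0.0233, "z": -0.005, "yaw": 0}, {"x": -0.0407, "y": 0.0233, "z": -0.005, "yaw": 0}]}}

```text
t: 48.3
tcp_pos: [534.6, 257.5, 344.3]
ee_rot: [-0.006, 2.826, -0.054]
contact_force: [0.1, -0.0, 0.6]
opening: 0.702
```

{"name": "apply_moves", "arguments": {"motion": [{"x": -0.0407, "y": 0.0233, "z": -0.004, "yaw": 0}, {"x": -0.0407, "y": 0.0233, "z": -0.004, "yaw": 0}, {"x": -0.0407, "y": 0.0233, "z": -0.003, "yaw": 0}, {"x": -0.0407, "y": 0.0233, "z": -0.003, "yaw": 0}, {"x": -0.0407, "y": 0.0233, "z": -0.003, "yaw": 0}]}}

```text
t: 48.8
tcp_pos: [723.2, 376.4, 418.3]
ee_rot: [-0.006, 2.827, -0.054]
contact_force: [0.7, 0.2, 0.9]
opening: 0.703
```

{"name": "apply_moves", "arguments": {"motion": [{"x": -0.02, "y": 0.0115, "z": 0.004, "yaw": 0}, {"x": -0.0168, "y": 0.0094, "z": 0.005, "yaw": 0}, {"x": -0.0168, "y": 0.0094, "z": 0.005, "yaw": 0}, {"x": -0.0168, "y": 0.0094, "z": 0.005, "yaw": 0}, {"x": -0.0168, "y": 0.0094, "z": 0.005, "yaw": 0}]}}

```text
t: 49.3
tcp_pos: [812.9, 424.8, 419.6]
ee_rot: [-0.006, 2.827, -0.055]
contact_force: [-0.2, -0.9, -0.3]
opening: 0.704
```

```bash
python3 - <<'E'
from h import *
st()
E
```

```text
t 49.3 tcp [812.9 424.8 419.6] j [ 0.525  0.549  0.911 -0.19   1.429 -1.047] 
 x [-0.951 -0.01  -0.309] y [ 0.002  0.999 -0.038] z [ 0.309 -0.037 -0.95 ] F [-0.2 -0.9 -0.3]
```

{"name": "apply_moves", "arguments": {"motion": [{"x": -0.0168, "y": 0.0094, "z": 0.005, "yaw": 0}, {"x": -0.0168, "y": 0.0094, "z": 0.005, "yaw": 0}, {"x": -0.0168, "y": 0.0094, "z": 0.005, "yaw": 0}, {"x": -0.0168, "y": 0.0094, "z": 0.005, "yaw": 0}, {"x": -0.0168, "y": 0.0094, "z": 0.005, "yaw": 0}]}}

```text
t: 49.8
tcp_pos: [900.3, 471.5, 420.3]
ee_rot: [-0.006, 2.827, -0.054]
contact_force: [1.1, 0.7, 0.4]
opening: 0.705
```

{"name": "apply_moves", "arguments": {"motion": [{"x": -0.0168, "y": 0.0094, "z": 0.005, "yaw": 0}, {"x": -0.0168, "y": 0.0094, "z": 0.005, "yaw": 0}, {"x": -0.0168, "y": 0.0094, "z": 0.005, "yaw": 0}, {"x": -0.0168, "y": 0.0094, "z": 0.005, "yaw": 0}, {"x": -0.0168, "y": 0.0094, "z": 0.005, "yaw": 0}]}}

```text
t: 50.3
tcp_pos: [941.3, 492.1, 400.2]
ee_rot: [-0.014, 2.774, -0.014]
contact_force: [0.4, 0.7, 0.5]
opening: 0.701
```

```bash
python3 - <<'E'
from h import *
st()
E
```

```text
t 50.3 tcp [941.3 492.1 400.2] j [ 0.519  0.946  0.311 -0.187  1.566 -1.091] 
 x [-0.933 -0.011 -0.359] y [-0.008  1.    -0.012] z [ 0.36  -0.008 -0.933] F [0.4 0.7 0.5]
```

{"name": "apply_moves", "arguments": {"motion": [{"x": -0.02, "y": 0.0115, "z": 0.007, "yaw": 0}, {"x": -0.02, "y": 0.0115, "z": 0.007, "yaw": 0}, {"x": -0.02, "y": 0.0115, "z": 0.007, "yaw": 0}, {"x": -0.02, "y": 0.0115, "z": 0.007, "yaw": 0}]}}

```text
t: 50.7
tcp_pos: [973.3, 508.3, 373.4]
ee_rot: [-0.022, 2.72, 0.024]
contact_force: [-0.0, 0.6, 1.5]
opening: 0.706
```

```bash
python3 - <<'E'
from h import *
st(); plan((760,400,400),(420,150,260))
E
```

```text
t 50.7 tcp [973.3 508.3 373.4] j [ 0.517  0.981  0.311 -0.186  1.47  -1.087] 
 x [-0.913 -0.012 -0.409] y [-0.019  1.     0.014] z [ 0.408  0.02  -0.913] F [-0.   0.6  1.5]
(760, 400, 400) shift [ 0.1851 -0.1038 -0.1136] rows@50 4.8
(420, 150, 260) shift [ 0.3704 -0.2454 -0.0162] rows@50 8.9
```

Lean is now 24°, in the bar's plane. Returning to the scoop.

{"name": "apply_moves", "arguments": {"motion": [{"x": 0.02, "y": -0.011, "z": -0.012, "yaw": 0}, {"x": 0.033, "y": -0.0186, "z": -0.02, "yaw": 0}, {"x": 0.033, "y": -0.0186, "z": -0.02, "yaw": 0}, {"x": 0.033, "y": -0.0186, "z": -0.02, "yaw": 0}, {"x": 0.033, "y": -0.0186, "z": -0.02, "yaw": 0}]}}

```text
t: 51.2
tcp_pos: [796.9, 418.4, 395.5]
ee_rot: [-0.022, 2.72, 0.024]
contact_force: [-0.2, -0.1, 0.8]
opening: 0.702
```

{"name": "apply_moves", "arguments": {"motion": [{"x": 0.033, "y": -0.0186, "z": -0.02, "yaw": 0}, {"x": 0.037, "y": -0.0245, "z": -0.0016, "yaw": 0}, {"x": 0.037, "y": -0.0245, "z": -0.0016, "yaw": 0}, {"x": 0.037, "y": -0.0245, "z": -0.0016, "yaw": 0}, {"x": 0.037, "y": -0.0245, "z": -0.0016, "yaw": 0}]}}

```text
t: 51.7
tcp_pos: [623.3, 299.1, 344.0]
ee_rot: [-0.022, 2.72, 0.025]
contact_force: [0.4, -0.7, 0.4]
opening: 0.699
```

{"name": "apply_moves", "arguments": {"motion": [{"x": 0.037, "y": -0.0245, "z": -0.0016, "yaw": 0}, {"x": 0.037, "y": -0.0245, "z": -0.0016, "yaw": 0}, {"x": 0.037, "y": -0.0245, "z": -0.0016, "yaw": 0}, {"x": 0.037, "y": -0.0245, "z": -0.0016, "yaw": 0}, {"x": 0.037, "y": -0.0245, "z": -0.0016, "yaw": -0.03}]}}

```text
t: 52.2
tcp_pos: [453.6, 174.4, 274.4]
ee_rot: [-0.064, 2.719, 0.015]
contact_force: [0.6, -0.1, 0.6]
opening: 0.706
```

{"name": "apply_moves", "arguments": {"motion": [{"x": 0.037, "y": -0.0245, "z": -0.0016, "yaw": -0.03}, {"x": 0, "y": 0, "z": 0, "yaw": 0}, {"x": 0, "y": 0, "z": 0, "yaw": 0}, {"x": 0, "y": 0, "z": 0, "yaw": 0}]}}

```text
t: 52.6
tcp_pos: [422.7, 149.6, 262.5]
ee_rot: [-0.103, 2.716, 0.007]
contact_force: [0.7, -0.4, -0.0]
opening: 0.706
```

```bash
python3 - <<'E'
from balls import *
from meas import rect
st(); im,P=inscoop('wrist'); inscoop('scene')
rect(P,(340,500),(60,240),(112,124),'bartop')
T=T_tool(); g=np.array([427.5,150.7,110])+18.7*T[:3,2]; plan(tuple((g+[0,0,60]).round(1)),tuple(g.round(1)))
print('y angle',np.degrees(np.arctan2(T[1,1],T[0,1])))
E
```

```text
t 52.6 tcp [422.7 149.6 262.5] j [ 0.391 -0.486  2.277 -0.169  0.956 -1.186] 
 x [-0.909 -0.071 -0.411] y [-0.073  0.997 -0.01 ] z [ 0.41   0.021 -0.912] F [ 0.7 -0.4 -0. ]
in scoop r 149 [426. 164.  52.]
in scoop r 36 [427. 140.  51.]
in scoop r 619 [437. 198.  81.]
in scoop b 1092 [412. 189.  56.]
in scoop g 103 [403. 164.  43.]
in scoop g 234 [433. 127.  50.]
scoopbar 1109 c [427.7 150.8] size [81.4 14. ] a 4.1 med [416.8 150.3 118.8]
in scoop r 192 [443. 190.  72.]
in scoop b 31 [413. 196.  57.]
in scoop g 8 [435. 134.  45.]
in scoop g 25 [401. 161.  39.]
scoopbar 205 c [427.6 151.3] size [81.8 16.4] a 3.5 med [430.8 155.  115.5]
bartop 1037 c [427.8 150.8] size [81.3 14. ] a 4.1 med [419.5 150.4 118.9]
(np.float64(435.1), np.float64(151.1), np.float64(152.9)) shift [0.0332 0.0017 0.1048] rows@50 2.2
(np.float64(435.1), np.float64(151.1), np.float64(92.9)) shift [0.0245 0.0007 0.0547] rows@50 1.2
y angle 94.23364356968021
```

{"name": "apply_moves", "arguments": {"motion": [{"x": 0.0111, "y": 0.0006, "z": 0.0349, "yaw": 0}, {"x": 0.0111, "y": 0.0006, "z": 0.0349, "yaw": 0}, {"x": 0.0111, "y": 0.0006, "z": 0.0349, "yaw": 0}, {"x": 0.0062, "y": 0, "z": 0.0137, "yaw": 0}, {"x": 0.0062, "y": 0, "z": 0.0137, "yaw": 0}]}}

```text
t: 53.2
tcp_pos: [433.3, 150.3, 119.6]
ee_rot: [-0.104, 2.722, 0.005]
contact_force: [0.4, -0.6, 0.5]
opening: 0.703
```

{"name": "apply_moves", "arguments": {"motion": [{"x": 0.0062, "y": 0, "z": 0.0137, "yaw": 0}, {"x": 0.006, "y": 0, "z": 0.0136, "yaw": 0}, {"x": 0, "y": 0, "z": 0, "yaw": 0}, {"x": 0, "y": 0, "z": 0, "yaw": 0}, {"x": 0, "y": 0, "z": 0, "yaw": 0}]}}

```text
t: 53.7
tcp_pos: [434.1, 150.1, 92.2]
ee_rot: [-0.104, 2.719, 0.006]
contact_force: [0.2, 0.2, 0.5]
opening: 0.704
```

```bash
python3 - <<'E'
from h import *
st(); plan((435.1,151.1,92.9))
E
```

```text
t 53.7 tcp [434.1 150.1  92.2] j [ 0.379 -0.257  2.464 -0.257  0.549 -1.075] 
 x [-0.91  -0.072 -0.408] y [-0.074  0.997 -0.011] z [ 0.408  0.02  -0.913] F [0.2 0.2 0.5]
(435.1, 151.1, 92.9) shift [-0.0013  0.001  -0.0002] rows@50 0.0
```

{"name": "apply_moves", "arguments": {"motion": [{"x": 0, "y": 0, "z": 0, "yaw": 0}, {"x": 0, "y": 0, "z": 0, "yaw": 0}, {"x": 0, "y": 0, "z": 0, "yaw": 0}, {"x": 0, "y": 0, "z": 0, "yaw": 0}, {"x": 0, "y": 0, "z": 0, "yaw": 0}], "hand": 0.005}}

```text
t: 54.2
tcp_pos: [432.9, 149.5, 91.2]
ee_rot: [-0.103, 2.72, 0.006]
contact_force: [-2.0, 0.3, 0.9]
opening: 0.155
```

{"name": "apply_moves", "arguments": {"motion": [{"x": -0.004, "y": 0, "z": -0.009, "yaw": 0}, {"x": -0.008, "y": 0, "z": -0.018, "yaw": 0}, {"x": -0.008, "y": 0, "z": -0.018, "yaw": 0}, {"x": -0.008, "y": 0, "z": -0.018, "yaw": 0}, {"x": -0.004, "y": 0, "z": -0.009, "yaw": 0}]}}

```text
t: 54.7
tcp_pos: [433.2, 150.5, 171.9]
ee_rot: [-0.103, 2.718, 0.006]
contact_force: [-0.4, -0.5, -2.0]
opening: 0.155
```

{"name": "apply_moves", "arguments": {"motion": [{"x": 0, "y": 0, "z": 0, "yaw": 0}, {"x": 0, "y": 0, "z": 0, "yaw": 0}, {"x": 0, "y": 0, "z": 0, "yaw": 0}]}}

```text
t: 55.0
tcp_pos: [431.5, 149.8, 168.0]
ee_rot: [-0.104, 2.723, 0.004]
contact_force: [-0.6, 0.3, -3.4]
opening: 0.154
```

```bash
python3 - <<'E'
from balls import *
from meas import rect
st(); s=robot.get_state(); print(s['opening'],s['wrist_torque'])
im,P,K,M=snap('wrist'); np.savez('w_hold.npz',im=im,P=P); cv2.imwrite('pics/w_hold.png',im)
E
```

```text
t 55.0 tcp [431.5 149.8 168. ] j [ 0.381 -0.377  2.386 -0.198  0.746 -1.146] 
 x [-0.912 -0.072 -0.404] y [-0.073  0.997 -0.013] z [ 0.404  0.018 -0.915] F [-0.6  0.3 -3.4]
0.15391796882104958 [-0.05198843  0.32134694 -0.0208024 ]
```

View pics/w_hold.png

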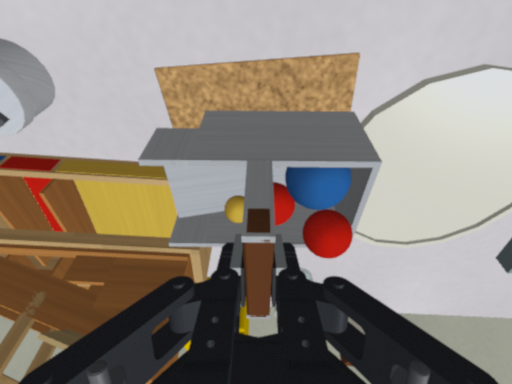

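Step 1 should be met: all are held and the lip is about 116 mm up. The picture shows the scoop gripped level with the balls inside. Next I'll compute the pour, where yawing about the leaning axis pitches the nose down.

```bash
cat > pour.py <<'E'
from h import *
# scoop pose in the tool, from the grasp moment
T0=np.eye(4); T0[:3,:3]=R.from_rotvec([-0.103,2.72,0.006]).as_matrix(); T0[:3,3]=[432.9,149.5,91.2]
a=np.deg2rad(4.2); ys=np.array([np.cos(a),np.sin(a),0]); zs=np.array([0,0,1.]); xs=np.cross(ys,zs)
S0=np.eye(4); S0[:3,:3]=np.stack([xs,ys,zs],1); S0[:3,3]=[427.8,149.3,4]
REL=np.linalg.inv(T0)@S0
def scoop(T): return T@REL
def info(T):
    S=scoop(T); X=S[:3,:3]
    pitch=np.degrees(-np.arcsin(X[2,0])); roll=np.degrees(np.arcsin(X[2,1]))
    side=-np.sign(X[2,1]) or 1
    rel=(S@np.array([67,22*side*min(1,abs(roll)/5),36,1]))[:3]
    lip=(S@[67,0,36,1])[:3]
    low=min((S@[sx,sy,0,1])[2] for sx in(-68,67) for sy in(-40,40))
    return pitch,roll,rel,lip,low,X[:,0],np.degrees(np.arccos(X[2,2]))
def Tyaw(T,p): 
    Q=T.copy(); Q[:3,:3]=T[:3,:3]@R.from_rotvec([0,0,p]).as_matrix(); return Q
E
python3 - <<'E'
from pour import *
T=T_tool(); tgt=np.array([645,45.])
for d in range(0,101,10):
    Q=Tyaw(T,np.deg2rad(d)); p,r,rel,lip,low,nose,tilt=info(Q)
    sh=np.r_[tgt-rel[:2],216-low]; tcp=Q[:3,3]+sh
    print(d,'pitch %.1f roll %.1f tilt %.1f'%(p,r,tilt),'nose',nose.round(2),'tcp',tcp.round(0),'lipz',(lip+sh).round(0),'d_hop %.0f'%np.hypot(*(lip+sh-[620.7,31,0])[:2]))
E
```

```text
0 pitch -0.1 roll -0.2 tilt 0.2 nose [ 0.07 -1.    0.  ] tcp [644. 112. 303.] lipz [644.  45. 252.] d_hop 27
10 pitch 3.9 roll -0.4 tilt 4.0 nose [-0.09 -0.99 -0.07] tcp [654. 108. 308.] lipz [643.  45. 252.] d_hop 27
20 pitch 7.9 roll -1.2 tilt 8.0 nose [-0.24 -0.96 -0.14] tcp [660. 102. 312.] lipz [640.  46. 253.] d_hop 24
30 pitch 11.7 roll -2.7 tilt 12.0 nose [-0.39 -0.9  -0.2 ] tcp [663.  97. 316.] lipz [634.  50. 253.] d_hop 23
40 pitch 15.1 roll -4.7 tilt 15.9 nose [-0.53 -0.81 -0.26] tcp [663.  94. 320.] lipz [627.  56. 254.] d_hop 26
50 pitch 18.2 roll -7.3 tilt 19.7 nose [-0.65 -0.69 -0.31] tcp [670.  86. 323.] lipz [628.  59. 255.] d_hop 29
60 pitch 20.7 roll -10.2 tilt 23.3 nose [-0.75 -0.56 -0.35] tcp [676.  76. 326.] lipz [631.  61. 256.] d_hop 32
70 pitch 22.7 roll -13.6 tilt 26.8 nose [-0.83 -0.4  -0.39] tcp [680.  66. 328.] lipz [634.  63. 258.] d_hop 35
80 pitch 23.9 roll -17.3 tilt 30.2 nose [-0.88 -0.24 -0.41] tcp [683.  55. 329.] lipz [637.  64. 259.] d_hop 37
90 pitch 24.4 roll -21.2 tilt 33.3 nose [-0.91 -0.07 -0.41] tcp [684.  43. 329.] lipz [640.  65. 261.] d_hop 39
100 pitch 24.2 roll -25.2 tilt 36.2 nose [-0.91  0.11 -0.41] tcp [683.  32. 329.] lipz [643.  65. 262.] d_hop 41
```

{"name": "apply_moves", "arguments": {"motion": [{"x": -0.004, "y": 0, "z": -0.0092, "yaw": 0}, {"x": -0.0101, "y": 0, "z": -0.0229, "yaw": 0}, {"x": -0.0121, "y": -0.001, "z": -0.0275, "yaw": 0}, {"x": -0.0121, "y": -0.001, "z": -0.0275, "yaw": 0}, {"x": -0.0101, "y": 0, "z": -0.0229, "yaw": 0}]}}

```text
t: 55.55
tcp_pos: [432.4, 149.8, 292.2]
ee_rot: [-0.103, 2.719, 0.006]
contact_force: [1.1, 0.7, -2.7]
opening: 0.153
```

{"name": "apply_moves", "arguments": {"motion": [{"x": -0.0061, "y": 0, "z": -0.0137, "yaw": 0}, {"x": -0.0089, "y": -0.0022, "z": 0.004, "yaw": 0}, {"x": -0.0178, "y": -0.0044, "z": 0.0079, "yaw": 0}, {"x": -0.0267, "y": -0.0066, "z": 0.0119, "yaw": 0}, {"x": -0.0267, "y": -0.0066, "z": 0.0119, "yaw": 0}]}}

```text
t: 56.05
tcp_pos: [521.5, 136.0, 302.6]
ee_rot: [-0.104, 2.723, 0.004]
contact_force: [0.3, -0.6, -1.9]
opening: 0.152
```

{"name": "apply_moves", "arguments": {"motion": [{"x": -0.0267, "y": -0.0066, "z": 0.0119, "yaw": 0}, {"x": -0.0267, "y": -0.0066, "z": 0.0119, "yaw": 0}, {"x": -0.0267, "y": -0.0066, "z": 0.0119, "yaw": 0}, {"x": -0.0178, "y": -0.0044, "z": 0.0079, "yaw": 0}, {"x": -0.0089, "y": -0.0022, "z": 0.004, "yaw": 0}]}}

```text
t: 56.55
tcp_pos: [640.5, 117.8, 301.9]
ee_rot: [-0.103, 2.725, 0.004]
contact_force: [-0.2, -0.5, -2.3]
opening: 0.154
```

{"name": "apply_moves", "arguments": {"motion": [{"x": 0, "y": 0, "z": 0, "yaw": 0}, {"x": 0, "y": 0, "z": 0, "yaw": 0}, {"x": 0, "y": 0, "z": 0, "yaw": 0}]}}

```text
t: 56.85
tcp_pos: [638.6, 119.0, 304.8]
ee_rot: [-0.104, 2.722, 0.005]
contact_force: [-0.4, -0.2, -2.3]
opening: 0.15
```

```bash
cat >> pour.py <<'E'
def rows(T,d0,d1,step,tgt,lowz):
    """tool rows that yaw from d0 to d1 deg holding the pour point over tgt"""
    base=T.copy(); cur=T.copy()
    for d in np.arange(d0+step,d1+.01,step):
        Q=Tyaw(base,np.deg2rad(d-d0)); p,r,rel,lip,low,nose,tilt=info(Q)
        Q[:3,3]+=np.r_[np.array(tgt)-rel[:2],lowz-low]
        s=cur[:3,:3].T@(Q[:3,3]-cur[:3,3])/1000
        print('d%.0f pitch %.1f'%(d,p),'tcp',Q[:3,3].round(0),'row',s.round(4),'yaw',round(np.deg2rad(step),3)); cur=Q
E
python3 - <<'E'
from pour import *
st(); print([np.round(v,1) for v in info(T_tool())])
rows(T_tool(),0,35,5,(640,52),218)
E
```

```text
t 56.85 tcp [638.6 119.  304.8] j [ 0.173 -0.077  1.894 -0.065  0.91  -1.445] 
 x [-0.911 -0.072 -0.406] y [-0.074  0.997 -0.012] z [ 0.405  0.019 -0.914] F [-0.4 -0.2 -2.3]
[np.float64(-0.0), np.float64(-0.1), array([638.8,  52. , 253.7]), array([638.3,  51.9, 253.7]), np.float64(217.5), array([ 0.1, -1. ,  0. ]), np.float64(0.1)]
d5 pitch 2.0 tcp [645. 117. 308.] row [-0.0069 -0.0025  0.0001] yaw 0.087
d10 pitch 4.0 tcp [649. 115. 310.] row [-0.0049 -0.0024 -0.0004] yaw 0.087
d15 pitch 6.0 tcp [653. 112. 312.] row [-0.0043 -0.0023 -0.0007] yaw 0.087
d20 pitch 8.0 tcp [655. 109. 314.] row [-0.0037 -0.0021 -0.001 ] yaw 0.087
d25 pitch 9.9 tcp [657. 106. 316.] row [-0.0031 -0.0018 -0.0013] yaw 0.087
d30 pitch 11.7 tcp [658. 104. 318.] row [-0.0025 -0.0016 -0.0015] yaw 0.087
d35 pitch 13.5 tcp [659. 102. 320.] row [-0.0019 -0.0013 -0.0016] yaw 0.087
```

{"name": "apply_moves", "arguments": {"motion": [{"x": -0.0069, "y": -0.0025, "z": 0, "yaw": 0.087}, {"x": -0.0049, "y": -0.0024, "z": -0.0004, "yaw": 0.087}, {"x": -0.0043, "y": -0.0023, "z": -0.0007, "yaw": 0.087}, {"x": -0.0037, "y": -0.0021, "z": -0.001, "yaw": 0.087}, {"x": -0.0031, "y": -0.0018, "z": -0.0013, "yaw": 0.087}]}}

```text
t: 57.35
tcp_pos: [657.4, 106.5, 317.6]
ee_rot: [0.491, 2.685, 0.132]
contact_force: [0.4, -0.1, -1.4]
opening: 0.157
```

{"name": "apply_moves", "arguments": {"motion": [{"x": -0.0025, "y": -0.0016, "z": -0.0015, "yaw": 0.087}, {"x": 0, "y": 0, "z": 0, "yaw": 0}, {"x": 0, "y": 0, "z": 0, "yaw": 0}, {"x": 0, "y": 0, "z": 0, "yaw": 0}]}}

```text
t: 57.75
tcp_pos: [658.6, 104.1, 319.1]
ee_rot: [0.602, 2.666, 0.155]
contact_force: [-0.6, 0.5, -3.3]
opening: 0.151
```

```bash
cat >> pour.py <<'E'
def blobs(cam):
    im,P,K,M=snap(cam); H,S,V=cv2.split(cv2.cvtColor(im,cv2.COLOR_BGR2HSV)); Si=np.linalg.inv(scoop(T_tool()))
    for k,m in (('r',((H<8)|(H>172))&(S>130)),('b',(H>100)&(H<130)&(S>120)),('g',(H>14)&(H<30)&(S>110))):
        q=m&(abs(P[...,0]-620)<130)&(P[...,1]>-240)&(P[...,1]<260)&(P[...,2]>25)
        n,l,s,c=cv2.connectedComponentsWithStats(q.astype(np.uint8))
        for i in range(1,n):
            if s[i,4]>7:
                w=np.nanmedian(P[l==i],0); u=(Si@np.r_[w,1])[:3]; print(cam,k,s[i,4],'world',w.round(0),'scoop',u.round(0))
    return im,P
E
python3 - <<'E'
from pour import *
st(); print([np.round(v,1) for v in info(T_tool())])
im,P=blobs('wrist'); im2,P2=blobs('scene'); cv2.imwrite('pics/p1.png',im)
rows(T_tool(),30,60,2,(640,52),218)
E
```

```text
t 57.75 tcp [658.6 104.1 319.1] j [ 0.139 -0.051  1.844 -0.046  0.931 -0.968] 
 x [-0.827  0.433 -0.359] y [0.389 0.901 0.192] z [ 0.406  0.019 -0.913] F [-0.6  0.5 -3.3]
[np.float64(11.7), np.float64(-2.5), array([640.3,  52.1, 255.2]), array([630. ,  56.4, 255.7]), np.float64(218.7), array([-0.4, -0.9, -0.2]), np.float64(12.0)]
wrist r 676 world [671. 127. 283.] scoop [-18.   9.  46.]
wrist r 1846 world [680. 146. 314.] scoop [-45.   9.  73.]
wrist b 2191 world [657. 153. 295.] scoop [-38. -15.  54.]
wrist g 490 world [595.  88.  47.] scoop [  95.  -35. -173.]
wrist g 910 world [547. -77.  55.] scoop [ 259.  -16. -130.]
wrist g 8088 world [608. -67. 148.] scoop [208.  33. -44.]
wrist g 9 world [531. -77.  28.] scoop [ 271.  -29. -156.]
wrist g 249 world [ 561. -138.   47.] scoop [ 311.   21. -126.]
wrist g 172 world [ 644. -205.  112.] scoop [326. 120. -51.]
wrist g 390 world [665.  92. 272.] scoop [18. 18. 43.]
wrist g 41 world [633.  89. 341.] scoop [ 19. -14. 113.]
wrist g 12 world [617.  77. 350.] scoop [ 34. -24. 124.]
wrist g 147 world [602.  63. 367.] scoop [ 50. -33. 145.]

[... 844 characters left out ...]
.0006] yaw 0.035
d44 pitch 16.5 tcp [660.  98. 324.] row [-0.0023 -0.0002 -0.    ] yaw 0.035
d46 pitch 17.1 tcp [662.  97. 324.] row [-0.0023 -0.0002 -0.    ] yaw 0.035
d48 pitch 17.7 tcp [663.  95. 325.] row [-0.0023 -0.0002 -0.    ] yaw 0.035
d50 pitch 18.3 tcp [665.  93. 325.] row [-0.0023 -0.0002 -0.    ] yaw 0.035
d52 pitch 18.8 tcp [666.  91. 326.] row [-0.0023 -0.0002 -0.    ] yaw 0.035
d54 pitch 19.4 tcp [667.  89. 327.] row [-0.0023 -0.0002 -0.    ] yaw 0.035
d56 pitch 19.9 tcp [668.  88. 327.] row [-0.0023 -0.0002 -0.    ] yaw 0.035
d58 pitch 20.4 tcp [670.  86. 328.] row [-0.0023 -0.0002 -0.    ] yaw 0.035
d60 pitch 20.8 tcp [671.  84. 328.] row [-0.0023 -0.0002 -0.    ] yaw 0.035
```

{"name": "apply_moves", "arguments": {"motion": [{"x": -0.0004, "y": -0.0007, "z": -0.0005, "yaw": 0.035}, {"x": -0.0006, "y": -0.0005, "z": -0.0007, "yaw": 0.035}, {"x": -0.0006, "y": -0.0004, "z": -0.0007, "yaw": 0.035}, {"x": -0.0006, "y": -0.0004, "z": -0.0007, "yaw": 0.035}, {"x": 0, "y": 0, "z": 0, "yaw": 0}]}}

```text
t: 58.35
tcp_pos: [659.0, 101.0, 321.9]
ee_rot: [0.791, 2.623, 0.194]
contact_force: [-0.1, 0.2, -1.7]
opening: 0.152
```

{"name": "apply_moves", "arguments": {"motion": [{"x": -0.0005, "y": -0.0003, "z": -0.0007, "yaw": 0.035}, {"x": 0, "y": 0, "z": 0, "yaw": 0}, {"x": -0.0003, "y": -0.0002, "z": -0.0003, "yaw": 0.018}, {"x": 0, "y": 0, "z": 0, "yaw": 0}, {"x": 0, "y": 0, "z": 0, "yaw": 0}]}}

```text
t: 58.85
tcp_pos: [658.9, 100.1, 322.9]
ee_rot: [0.861, 2.604, 0.209]
contact_force: [1.1, 0.4, -2.4]
opening: 0.155
```

```bash
python3 - <<'E'
from pour import *
st(); print([np.round(v,1) for v in info(T_tool())])
im,P=blobs('wrist'); cv2.imwrite('pics/p2.png',im)
E
```

```text
t 58.85 tcp [658.9 100.1 322.9] j [ 0.131 -0.054  1.84  -0.043  0.938 -0.783] 
 x [-0.736  0.599 -0.315] y [0.541 0.801 0.258] z [ 0.406  0.019 -0.913] F [ 1.1  0.4 -2.4]
[np.float64(15.6), np.float64(-4.8), array([640.4,  51.9, 254.5]), array([622.5,  63.4, 256.3]), np.float64(218.3), array([-0.5, -0.8, -0.3]), np.float64(16.3)]
wrist r 675 world [675. 124. 288.] scoop [-18.   9.  46.]
wrist r 1840 world [687. 138. 321.] scoop [-45.   9.  73.]
wrist b 2189 world [666. 150. 303.] scoop [-38. -14.  54.]
wrist b 61 world [584.  58. 381.] scoop [ 59. -40. 160.]
wrist g 732 world [581.  88.  47.] scoop [ 126.  -30. -169.]
wrist g 11 world [524.  66.  66.] scoop [ 169.  -68. -139.]
wrist g 11 world [548.  66.  66.] scoop [ 156.  -47. -142.]
wrist g 8456 world [600. -67. 120.] scoop [220.  63. -58.]
wrist g 28 world [619.  73. 160.] scoop [ 87.  -0. -58.]
wrist g 11 world [611.  73. 177.] scoop [ 87.  -9. -42.]
wrist g 33 world [ 542. -139.   36.] scoop [ 331.   60. -114.]
wrist g 183 world [ 560. -138.   54.] scoop [316.  73. -99.]
wrist g 16 world [ 558. -138.   28.] scoop [ 324.   74. -124.]
wrist g 40 world [ 568. -198.   33.] scoop [ 365.  114. -103.]
wrist g 395 world [663.  91. 275.] scoop [18. 18. 43.]
wrist g 8 world [ 638. -141.   74.] scoop [271. 138. -85.]
wrist g 55 world [626.  88. 352.] scoop [ 20. -19. 121.]
wrist g 25 world [613.  78. 352.] scoop [ 34. -24. 125.]
wrist g 92 world [601.  69. 363.] scoop [ 45. -31. 139.]
wrist g 27 world [621.  62. 363.] scoop [ 40. -10. 139.]
wrist g 35 world [590.  62. 374.] scoop [ 54. -36. 152.]
```

{"name": "apply_moves", "arguments": {"motion": [{"x": -0.0015, "y": -0.0003, "z": -0.0002, "yaw": 0.035}, {"x": 0, "y": 0, "z": 0, "yaw": 0}, {"x": 0, "y": 0, "z": 0, "yaw": 0}, {"x": 0, "y": 0, "z": 0, "yaw": 0}, {"x": 0, "y": 0, "z": 0, "yaw": 0}]}}

```text
t: 59.4
tcp_pos: [659.8, 98.9, 323.4]
ee_rot: [0.907, 2.591, 0.218]
contact_force: [0.5, 0.3, -2.7]
opening: 0.156
```

{"name": "apply_moves", "arguments": {"motion": [{"x": -0.0023, "y": -0.0002, "z": 0, "yaw": 0.035}, {"x": 0, "y": 0, "z": 0, "yaw": 0}, {"x": 0, "y": 0, "z": 0, "yaw": 0}, {"x": 0, "y": 0, "z": 0, "yaw": 0}, {"x": 0, "y": 0, "z": 0, "yaw": 0}]}}

```text
t: 59.9
tcp_pos: [661.3, 97.4, 324.1]
ee_rot: [0.953, 2.576, 0.228]
contact_force: [0.9, 0.5, -2.0]
opening: 0.154
```

```bash
sed -i 's/if s\[i,4\]>7:/if s[i,4]>60 and (k!="g" or np.nanmedian(P[l==i],0)[2]>200):/' pour.py; python3 - <<'E'
from pour import *
st(); print([np.round(v,1) for v in info(T_tool())])
im,P=blobs('wrist'); cv2.imwrite('pics/p3.png',im)
E
```

```text
t 59.9 tcp [661.3  97.4 324.1] j [ 0.126 -0.05   1.835 -0.04   0.94  -0.72 ] 
 x [-0.696  0.654 -0.296] y [0.591 0.757 0.279] z [ 0.406  0.019 -0.914] F [ 0.9  0.5 -2. ]
[np.float64(16.8), np.float64(-5.8), array([640.2,  52.1, 254.3]), array([622.5,  65. , 256.5]), np.float64(218.2), array([-0.6, -0.8, -0.3]), np.float64(17.9)]
wrist r 559 world [679. 120. 289.] scoop [-18.  10.  46.]
wrist r 1831 world [692. 133. 323.] scoop [-45.   9.  73.]
wrist b 2188 world [672. 148. 305.] scoop [-38. -14.  54.]
wrist g 462 world [665.  88. 276.] scoop [19. 18. 43.]
wrist g 87 world [605.  72. 361.] scoop [ 42. -29. 135.]
```

{"name": "apply_moves", "arguments": {"motion": [{"x": -0.0023, "y": -0.0002, "z": 0, "yaw": 0.035}, {"x": 0, "y": 0, "z": 0, "yaw": 0}, {"x": 0, "y": 0, "z": 0, "yaw": 0}, {"x": 0, "y": 0, "z": 0, "yaw": 0}, {"x": 0, "y": 0, "z": 0, "yaw": 0}]}}

```text
t: 60.45
tcp_pos: [662.8, 95.7, 324.8]
ee_rot: [0.999, 2.561, 0.238]
contact_force: [-0.0, 0.6, -2.3]
opening: 0.155
```

{"name": "apply_moves", "arguments": {"motion": [{"x": -0.0023, "y": -0.0002, "z": 0, "yaw": 0.035}, {"x": 0, "y": 0, "z": 0, "yaw": 0}, {"x": 0, "y": 0, "z": 0, "yaw": 0}, {"x": 0, "y": 0, "z": 0, "yaw": 0}, {"x": 0, "y": 0, "z": 0, "yaw": 0}]}}

```text
t: 60.95
tcp_pos: [664.2, 94.0, 325.3]
ee_rot: [1.044, 2.545, 0.247]
contact_force: [0.4, 0.7, -2.3]
opening: 0.153
```

```bash
python3 - <<'E'
from pour import *
print([np.round(v,1) for v in info(T_tool())])
im,P=blobs('wrist'); cv2.imwrite('pics/p4.png',im)
E
```

```text
[np.float64(18.0), np.float64(-6.9), array([640.2,  52.1, 254.3]), array([623.5,  66.1, 257. ]), np.float64(218.2), array([-0.6, -0.7, -0.3]), np.float64(19.4)]
wrist r 1140 world [657.  87. 287.] scoop [22.  8. 54.]
wrist r 265 world [678. 109. 314.] scoop [-15.   7.  71.]
wrist b 219 world [641. 113. 295.] scoop [ 11. -21.  55.]
wrist b 1000 world [659. 132. 308.] scoop [-18. -21.  60.]
wrist g 720 world [627.  57. 271.] scoop [67.  7. 52.]
wrist g 604 world [649.  64. 274.] scoop [47. 19. 50.]
```

The balls started rolling as a train, so I'll tip back now to let only the leading ones go.

{"name": "apply_moves", "arguments": {"motion": [{"x": 0.005, "y": 0.0004, "z": 0.0017, "yaw": -0.14}, {"x": 0.005, "y": 0.0004, "z": 0.0017, "yaw": -0.14}, {"x": 0.005, "y": 0.0004, "z": 0.0017, "yaw": -0.14}, {"x": 0, "y": 0, "z": 0, "yaw": 0}]}}

```text
t: 61.4
tcp_pos: [655.4, 104.3, 315.6]
ee_rot: [0.486, 2.688, 0.13]
contact_force: [0.4, -0.7, -2.6]
opening: 0.155
```

```bash
python3 - <<'E'
from pour import *
print([np.round(v,1) for v in info(T_tool())])
im,P=blobs('wrist'); cv2.imwrite('pics/p5.png',im); st()
E
```

```text
[np.float64(9.9), np.float64(-1.8), array([638.3,  49.8, 253.7]), array([630.7,  52.3, 253.9]), np.float64(217.2), array([-0.3, -0.9, -0.2]), np.float64(10.0)]
wrist r 1614 world [651.  84. 281.] scoop [26.  8. 56.]
wrist b 556 world [626. 105. 287.] scoop [ 14. -22.  59.]
wrist b 671 world [636. 131. 292.] scoop [-14. -21.  59.]
wrist g 93 world [609.  67. 356.] scoop [ 43. -28. 134.]
t 61.45 tcp [655.8 104.1 316.1] j [ 0.14  -0.055  1.854 -0.047  0.926 -1.05 ] 
 x [-0.856  0.357 -0.373] y [0.319 0.934 0.161] z [ 0.406  0.019 -0.914] F [ 1.2 -0.3 -2.7]
```

View pics/p5.png

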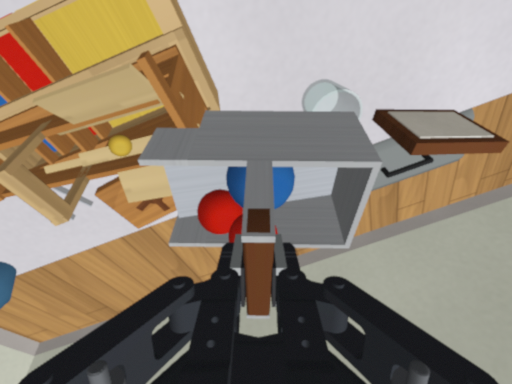

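The picture shows both golds gone from the scoop, one of them on the ramp at (120,147). The reds and blue are held back. I'll wait and check the golds.

{"name": "apply_moves", "arguments": {"motion": [{"x": 0, "y": 0, "z": 0, "yaw": 0}, {"x": 0, "y": 0, "z": 0, "yaw": 0}, {"x": 0, "y": 0, "z": 0, "yaw": 0}, {"x": 0, "y": 0, "z": 0, "yaw": 0}, {"x": 0, "y": 0, "z": 0, "yaw": 0}]}}

```text
t: 61.95
tcp_pos: [656.1, 103.9, 316.4]
ee_rot: [0.488, 2.686, 0.13]
contact_force: [-0.5, 0.4, -1.7]
opening: 0.153
```

```bash
cat > gold.py <<'E'
from pour import *
def gold(cam):
    im,P,K,M=snap(cam)
    for m in robot.masks_of('choc_s1_center',cam)[:5]:
        if m['mask'].any(): print(cam,'s p%.2f'%m['p'],m['rect'],np.nanmedian(P[m['mask']],0).round(0),'ramp/box x,y',(-(np.nanmedian(P[m['mask']],0)[1]+66.5)).round(0),(np.nanmedian(P[m['mask']],0)[0]-620).round(0))
    return im
E
python3 - <<'E'
from gold import *
a=gold('wrist'); b=gold('scene'); c=gold('top')
cv2.imwrite('pics/p6.png',np.hstack([cv2.resize(b[120:260,180:320],(400,400),interpolation=cv2.INTER_CUBIC),cv2.resize(a[0:220,0:220],(400,400))]))
st()
E
```

```text
wrist s p0.70 [0.0, 46.7, 208.4, 178.9] [605. -17. 173.] ramp/box x,y -49.0 -15.0
scene s p0.70 [234.9, 163.4, 44.8, 63.8] [668. 164. 274.] ramp/box x,y -230.0 48.0
t 62.25 tcp [656.  103.9 316.3] j [ 0.139 -0.055  1.853 -0.047  0.926 -1.052] 
 x [-0.857  0.355 -0.374] y [0.317 0.935 0.161] z [ 0.406  0.019 -0.913] F [ 0.   0.6 -2.3]
```

View pics/p6.png

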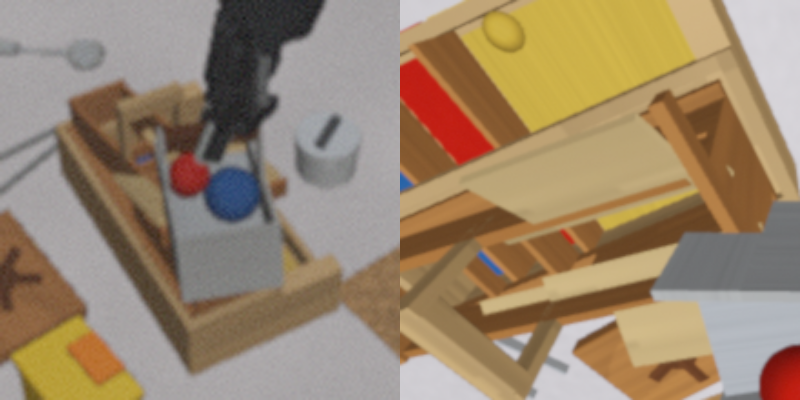

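The left crop shows the reds and blue still in the scoop. The right crop shows a gold lying in the gold bay at (500,30). Continuing the pour in small tips.

{"name": "apply_moves", "arguments": {"motion": [{"x": -0.0025, "y": -0.0016, "z": -0.0015, "yaw": 0.087}, {"x": -0.0019, "y": -0.0013, "z": -0.0016, "yaw": 0.087}, {"x": -0.0014, "y": -0.001, "z": -0.0017, "yaw": 0.087}, {"x": -0.0015, "y": -0.0003, "z": -0.0002, "yaw": 0.035}, {"x": -0.002, "y": -0.0003, "z": -0.0001, "yaw": 0.035}]}}

```text
t: 62.75
tcp_pos: [659.5, 95.3, 323.4]
ee_rot: [0.93, 2.583, 0.223]
contact_force: [0.6, -0.2, -2.2]
opening: 0.155
```

```bash
python3 - <<'E'
from pour import *
print([np.round(v,1) for v in info(T_tool())])
im,P=blobs('wrist'); st()
E
```

```text
[np.float64(16.5), np.float64(-5.6), array([639.2,  49.1, 253.9]), array([621.3,  61.8, 256. ]), np.float64(217.8), array([-0.6, -0.8, -0.3]), np.float64(17.5)]
wrist r 1604 world [650.  83. 286.] scoop [26.  8. 56.]
wrist b 569 world [632. 108. 296.] scoop [ 14. -22.  59.]
wrist b 662 world [650. 130. 303.] scoop [-15. -21.  59.]
wrist g 100 world [602.  68. 362.] scoop [ 43. -30. 136.]
t 62.8 tcp [659.8  95.1 323.5] j [ 0.122 -0.054  1.84  -0.038  0.938 -0.74 ] 
 x [-0.706  0.642 -0.301] y [0.58  0.767 0.274] z [ 0.407  0.019 -0.913] F [ 0.4 -1.1 -2.5]
```

{"name": "apply_moves", "arguments": {"motion": [{"x": -0.0023, "y": -0.0002, "z": 0, "yaw": 0.035}, {"x": 0, "y": 0, "z": 0, "yaw": 0}, {"x": 0, "y": 0, "z": 0, "yaw": 0}, {"x": -0.0023, "y": -0.0002, "z": 0, "yaw": 0.035}, {"x": 0, "y": 0, "z": 0, "yaw": 0}]}}

```text
t: 63.3
tcp_pos: [662.5, 92.0, 324.6]
ee_rot: [1.019, 2.554, 0.242]
contact_force: [0.9, -0.3, -2.9]
opening: 0.155
```

```bash
python3 - <<'E'
from pour import *
print([np.round(v,1) for v in info(T_tool())])
im,P=blobs('wrist')
E
```

```text
[np.float64(17.7), np.float64(-6.6), array([639.3,  49.1, 253.9]), array([622.3,  62.9, 256.4]), np.float64(217.8), array([-0.6, -0.7, -0.3]), np.float64(19.0)]
wrist r 1621 world [653.  81. 287.] scoop [26.  9. 56.]
wrist b 577 world [636. 108. 298.] scoop [ 14. -22.  60.]
wrist b 648 world [655. 128. 305.] scoop [-15. -21.  59.]
wrist g 68 world [606.  79. 392.] scoop [ 25. -38. 161.]
```

{"name": "apply_moves", "arguments": {"motion": [{"x": -0.0023, "y": -0.0002, "z": 0, "yaw": 0.035}, {"x": 0, "y": 0, "z": 0, "yaw": 0}, {"x": -0.0023, "y": -0.0002, "z": 0, "yaw": 0.035}, {"x": 0, "y": 0, "z": 0, "yaw": 0}]}}

```text
t: 63.75
tcp_pos: [665.3, 88.5, 325.7]
ee_rot: [1.109, 2.521, 0.261]
contact_force: [-0.3, -1.0, -2.7]
opening: 0.154
```

```bash
python3 - <<'E'
from pour import *
print([np.round(v,1) for v in info(T_tool())])
im,P=blobs('wrist')
E
```

```text
[np.float64(18.8), np.float64(-7.7), array([639.4,  49.2, 253.9]), array([623.3,  63.9, 256.9]), np.float64(217.8), array([-0.7, -0.7, -0.3]), np.float64(20.5)]
wrist r 1641 world [654.  79. 287.] scoop [26.  9. 56.]
wrist b 604 world [640. 106. 299.] scoop [ 14. -22.  60.]
wrist b 629 world [660. 126. 308.] scoop [-15. -21.  59.]
wrist g 62 world [608.  76. 393.] scoop [ 25. -38. 161.]
```

The balls seem jammed side by side (46 + 34 mm against 72 mm inside width). A small shake should free them.

{"name": "apply_moves", "arguments": {"motion": [{"x": -0.0023, "y": 0.008, "z": 0, "yaw": 0.035}, {"x": 0, "y": -0.008, "z": 0, "yaw": 0}, {"x": 0, "y": 0, "z": 0, "yaw": 0}]}}

```text
t: 64.1
tcp_pos: [665.5, 86.5, 325.4]
ee_rot: [1.154, 2.505, 0.269]
contact_force: [0.6, 0.1, -2.6]
opening: 0.152
```

```bash
python3 - <<'E'
from pour import *
print([np.round(v,1) for v in info(T_tool())])
im,P=blobs('wrist'); cv2.imwrite('pics/p7.png',im)
E
```

```text
[np.float64(19.3), np.float64(-8.3), array([638.2,  49. , 253.1]), array([622.6,  64.2, 256.3]), np.float64(217.0), array([-0.7, -0.6, -0.3]), np.float64(21.1)]
wrist r 2157 world [650.  73. 287.] scoop [33.  9. 58.]
wrist b 927 world [639. 104. 301.] scoop [ 16. -22.  62.]
wrist b 379 world [661. 123. 306.] scoop [-13. -21.  57.]
```

{"name": "apply_moves", "arguments": {"motion": [{"x": 0, "y": 0, "z": 0, "yaw": 0}, {"x": 0, "y": 0, "z": 0, "yaw": 0}]}}

```text
t: 64.35
tcp_pos: [666.3, 86.9, 326.2]
ee_rot: [1.155, 2.503, 0.27]
contact_force: [0.6, 1.0, -2.8]
opening: 0.153
```

```bash
python3 - <<'E'
from pour import *
im,P=blobs('wrist'); cv2.imwrite('pics/p8.png',im)
E
```

```text
wrist r 3293 world [642.  62. 292.] scoop [45. 10. 67.]
wrist b 2104 world [635.  99. 304.] scoop [ 21. -23.  67.]
wrist g 65 world [609.  76. 393.] scoop [ 25. -38. 161.]
```

{"name": "apply_moves", "arguments": {"motion": [{"x": 0, "y": 0, "z": 0, "yaw": 0}, {"x": 0, "y": 0, "z": 0, "yaw": 0}]}}

```text
t: 64.6
tcp_pos: [666.6, 87.0, 326.4]
ee_rot: [1.155, 2.503, 0.271]
contact_force: [1.3, 0.4, -1.6]
opening: 0.153
```

```bash
python3 - <<'E'
from pour import *
im,P=blobs('wrist'); cv2.imwrite('pics/p9.png',im)
E
```

```text
wrist r 1976 world [616.  34. 247.] scoop [96. 17. 38.]
wrist b 3584 world [628.  80. 298.] scoop [ 41. -14.  68.]
wrist g 67 world [609.  76. 393.] scoop [ 25. -38. 161.]
```

{"name": "apply_moves", "arguments": {"motion": [{"x": 0.005, "y": 0.0004, "z": 0.0017, "yaw": -0.145}, {"x": 0.005, "y": 0.0004, "z": 0.0017, "yaw": -0.145}, {"x": 0.005, "y": 0.0004, "z": 0.0017, "yaw": -0.145}, {"x": 0.004, "y": 0.0004, "z": 0.0017, "yaw": -0.1}]}}

```text
t: 65.05
tcp_pos: [656.7, 100.2, 315.0]
ee_rot: [0.441, 2.692, 0.121]
contact_force: [-0.2, -0.3, -2.0]
opening: 0.15
```

```bash
python3 - <<'E'
from pour import *
print([np.round(v,1) for v in info(T_tool())])
im,P=blobs('wrist'); cv2.imwrite('pics/p10.png',im); st()
E
```

```text
[np.float64(9.2), np.float64(-1.4), array([639.8,  44.9, 253.8]), array([633.7,  46.7, 253.9]), np.float64(217.4), array([-0.3, -0.9, -0.2]), np.float64(9.3)]
wrist b 1618 world [616. -71. 152.] scoop [199.  20. -44.]
t 65.1 tcp [656.  100.4 314.1] j [ 0.132 -0.055  1.857 -0.043  0.923 -1.098] 
 x [-0.868  0.32  -0.379] y [0.285 0.947 0.147] z [ 0.406  0.019 -0.914] F [-0.  -0.4 -1.7]
```

{"name": "apply_moves", "arguments": {"motion": [{"x": 0, "y": 0, "z": 0, "yaw": 0}, {"x": 0, "y": 0, "z": 0, "yaw": 0}, {"x": 0, "y": 0, "z": 0, "yaw": 0}, {"x": 0, "y": 0, "z": 0, "yaw": 0}, {"x": 0, "y": 0, "z": 0, "yaw": 0}]}}

```text
t: 65.6
tcp_pos: [656.7, 99.8, 314.8]
ee_rot: [0.449, 2.692, 0.122]
contact_force: [0.3, 0.6, -1.0]
opening: 0.147
```

```bash
cat > chk.py <<'E'
from h import *
def chk(cam):
    im,P,K,M=snap(cam); H,S,V=cv2.split(cv2.cvtColor(im,cv2.COLOR_BGR2HSV))
    for l in ('choc_s1_center','choc_m1_center','choc_l1_center'):
        for m in robot.masks_of(l,cam)[:4]:
            if m['p']>.25 and m['mask'].any():
                w=np.nanmedian(P[m['mask']],0); print(cam,l[5],'p%.2f'%m['p'],m['rect'],'boxxy',[round(-(w[1]+66.5)),round(w[0]-620)],'z',round(w[2]))
    # bumps in the bay: height above sloping floor, box y -110..-52
    bx=-(P[...,1]+66.5); by=P[...,0]-620; 
    q=(by>-108)&(by<-54)&(abs(bx)<130)&(P[...,2]>21)&(P[...,2]<62)
    n,lab,s,c=cv2.connectedComponentsWithStats(q.astype(np.uint8))
    for i in range(1,n):
        if s[i,4]>12:
            k=lab==i; print(cam,'bump',s[i,4],'box x %.0f y %.0f ztop %.0f'%(np.median(bx[k]),np.median(by[k]),np.percentile(P[...,2][k],95)),'bgr',np.median(im[k],0))
    return im
if __name__=='__main__':
    for c in ('wrist','scene','top'): cv2.imwrite('pics/k_%s.png'%c,chk(c))
E
python3 chk.py
```

```text
wrist s p0.73 [40.7, 11.8, 21.5, 22.3] boxxy [-4, -94] z 27
wrist s p0.49 [0.0, 0.8, 225.7, 161.3] boxxy [-24, -59] z 27
wrist m p0.95 [27.8, 53.0, 25.0, 22.9] boxxy [31, -63] z 42
wrist l p0.64 [40.5, 11.3, 21.1, 19.4] boxxy [-4, -94] z 27
wrist bump 2280 box x 10 y -88 ztop 57 bgr [ 46.  88. 163.]
wrist bump 524 box x 72 y -65 ztop 57 bgr [ 46.  86. 129.]
top s p0.40 [89.7, 187.6, 78.1, 83.5] boxxy [-435, -128] z 9
top l p0.29 [216.6, 169.4, 93.8, 51.4] boxxy [38, -54] z 19
top bump 179 box x 13 y -94 ztop 56 bgr [ 65.  87. 138.]
top bump 228 box x 91 y -78 ztop 60 bgr [99. 77. 65.]
```

{"name": "apply_moves", "arguments": {"motion": [{"x": -0.004, "y": -0.0015, "z": -0.0015, "yaw": 0.14}, {"x": -0.004, "y": -0.001, "z": -0.0015, "yaw": 0.14}, {"x": -0.004, "y": -0.0005, "z": -0.001, "yaw": 0.14}, {"x": -0.004, "y": 0, "z": 0, "yaw": 0.14}, {"x": -0.004, "y": 0, "z": 0, "yaw": 0.1}]}}

```text
t: 66.7
tcp_pos: [668.7, 85.8, 324.2]
ee_rot: [1.32, 2.432, 0.305]
contact_force: [0.8, -0.4, -1.6]
opening: 0.156
```

{"name": "apply_moves", "arguments": {"motion": [{"x": 0, "y": 0.008, "z": 0, "yaw": 0}, {"x": 0, "y": -0.008, "z": 0, "yaw": 0}, {"x": 0, "y": 0, "z": 0, "yaw": 0}, {"x": 0, "y": 0, "z": 0, "yaw": 0}, {"x": 0, "y": 0, "z": 0, "yaw": 0}]}}

```text
t: 67.2
tcp_pos: [668.3, 85.9, 323.9]
ee_rot: [1.313, 2.435, 0.303]
contact_force: [-0.5, 0.2, -1.0]
opening: 0.157
```

{"name": "apply_moves", "arguments": {"motion": [{"x": 0, "y": 0, "z": 0, "yaw": 0}, {"x": 0, "y": 0, "z": 0, "yaw": 0}, {"x": 0, "y": 0, "z": 0, "yaw": 0}, {"x": 0, "y": 0, "z": 0, "yaw": 0}, {"x": 0, "y": 0, "z": 0, "yaw": 0}]}}

```text
t: 67.7
tcp_pos: [668.5, 85.9, 324.0]
ee_rot: [1.314, 2.435, 0.303]
contact_force: [-0.4, 0.1, -1.3]
opening: 0.152
```

```bash
python3 chk.py; python3 - <<'E'
from pour import *
print([np.round(v,1) for v in info(T_tool())]); blobs('wrist'); st()
rows(T_tool(),0,1,1,(640,52),222)
E
```

```text
wrist s p0.63 [29.0, 154.3, 22.1, 11.9] boxxy [-5, -94] z 27
wrist l p0.93 [0.0, 214.2, 36.6, 29.8] boxxy [95, -86] z 50
wrist bump 3135 box x 47 y -88 ztop 56 bgr [ 44.  84. 128.]
scene s p0.63 [161.1, 164.2, 37.8, 28.9] boxxy [198, 95] z 6
scene m p0.28 [162.1, 164.9, 36.5, 19.1] boxxy [202, 104] z 6
scene bump 37 box x 74 y -91 ztop 57 bgr [ 74.  87. 118.]
scene bump 17 box x -28 y -102 ztop 31 bgr [ 69. 121. 144.]
top l p0.68 [286.4, 205.7, 14.1, 16.4] boxxy [101, -90] z 49
top bump 440 box x 57 y -88 ztop 58 bgr [ 71.   75.5 119. ]
[np.float64(21.1), np.float64(-10.5), array([637.3,  55.6, 250. ]), array([623.5,  72.2, 254.1]), np.float64(213.8), array([-0.8, -0.5, -0.4]), np.float64(23.8)]
wrist r 606 world [ 538. -106.   40.] scoop [306. 121. -80.]
wrist b 562 world [ 534. -162.   51.] scoop [335. 158. -49.]
t 68.35 tcp [668.5  85.9 324. ] j [ 0.102 -0.04   1.825 -0.028  0.938 -0.467] 
 x [-0.505  0.838 -0.207] y [0.762 0.545 0.35 ] z [ 0.406  0.019 -0.913] F [ 0.4  0.3 -1.3]
d1 pitch 21.3 tcp [672.  81. 332.] row [-0.0072  0.0029 -0.0065] yaw 0.017
```

The scoop is empty, blue is in the blue bay, red in red and gold in gold. I'll un-yaw and carry the scoop back to the mat.

{"name": "apply_moves", "arguments": {"motion": [{"x": -0.002, "y": 0.0017, "z": -0.0045, "yaw": -0.134}, {"x": -0.002, "y": 0.0017, "z": -0.0045, "yaw": -0.134}, {"x": -0.002, "y": 0.0014, "z": -0.0045, "yaw": -0.134}, {"x": -0.002, "y": 0.001, "z": -0.0045, "yaw": -0.134}, {"x": -0.002, "y": 0, "z": -0.0045, "yaw": -0.134}]}}

```text
t: 68.85
tcp_pos: [670.0, 82.8, 349.5]
ee_rot: [0.427, 2.695, 0.118]
contact_force: [-0.9, -0.3, -0.0]
opening: 0.15
```

{"name": "apply_moves", "arguments": {"motion": [{"x": -0.002, "y": 0, "z": -0.0045, "yaw": -0.134}, {"x": 0, "y": 0, "z": 0, "yaw": -0.134}, {"x": 0, "y": 0, "z": 0, "yaw": -0.134}, {"x": 0, "y": 0, "z": 0, "yaw": 0}, {"x": 0, "y": 0, "z": 0, "yaw": 0}]}}

```text
t: 69.35
tcp_pos: [669.9, 82.1, 354.1]
ee_rot: [-0.107, 2.72, 0.004]
contact_force: [0.1, -0.0, -1.5]
opening: 0.154
```

```bash
python3 - <<'E'
from pour import *
st(); print([np.round(v,1) for v in info(T_tool())]); plan((433,149.5,250),(433,149.5,130))
E
```

```text
t 69.35 tcp [669.9  82.1 354.1] j [ 0.095 -0.05   1.78  -0.023  0.992 -1.546] 
 x [-0.91  -0.075 -0.407] y [-0.076  0.997 -0.013] z [ 0.406  0.019 -0.913] F [ 0.1 -0.  -1.5]
[np.float64(-0.1), np.float64(-0.0), array([670.,  15., 303.]), array([669.8,  15. , 303. ]), np.float64(266.7), array([ 0.1, -1. ,  0. ]), np.float64(0.1)]
(433, 149.5, 250) shift [2.529e-01 8.660e-02 1.000e-04] rows@50 5.3
(433, 149.5, 130) shift [0.0488 0.0016 0.1096] rows@50 2.4
```

{"name": "apply_moves", "arguments": {"motion": [{"x": 0.0301, "y": 0.0121, "z": -0.0136, "yaw": 0}, {"x": 0.0301, "y": 0.0121, "z": -0.0136, "yaw": 0}, {"x": 0.0301, "y": 0.0121, "z": -0.0136, "yaw": 0}, {"x": 0.0301, "y": 0.0121, "z": -0.0136, "yaw": 0}, {"x": 0.0301, "y": 0.0121, "z": -0.0136, "yaw": 0}]}}

```text
t: 69.85
tcp_pos: [499.1, 129.5, 354.1]
ee_rot: [-0.107, 2.72, 0.005]
contact_force: [0.3, 0.6, -2.2]
opening: 0.153
```

{"name": "apply_moves", "arguments": {"motion": [{"x": 0.0301, "y": 0.0121, "z": -0.0136, "yaw": 0}, {"x": 0.0301, "y": 0.0121, "z": -0.0136, "yaw": 0}, {"x": 0.0152, "y": 0.0005, "z": 0.0341, "yaw": 0}, {"x": 0.0152, "y": 0.0005, "z": 0.0341, "yaw": 0}, {"x": 0.0152, "y": 0.0005, "z": 0.0341, "yaw": 0}]}}

```text
t: 70.35
tcp_pos: [432.6, 148.7, 242.0]
ee_rot: [-0.109, 2.718, 0.006]
contact_force: [-0.1, -0.2, -2.2]
opening: 0.151
```

{"name": "apply_moves", "arguments": {"motion": [{"x": 0.0152, "y": 0.0005, "z": 0.0341, "yaw": 0}, {"x": 0.0152, "y": 0.0005, "z": 0.0341, "yaw": 0}, {"x": 0, "y": 0, "z": 0, "yaw": 0}, {"x": 0, "y": 0, "z": 0, "yaw": 0}, {"x": 0, "y": 0, "z": 0, "yaw": 0}]}}

```text
t: 70.85
tcp_pos: [434.7, 148.9, 170.7]
ee_rot: [-0.11, 2.716, 0.006]
contact_force: [0.9, -0.0, -1.0]
opening: 0.151
```

```bash
python3 chk.py; python3 - <<'E'
from pour import *
st(); print([np.round(v,1) for v in info(T_tool())]); plan((433,149.5,93))
E
```

```text
wrist s p0.55 [67.3, 174.9, 19.8, 11.9] boxxy [-4, -98] z 27
wrist m p0.76 [26.4, 173.5, 25.1, 17.0] boxxy [32, -106] z 37
wrist bump 2975 box x 30 y -84 ztop 57 bgr [ 40.  77. 121.]
scene l p0.72 [154.8, 131.1, 62.2, 14.8] boxxy [359, 19] z 10
scene l p0.57 [244.0, 160.2, 9.8, 10.4] boxxy [95, -90] z 50
scene bump 86 box x 90 y -91 ztop 56 bgr [108.5  85.   90.5]
scene bump 14 box x -27 y -102 ztop 29 bgr [ 68.5 124.  149.5]
top s p0.48 [256.3, 239.9, 24.1, 24.0] boxxy [23, -211] z 54
top m p0.60 [264.5, 208.9, 11.7, 9.1] boxxy [33, -92] z 37
top m p0.57 [213.9, 170.0, 94.2, 54.5] boxxy [-1, -55] z 20
top l p0.62 [256.8, 239.2, 23.2, 23.9] boxxy [23, -211] z 54
top l p0.57 [288.0, 204.3, 16.5, 14.6] boxxy [101, -88] z 49
top l p0.44 [216.6, 156.8, 92.5, 46.0] boxxy [-49, -5] z 166
top bump 437 box x 57 y -88 ztop 58 bgr [ 69.  73. 115.]
t 71.45 tcp [432.6 148.1 167.4] j [ 0.375 -0.377  2.389 -0.196  0.741 -1.159] 
 x [-0.91  -0.078 -0.407] y [-0.079  0.997 -0.014] z [ 0.406  0.019 -0.914] F [-0.1  0.  -1.3]
[np.float64(-0.2), np.float64(-0.0), array([432.9,  80.9, 116.4]), array([432.7,  80.9, 116.4]), np.float64(80.0), array([ 0.1, -1. ,  0. ]), np.float64(0.2)]
(433, 149.5, 93) shift [0.0297 0.0025 0.0682] rows@50 1.5
```

{"name": "apply_moves", "arguments": {"motion": [{"x": 0.0095, "y": 0.0008, "z": 0.0215, "yaw": 0}, {"x": 0.0095, "y": 0.0008, "z": 0.0215, "yaw": 0}, {"x": 0.0075, "y": 0.0008, "z": 0.0175, "yaw": 0}, {"x": 0, "y": 0, "z": 0, "yaw": 0}, {"x": 0, "y": 0, "z": 0, "yaw": 0}]}}

```text
t: 71.95
tcp_pos: [432.7, 149.5, 101.3]
ee_rot: [-0.112, 2.721, 0.003]
contact_force: [0.0, 0.4, -0.9]
opening: 0.155
```

{"name": "apply_moves", "arguments": {"motion": [{"x": 0.0012, "y": 0, "z": 0.0028, "yaw": 0}, {"x": 0, "y": 0, "z": 0, "yaw": 0}, {"x": 0, "y": 0, "z": 0, "yaw": 0}]}}

```text
t: 72.25
tcp_pos: [433.6, 149.8, 99.3]
ee_rot: [-0.111, 2.719, 0.004]
contact_force: [-0.2, -0.2, -1.3]
opening: 0.153
```

```bash
python3 - <<'E'
from pour import *
st(); print([np.round(v,1) for v in info(T_tool())])
z=np.load('top0.npz'); im,P=z['im'],z['P']
H,S,V=cv2.split(cv2.cvtColor(im,cv2.COLOR_BGR2HSV))
m=(abs(P[...,0]-430)<110)&(abs(P[...,1]-140)<130)&(S>80)&(H>5)&(H<25)&(P[...,2]<12)&(P[...,2]>-5)
r=cv2.minAreaRect(P[m][:,:2].astype(np.float32)); print('mat',m.sum(),r)
E
```

```text
t 72.25 tcp [433.6 149.8  99.3] j [ 0.379 -0.272  2.458 -0.249  0.569 -1.09 ] 
 x [-0.91  -0.078 -0.408] y [-0.079  0.997 -0.014] z [ 0.408  0.02  -0.913] F [-0.2 -0.2 -1.3]
[np.float64(-0.2), np.float64(0.1), array([433.6,  82.6,  48.3]), array([433.8,  82.6,  48.3]), np.float64(11.9), array([ 0.1, -1. ,  0. ]), np.float64(0.2)]
mat 622 ((454.85089111328125, 121.17525482177734), (147.94662475585938, 244.2534637451172), 9.043000221252441)
```

{"name": "apply_moves", "arguments": {"motion": [{"x": 0.0016, "y": 0, "z": 0.0035, "yaw": 0}, {"x": 0.0014, "y": 0, "z": 0.0032, "yaw": 0}, {"x": 0, "y": 0, "z": 0, "yaw": 0}, {"x": 0, "y": 0, "z": 0, "yaw": 0}, {"x": 0, "y": 0, "z": 0, "yaw": 0}]}}

```text
t: 72.75
tcp_pos: [433.3, 149.5, 91.3]
ee_rot: [-0.112, 2.72, 0.004]
contact_force: [1.4, -0.1, -0.4]
opening: 0.154
```

{"name": "apply_moves", "arguments": {"motion": [{"x": 0, "y": 0, "z": 0, "yaw": 0}, {"x": 0, "y": 0, "z": 0, "yaw": 0}, {"x": 0, "y": 0, "z": 0, "yaw": 0}, {"x": 0, "y": 0, "z": 0, "yaw": 0}], "hand": 0.04}}

```text
t: 73.15
tcp_pos: [432.8, 149.4, 90.9]
ee_rot: [-0.112, 2.72, 0.003]
contact_force: [-0.0, 0.3, 0.1]
opening: 0.47
```

{"name": "apply_moves", "arguments": {"motion": [{"x": -0.012, "y": 0, "z": -0.027, "yaw": 0}, {"x": -0.016, "y": 0, "z": -0.036, "yaw": 0}, {"x": -0.016, "y": 0, "z": -0.036, "yaw": 0}, {"x": -0.016, "y": 0, "z": -0.036, "yaw": 0}, {"x": -0.016, "y": 0, "z": -0.036, "yaw": 0}]}}

```text
t: 73.65
tcp_pos: [432.2, 152.0, 279.8]
ee_rot: [-0.112, 2.72, 0.004]
contact_force: [0.6, 0.1, 0.1]
opening: 0.466
```

{"name": "apply_moves", "arguments": {"motion": [{"x": 0.012, "y": -0.045, "z": -0.005, "yaw": 0}, {"x": 0.012, "y": -0.045, "z": -0.005, "yaw": 0}, {"x": 0.012, "y": -0.045, "z": -0.005, "yaw": 0}, {"x": 0, "y": 0, "z": 0, "yaw": 0}, {"x": 0, "y": 0, "z": 0, "yaw": 0}]}}

```text
t: 74.15
tcp_pos: [404.3, 12.1, 279.3]
ee_rot: [-0.102, 2.72, 0.002]
contact_force: [-0.8, 1.1, 0.1]
opening: 0.467
```

```bash
python3 - <<'E'
from chk import *
from meas import rect
st()
for n in ('wrist','scene','top'):
    im,P,K,M=snap(n); H,S,V=cv2.split(cv2.cvtColor(im,cv2.COLOR_BGR2HSV)); print(n)
    if n=='wrist': a=im
    if n=='top': b=im
    rect(P,(340,500),(60,240),(112,124),'scoop bartop'); rect(P,(560,680),(-110,-40),(205,230),'rampbar'); rect(P,(540,700),(50,110),(195,220),'hopend')
    bx=-(P[...,1]+66.5); by=P[...,0]-620
    for k,lo,hi in (('b',76,132),('r',14,72),('g',-132,10)):
        for x0 in range(lo,hi,6):
            q=(bx>x0)&(bx<x0+6)&(by>-110)&(by<-50)&(P[...,2]>9)
            if q.sum()>3: print(k,x0,'zmax %.0f at y %.0f'%(np.percentile(P[...,2][q],95),np.median(by[q][P[...,2][q]>np.percentile(P[...,2][q],80)])),end='; ')
    print()
cv2.imwrite('pics/fin.png',np.hstack([cv2.resize(a,(400,300)),cv2.resize(b[150:240,200:320],(400,300),interpolation=cv2.INTER_CUBIC)]))
E
```

```text
t 74.15 tcp [404.3  12.1 279.3] j [-0.071 -0.627  2.319  0.053  1.033 -1.734] 
 x [-0.91  -0.071 -0.407] y [-0.072  0.997 -0.014] z [ 0.407  0.017 -0.913] F [-0.8  1.1  0.1]
wrist
scoop bartop 950 c [426.8 148.7] size [79.8 15.1] a 4.1 med [420.6 146.5 118.7]
rampbar none
hopend 471 c [620.6  61.4] size [124.2  22.6] a 0.0 med [638.4  66.5 205.2]
b 76 zmax 76 at y -51; b 82 zmax 75 at y -52; b 88 zmax 72 at y -52; b 94 zmax 75 at y -52; b 100 zmax 74 at y -52; b 106 zmax 75 at y -52; b 112 zmax 75 at y -52; b 118 zmax 75 at y -51; b 124 zmax 76 at y -51; b 130 zmax 67 at y -76; r 14 zmax 76 at y -52; r 20 zmax 75 at y -52; r 26 zmax 74 at y -52; r 32 zmax 75 at y -52; r 38 zmax 73 at y -52; r 44 zmax 74 at y -52; r 50 zmax 74 at y -52; r 56 zmax 75 at y -52; r 62 zmax 74 at y -52; r 68 zmax 66 at y -62; g -132 zmax 72 at y -53; g -126 zmax 207 at y -60; g -120 zmax 205 at y -59; g -114 zmax 203 at y -59; g -108 zmax 201 at y -60; g -102 zmax 200 at y -60; g -96 zmax 198 at y -59; g -90 zmax 196 at y -59; g -84 zmax 194 at y -60; g -78 zmax 192 at y -59; g -72 zmax 190 at y -60; g -66
[... 1788 characters left out ...]
 45 at y -70; r 50 zmax 50 at y -68; r 56 zmax 48 at y -65; r 62 zmax 68 at y -65; r 68 zmax 66 at y -73; g -132 zmax 203 at y -55; g -126 zmax 206 at y -55; g -120 zmax 208 at y -57; g -114 zmax 204 at y -55; g -108 zmax 204 at y -55; g -102 zmax 202 at y -56; g -96 zmax 196 at y -54; g -90 zmax 201 at y -56; g -84 zmax 195 at y -56; g -78 zmax 193 at y -55; g -72 zmax 191 at y -56; g -66 zmax 191 at y -54; g -60 zmax 192 at y -55; g -54 zmax 187 at y -56; g -48 zmax 189 at y -55; g -42 zmax 186 at y -56; g -36 zmax 178 at y -57; g -30 zmax 48 at y -96; g -24 zmax 37 at y -101; g -18 zmax 31 at y -99; g -12 zmax 28 at y -91; g -6 zmax 32 at y -94; g 0 zmax 33 at y -89; g 6 zmax 38 at y -62;
```

View pics/fin.png

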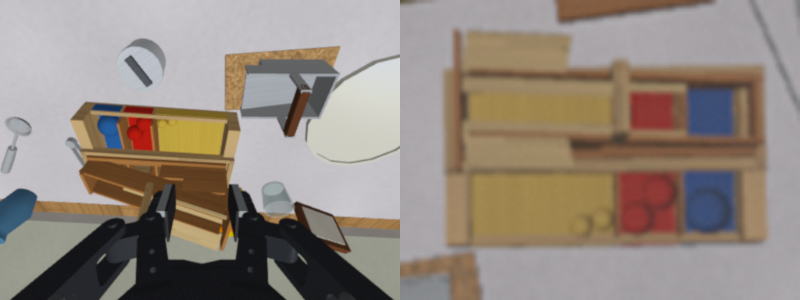

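The left half shows the empty scoop standing on its mat. The right half shows two golds in the gold bay, two reds in red and the blue in blue. The ramp is still seated, with its bar top at about 217 mm and within its play. Handing in.

```bash
python3 - <<'E'
from h import *
print(robot.close_job()); st()
E
```

```text
the job is handed in; nothing more can be done
None
the job is handed in; nothing more can be done
```

The job is handed in at about 74 s of the 210 s. The last pictures show all five chocolates sorted; no verdict was reported.

**What I did:** The moves offer only yaw, so I leaned the tool about 18–24° by pushing the arm to its reach limits. I seated the ramp on the second try, after it first landed on the rim about 7.5 mm off. I then picked the five chocolates into the scoop one by one. To pour, I yawed the scoop about the leaning tool over the hopper. The golds went first; I tipped back, shook a jam loose, and the reds and blue followed close together. I then set the scoop back on its mat.

**Last checks:**
- **Chocolates:** two golds are in the gold bay, two reds in the red and one blue in the blue.
- **Scoop:** it is empty and upright on the mat, within about 2 mm of where it started. I never got a good fit of the mat's own outline; from the first picture the scoop stood about 10 mm off its middle.
- **Ramp:** its bar top is at about 217 mm, which is the seated height. It slid about 2 mm along the box during the pour, within its play; the cameras disagree by about 1–2 mm on its position.
- **Bystanders:** none looked moved in the pictures I viewed, but I did not measure them at the end.

**Possible marks against the run:**
- The force reading spiked to 97 N when I first hit the reach limit, under the 120 N limit.
- Joints 2, 3 and 6 rested on their range ends; joint 2 once read -0.944 against the listed -0.94.

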